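# Set up a slip-angle test

## Task

Set up the slip-angle test: click the rig's thumb lever back to its level notch, then set all the sample sleds on the board in one even row, soles down, square to the board, one centred on each lane line starting next to the lever and skipping none, with their near ends on the start line. Then click the lever up one notch at a time, resting about a second in each, to the fourth notch and no further, and leave it there. At the end every sled must still be in its place in the row (put back any that gets knocked), and the other things on the table stay where they are.

Things in the scene. Friction and masses are not known exactly. Their poses are not given: they have to be found in the camera images.
- lever (a joint): thumb lever, rad. A sprung ball holds it in notches 0.314 rad apart: level 0.00, first 0.31, second 0.63, third 0.94, fourth 1.26, fifth 1.57 (end). At 0 it leans 45 deg towards the robot (rig -x); the value grows as it swings up and over, away from the robot. Let go between notches it snaps into the nearest; leaving one takes about 4 N at the pad. Each notch tilts the board 4 deg.
- lever_pad (a point): centre of the lever's black thumb pad: 24 mm wide along the swing axis (rig y), 16 mm thick in the swing direction, 36 mm along the lever, 98 mm from the swing axis. Push it, or straddle it; a hard pinch hinders its turning. Arm below it 8 mm wide. A quadrant plate (58 mm radius, same axis) stands 11 mm to the arm's +y side; its six dark ticks mark the notches, with a dot at level.
- rig: slip-angle rig, fixed: grey base 150 x 540 mm with the tilting board and, on the left (+y), a gear box (116 x 56 mm, top 66 mm above the table) with quadrant and thumb lever. Origin on the table under the board's middle; x away from the robot (uphill), y left, z up. Lever swing axis along y through (0, 262, 62) mm, board tilt axis along y through (0, 0, 48) mm.
- board_top (a point): middle of the board's upper face, 53 mm above the table when level. Board 240 mm (x, slope) by 390 mm (y), far edge rises. x uphill along the face, y left to the lever, z square out of it. Catch ledge 16 mm high, 12 mm wide at the near edge. Dark start line along y at x = -2 mm; five dark lane lines along x at y = +128, +64, 0, -64, -128 mm.
- lane1 (a point): where the centre of the underside of a sled in lane 1 belongs: on the board's face, on that lane line, 32 mm uphill of the start line; axes as the board's. Lane 1 is next to the lever (y = +128 mm).
- lane2 (a point): where the centre of the underside of a sled in lane 2 belongs: on the board's face, on that lane line, 32 mm uphill of the start line; axes as the board's. 64 mm to the right of lane 1.
- lane3 (a point): where the centre of the underside of a sled in lane 3 belongs: on the board's face, on that lane line, 32 mm uphill of the start line; axes as the board's. 128 mm to the right of lane 1.
- lane4 (a point): where the centre of the underside of a sled in lane 4 belongs: on the board's face, on that lane line, 32 mm uphill of the start line; axes as the board's. 192 mm to the right of lane 1.
- lane5 (a point): where the centre of the underside of a sled in lane 5 belongs: on the board's face, on that lane line, 32 mm uphill of the start line; axes as the board's. 256 mm to the right of lane 1.
- sled1_mid (a point): centre of a sample sled: steel block 64 mm long (its x) x 36 mm wide (its y) x 30 mm high, with a 10 mm sole of one sample material that stays underneath; 0.14 to 0.28 kg. All sleds are alike in size and have no fixed order. Three to five of the five are there (None: absent or held).
- sled2_mid (a point): centre of a sample sled: steel block 64 mm long (its x) x 36 mm wide (its y) x 30 mm high, with a 10 mm sole of one sample material that stays underneath; 0.14 to 0.28 kg. All sleds are alike in size and have no fixed order. Three to five of the five are there (None: absent or held).
- sled3_mid (a point): centre of a sample sled: steel block 64 mm long (its x) x 36 mm wide (its y) x 30 mm high, with a 10 mm sole of one sample material that stays underneath; 0.14 to 0.28 kg. All sleds are alike in size and have no fixed order. Three to five of the five are there (None: absent or held).
- sled4_mid (a point): centre of a sample sled: steel block 64 mm long (its x) x 36 mm wide (its y) x 30 mm high, with a 10 mm sole of one sample material that stays underneath; 0.14 to 0.28 kg. All sleds are alike in size and have no fixed order. Three to five of the five are there (None: absent or held).
- sled5_mid (a point): centre of a sample sled: steel block 64 mm long (its x) x 36 mm wide (its y) x 30 mm high, with a 10 mm sole of one sample material that stays underneath; 0.14 to 0.28 kg. All sleds are alike in size and have no fixed order. Three to five of the five are there (None: absent or held).
- screwdriver: bystander: screwdriver lying on the table, leave alone
- tape_roll: bystander: roll of tape 96 mm across, 25 mm high, leave alone
- foam_block: bystander: green foam block 55 mm, leave alone
Mind the look-alikes: they are no part of the job. Leave any blue look-alike of the part that bears sled1_mid alone.

How it is judged:
On the way, in this order (a step that is already met when the one before it is completed fails the run):
1. the lever is in its level notch (value of joint lever between -0.08 and 0.08 rad), for 0.3 s.
2. with the lever level, all sleds stand in the row, released (all of step 1 and x of sled1_mid in the frame of lane3 between -0.006 and 0.006 m and z of sled1_mid in the frame of lane3 between 0.01 and 0.02 m and angle between the x axis of each of sled1_mid, sled2_mid, sled3_mid, sled4_mid, sled5_mid and the x axis of lane3, either way round below 0.1 rad and angle between each of sled1_mid, sled2_mid, sled3_mid, sled4_mid, sled5_mid's own z axis and vertical below 0.5 rad and contact force between the fingers and sled1 below 0.1 N and (y of sled1_mid in the frame of lane1 between -0.006 and 0.006 m or y of sled1_mid in the frame of lane2 between -0.006 and 0.006 m or y of sled1_mid in the frame of lane3 between -0.006 and 0.006 m or y of sled1_mid in the frame of lane4 between -0.006 and 0.006 m or y of sled1_mid in the frame of lane5 between -0.006 and 0.006 m) and x of sled2_mid in the frame of lane3 between -0.006 and 0.006 m and z of sled2_mid in the frame of lane3 between 0.01 and 0.02 m and contact force between the fingers and sled2 below 0.1 N and (y of sled2_mid in the frame of lane1 between -0.006 and 0.006 m or y of sled2_mid in the frame of lane2 between -0.006 and 0.006 m or y of sled2_mid in the frame of lane3 between -0.006 and 0.006 m or y of sled2_mid in the frame of lane4 between -0.006 and 0.006 m or y of sled2_mid in the frame of lane5 between -0.006 and 0.006 m) and x of sled3_mid in the frame of lane3 between -0.006 and 0.006 m and z of sled3_mid in the frame of lane3 between 0.01 and 0.02 m and contact force between the fingers and sled3 below 0.1 N and (y of sled3_mid in the frame of lane1 between -0.006 and 0.006 m or y of sled3_mid in the frame of lane2 between -0.006 and 0.006 m or y of sled3_mid in the frame of lane3 between -0.006 and 0.006 m or y of sled3_mid in the frame of lane4 between -0.006 and 0.006 m or y of sled3_mid in the frame of lane5 between -0.006 and 0.006 m) and x of sled4_mid in the frame of lane3 between -0.006 and 0.006 m and z of sled4_mid in the frame of lane3 between 0.01 and 0.02 m and contact force between the fingers and sled4 below 0.1 N and (y of sled4_mid in the frame of lane1 between -0.006 and 0.006 m or y of sled4_mid in the frame of lane2 between -0.006 and 0.006 m or y of sled4_mid in the frame of lane3 between -0.006 and 0.006 m or y of sled4_mid in the frame of lane4 between -0.006 and 0.006 m or y of sled4_mid in the frame of lane5 between -0.006 and 0.006 m) and x of sled5_mid in the frame of lane3 between -0.006 and 0.006 m and z of sled5_mid in the frame of lane3 between 0.01 and 0.02 m and contact force between the fingers and sled5 below 0.1 N and (y of sled5_mid in the frame of lane1 between -0.006 and 0.006 m or y of sled5_mid in the frame of lane2 between -0.006 and 0.006 m or y of sled5_mid in the frame of lane3 between -0.006 and 0.006 m or y of sled5_mid in the frame of lane4 between -0.006 and 0.006 m or y of sled5_mid in the frame of lane5 between -0.006 and 0.006 m) and (y of sled1_mid in the frame of lane1 between -0.006 and 0.006 m or y of sled2_mid in the frame of lane1 between -0.006 and 0.006 m or y of sled3_mid in the frame of lane1 between -0.006 and 0.006 m or y of sled4_mid in the frame of lane1 between -0.006 and 0.006 m or y of sled5_mid in the frame of lane1 between -0.006 and 0.006 m) and (y of sled1_mid in the frame of lane2 between -0.006 and 0.006 m or y of sled2_mid in the frame of lane2 between -0.006 and 0.006 m or y of sled3_mid in the frame of lane2 between -0.006 and 0.006 m or y of sled4_mid in the frame of lane2 between -0.006 and 0.006 m or y of sled5_mid in the frame of lane2 between -0.006 and 0.006 m) and (y of sled1_mid in the frame of lane3 between -0.006 and 0.006 m or y of sled2_mid in the frame of lane3 between -0.006 and 0.006 m or y of sled3_mid in the frame of lane3 between -0.006 and 0.006 m or y of sled4_mid in the frame of lane3 between -0.006 and 0.006 m or y of sled5_mid in the frame of lane3 between -0.006 and 0.006 m) and ((not (y of sled1_mid in the frame of lane5 between -0.006 and 0.006 m) and not (y of sled2_mid in the frame of lane5 between -0.006 and 0.006 m) and not (y of sled3_mid in the frame of lane5 between -0.006 and 0.006 m) and not (y of sled4_mid in the frame of lane5 between -0.006 and 0.006 m) and not (y of sled5_mid in the frame of lane5 between -0.006 and 0.006 m)) or y of sled1_mid in the frame of lane4 between -0.006 and 0.006 m or y of sled2_mid in the frame of lane4 between -0.006 and 0.006 m or y of sled3_mid in the frame of lane4 between -0.006 and 0.006 m or y of sled4_mid in the frame of lane4 between -0.006 and 0.006 m or y of sled5_mid in the frame of lane4 between -0.006 and 0.006 m)), for 0.3 s.
3. the lever rests in the first notch (value of joint lever between 0.2342 and 0.3942 rad), for 0.5 s.
4. the lever rests in the second notch (value of joint lever between 0.5483 and 0.7083 rad), for 0.5 s.
5. the lever rests in the third notch (value of joint lever between 0.8625 and 1.0225 rad), for 0.5 s.
6. the lever rests in the fourth notch (value of joint lever between 1.1766 and 1.3366 rad), for 0.5 s.
At the end, for the whole second after the job is handed in: Lever at rest in the fourth notch (1.26 rad, within 0.08). Every sled on the board, sole down, released, at rest, centre within 6 mm of a lane line and of the row line (near end on the start line), square within 0.1 rad; lanes filled from the lever side, one sled each, none skipped (all of step 6 and velocity of joint lever between -0.1 and 0.1 rad/s and x of sled1_mid in the frame of lane3 between -0.006 and 0.006 m and z of sled1_mid in the frame of lane3 between 0.01 and 0.02 m and angle between the x axis of each of sled1_mid, sled2_mid, sled3_mid, sled4_mid, sled5_mid and the x axis of lane3, either way round below 0.1 rad and angle between each of sled1_mid, sled2_mid, sled3_mid, sled4_mid, sled5_mid's own z axis and vertical below 0.5 rad and contact force between the fingers and sled1 below 0.1 N and (y of sled1_mid in the frame of lane1 between -0.006 and 0.006 m or y of sled1_mid in the frame of lane2 between -0.006 and 0.006 m or y of sled1_mid in the frame of lane3 between -0.006 and 0.006 m or y of sled1_mid in the frame of lane4 between -0.006 and 0.006 m or y of sled1_mid in the frame of lane5 between -0.006 and 0.006 m) and x of sled2_mid in the frame of lane3 between -0.006 and 0.006 m and z of sled2_mid in the frame of lane3 between 0.01 and 0.02 m and contact force between the fingers and sled2 below 0.1 N and (y of sled2_mid in the frame of lane1 between -0.006 and 0.006 m or y of sled2_mid in the frame of lane2 between -0.006 and 0.006 m or y of sled2_mid in the frame of lane3 between -0.006 and 0.006 m or y of sled2_mid in the frame of lane4 between -0.006 and 0.006 m or y of sled2_mid in the frame of lane5 between -0.006 and 0.006 m) and x of sled3_mid in the frame of lane3 between -0.006 and 0.006 m and z of sled3_mid in the frame of lane3 between 0.01 and 0.02 m and contact force between the fingers and sled3 below 0.1 N and (y of sled3_mid in the frame of lane1 between -0.006 and 0.006 m or y of sled3_mid in the frame of lane2 between -0.006 and 0.006 m or y of sled3_mid in the frame of lane3 between -0.006 and 0.006 m or y of sled3_mid in the frame of lane4 between -0.006 and 0.006 m or y of sled3_mid in the frame of lane5 between -0.006 and 0.006 m) and x of sled4_mid in the frame of lane3 between -0.006 and 0.006 m and z of sled4_mid in the frame of lane3 between 0.01 and 0.02 m and contact force between the fingers and sled4 below 0.1 N and (y of sled4_mid in the frame of lane1 between -0.006 and 0.006 m or y of sled4_mid in the frame of lane2 between -0.006 and 0.006 m or y of sled4_mid in the frame of lane3 between -0.006 and 0.006 m or y of sled4_mid in the frame of lane4 between -0.006 and 0.006 m or y of sled4_mid in the frame of lane5 between -0.006 and 0.006 m) and x of sled5_mid in the frame of lane3 between -0.006 and 0.006 m and z of sled5_mid in the frame of lane3 between 0.01 and 0.02 m and contact force between the fingers and sled5 below 0.1 N and (y of sled5_mid in the frame of lane1 between -0.006 and 0.006 m or y of sled5_mid in the frame of lane2 between -0.006 and 0.006 m or y of sled5_mid in the frame of lane3 between -0.006 and 0.006 m or y of sled5_mid in the frame of lane4 between -0.006 and 0.006 m or y of sled5_mid in the frame of lane5 between -0.006 and 0.006 m) and (y of sled1_mid in the frame of lane1 between -0.006 and 0.006 m or y of sled2_mid in the frame of lane1 between -0.006 and 0.006 m or y of sled3_mid in the frame of lane1 between -0.006 and 0.006 m or y of sled4_mid in the frame of lane1 between -0.006 and 0.006 m or y of sled5_mid in the frame of lane1 between -0.006 and 0.006 m) and (y of sled1_mid in the frame of lane2 between -0.006 and 0.006 m or y of sled2_mid in the frame of lane2 between -0.006 and 0.006 m or y of sled3_mid in the frame of lane2 between -0.006 and 0.006 m or y of sled4_mid in the frame of lane2 between -0.006 and 0.006 m or y of sled5_mid in the frame of lane2 between -0.006 and 0.006 m) and (y of sled1_mid in the frame of lane3 between -0.006 and 0.006 m or y of sled2_mid in the frame of lane3 between -0.006 and 0.006 m or y of sled3_mid in the frame of lane3 between -0.006 and 0.006 m or y of sled4_mid in the frame of lane3 between -0.006 and 0.006 m or y of sled5_mid in the frame of lane3 between -0.006 and 0.006 m) and ((not (y of sled1_mid in the frame of lane5 between -0.006 and 0.006 m) and not (y of sled2_mid in the frame of lane5 between -0.006 and 0.006 m) and not (y of sled3_mid in the frame of lane5 between -0.006 and 0.006 m) and not (y of sled4_mid in the frame of lane5 between -0.006 and 0.006 m) and not (y of sled5_mid in the frame of lane5 between -0.006 and 0.006 m)) or y of sled1_mid in the frame of lane4 between -0.006 and 0.006 m or y of sled2_mid in the frame of lane4 between -0.006 and 0.006 m or y of sled3_mid in the frame of lane4 between -0.006 and 0.006 m or y of sled4_mid in the frame of lane4 between -0.006 and 0.006 m or y of sled5_mid in the frame of lane4 between -0.006 and 0.006 m) and linear speed of each of sled1, sled2, sled3, sled4, sled5 below 0.02 m/s); the robot touches nothing.
It fails at once if the lever is pushed past the fourth notch (value of joint lever above 1.445 rad).
It fails at once if the screwdriver, tape roll or foam block is moved by more than 30 mm (distance of any of screwdriver, tape_roll, foam_block from where it was at the start of the episode above 0.03 m).
Of sled1, sled2, sled3, sled4, sled5 only 3 to 5 are there at a start; the rules pass over those that are not, and their reading is None.
At some moment in a run one of sled1, sled2, sled3, sled4, sled5 may be knocked a few centimetres aside while the robot is not near it.
Once in a run the grip may slacken for a moment while it holds something.
It also fails if it takes over 210 s, if anything falls off the work surface, if the arm or the gripper's body presses on something with over 40 N, if the wrist force passes 120 N, or if a joint passes its speed limit or range.

## Robot

A 6-joint arm with a two-finger parallel gripper is mounted at the origin on the work surface. World frame = base frame: x ahead of the robot, y to its left, z up, the work surface at z = 0. Lengths are in m, angles in rad, forces in N, time in s.
With the tool pointing down it reaches from about 0.375 to 0.975 m from the base axis. Payload 3.8 kg.
Tool frame: the origin (TCP) lies between the finger pads; the fingertips stand 19 mm ahead of it and the grasp point (between the pads) is the TCP; z points along the fingers, y is the direction in which the jaws open and shut (so a half turn about z gives the same grasp; the last joint's range is limited). The gripper opens to 88 mm and grips with 3 to 60 N. Pads are 18 mm wide; open, the fingers measure 123 mm over their backs; the gripper's body (75 mm by 187 mm) begins 45 mm behind the grasp point.
Start: joints at [1.154, 0.264, 1.604, -0, 1.274, -0.037], TCP at [0.25, 0.627, 0.221] pointing down, gripper open.
Joint ranges: [-2.63, 2.63], [-0.94, 2.18], [0.31, 2.57], [-1.31, 4.45], [0, 2.66], [-2.55, 2.55]. Speed limits (rad/s): [2.57, 2.57, 3.14, 3.14, 3.14, 3.14].

## Interface

Orientations are given as a unit quaternion [x, y, z, w].
In Python, from workcell import env, vision, order gives the robot as it stands.
- The arm moves only by the tool step_arm, never from a script. Its argument "rows" is a list of rows, each a list of 6 numbers: the shift along the tool's x, y, z each as a share of 30 mm, from -1 to 1, then the turn, a rotation vector about the tool's x, y, z each as a share of 0.12 rad, from -1 to 1. A call has 1 to 10 rows; each row shifts and turns the pose as measured when the row begins, along the tool's axes as they then stand; what a row does not reach is not made up. A row lasts 1/12 s, in which the tool goes at most 41.7 mm and 7.16 degrees, less where a joint would pass 70% of its speed; a pose out of reach is approached as far as the arm can. A call with a number of a shift or a turn outside -1 to 1 is refused whole. A call with a gripper value outside its range is refused whole. "fingers" is the opening, from -1 (shut) to 1 (fully open), so that 0 is half open, set as the call begins (left out, the last holds). The fingers move at their own pace and stop on an object; the grip force is fixed at half the most. Time passes only in rows, so rows that do not move let the fingers close. It gives the time, the measured TCP pose, the force and the opening at its end, in the units of the state.
- env.state(): the state, without advancing time (a new reading comes with each control period).
- vision.get_image(name): name is "scene" or "top"; returns the picture (384x512x3 uint8, red, green, blue); there is no depth.
- vision.get_calibration(name): a dict with "mtx" (3x3 intrinsics, pixels), "T" (4x4, takes a point from camera to world coordinates). Camera axes: x right, y up, looking along -z (the intrinsics and any distortion apply to the point x, -y, -z); pixel columns grow to the right and rows downward; lengths in m; the calibration is good to about 2 mm. A picture is of the moment at which its call begins. get_calibration takes no time and is no camera call.
- order.hand_in(): hands the job in, once; it reports no verdict.
The state is a dict: "t": time; "q": joint angles; "qvel": joint speeds; "joint_torque": joint torques, N m; "tcp_pos": TCP position; "eef_rot": TCP orientation; "contact_force": force on the tool from outside, world axes, zero at the start; "ft_torque": the same for the moment, N m; "width": opening from 0.0 (shut) to 1.0 (fully open).
Only numpy, scipy, OpenCV 4.12 (cv2) and the standard library are available. Lean on these libraries where they do the work, as an engineer would, in place of code of your own. Each camera call takes 0.05 s, during which the arm holds its last target.

## Working session

There is one attempt and no reset: what is moved stays moved. The work goes in short steps, Python scripts to look and compute and a tool call to move; the robot and the scene stay as the last step left them, time stands still between calls to the robot, and variables do not carry over. Pictures are saved under pics/ and viewed, and the job is handed in when it is done.

Besides the shell and the picture viewer there is one more tool, called after "Call:" in YAML: its name, and indented under it one key for each argument. step_arm: Moves the arm, as the interface text tells. Shift numbers are shares of 30 mm and turn numbers shares of 0.12 rad, none past 1 either way. Its arguments: {"type":"object","properties":{"rows":{"type":"array"},"fingers":{"type":"number"}},"required":["rows"]}

```bash
ls; mkdir -p pics; cat > h.py <<'E'
import numpy as np, cv2
from workcell import env, vision, order
def save(cam,name):
    im=vision.get_image(cam); cv2.imwrite(f'pics/{name}.png',cv2.cvtColor(im,cv2.COLOR_RGB2BGR)); return im
E
python3 - <<'E'
from h import *
print(env.state())
for c in ['scene','top']:
    im=save(c,c+'0'); k=vision.get_calibration(c); print(c,k)
E
```

```text
pics
{'t': 0.0, 'q': array([ 1.15411552e+00,  2.64763464e-01,  1.60532031e+00,  1.56197508e-06,
        1.27368090e+00, -3.68999391e-02]), 'qvel': array([-0.000955  , -0.00075864,  0.00015323,  0.00046459, -0.00292521,
        0.00109606]), 'joint_torque': array([ 2.01296207e-04, -5.02114606e+01, -3.56875491e+01,  7.30005163e-02,
        2.98083632e-02, -1.95995281e-04]), 'tcp_pos': array([0.24994424, 0.62624579, 0.22011007]), 'eef_rot': array([ 1.88751411e-01,  9.82024300e-01, -1.05802969e-03, -2.44917388e-04]), 'contact_force': array([-0.4084808 , -0.36950749,  0.70327825]), 'ft_torque': array([-0.02085   ,  0.05778889,  0.07557493]), 'width': 0.9992220000627837}
scene {'mtx': array([[384.62204193,   0.        , 256.62422459],
       [  0.        , 384.62204193, 194.03127483],
       [  0.        ,   0.        ,   1.        ]]), 'T': array([[-0.75783332, -0.36854074,  0.5383924 ,  1.18099092],
       [ 0.65216422, -0.40353819,  0.64174664,  0.64926777],
       [-0.01924789,  0.83745725,  0.54616377,  0.68230552],
       [ 0.        ,  0.        ,  0.        ,  1.        ]])}
top {'mtx': array([[460.89545691,   0.        , 259.15713788],
       [  0.        , 460.89545691, 193.57080443],
       [  0.        ,   0.        ,   1.        ]]), 'T': array([[-4.05064687e-02,  9.73320406e-01, -2.25846438e-01,
         3.40279363e-01],
       [-9.99179216e-01, -3.95367143e-02,  8.81718947e-03,
        -3.15304806e-02],
       [-3.47275647e-04,  2.26018220e-01,  9.74123013e-01,
         1.17728248e+00],
       [ 0.00000000e+00,  0.00000000e+00,  0.00000000e+00,
         1.00000000e+00]])}
```

View pics/scene0.png

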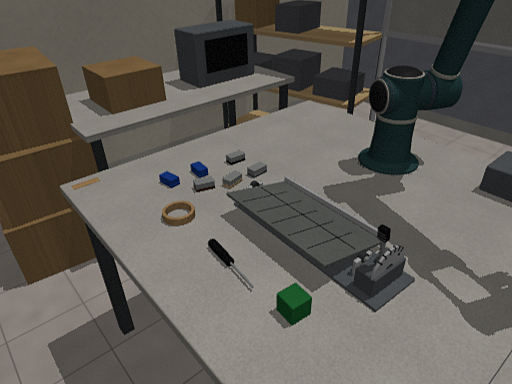

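View pics/top0.png

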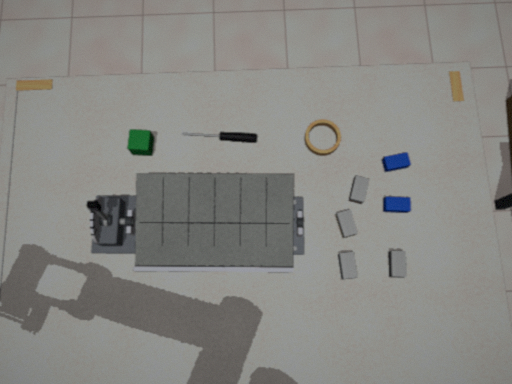

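```bash
cat >> h.py <<'E'
def zoom(im,name,x0,y0,x1,y1,w=780):
    c=im[y0:y1,x0:x1]; f=min(w/c.shape[1],590/c.shape[0]); cv2.imwrite(f'pics/{name}.png',cv2.cvtColor(cv2.resize(c,None,fx=f,fy=f,interpolation=cv2.INTER_CUBIC),cv2.COLOR_RGB2BGR)); print(name,'scale',f)
K={c:vision.get_calibration(c) for c in('scene','top')}
def proj(c,P):
    k=K[c];P=np.atleast_2d(P); T=np.linalg.inv(k['T']); p=P@T[:3,:3].T+T[:3,3]; p=p*[1,-1,-1]; q=p@k['mtx'].T; return q[:,:2]/q[:,2:]
def ray(c,uv,z):
    k=K[c];uv=np.atleast_2d(uv).astype(float); d=np.c_[uv,np.ones(len(uv))]@np.linalg.inv(k['mtx']).T; d=d*[1,-1,-1]; d=d@k['T'][:3,:3].T; o=k['T'][:3,3]; s=(z-o[2])/d[:,2]; return o+d*s[:,None]
E
python3 - <<'E'
from h import *
s=cv2.cvtColor(cv2.imread('pics/scene0.png'),cv2.COLOR_BGR2RGB);t=cv2.cvtColor(cv2.imread('pics/top0.png'),cv2.COLOR_BGR2RGB)
zoom(s,'s0lev',320,200,440,310); zoom(t,'t0lev',80,180,150,260); zoom(t,'t0sl',320,140,420,290); zoom(t,'t0bd',80,160,320,285)
E
```

```text
s0lev scale 5.363636363636363
t0lev scale 7.375
t0sl scale 3.933333333333333
t0bd scale 3.25
```

View pics/s0lev.png

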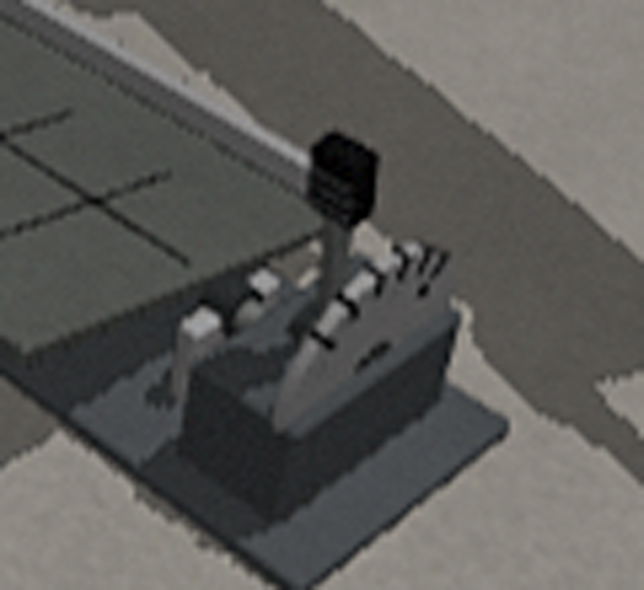

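View pics/t0bd.png

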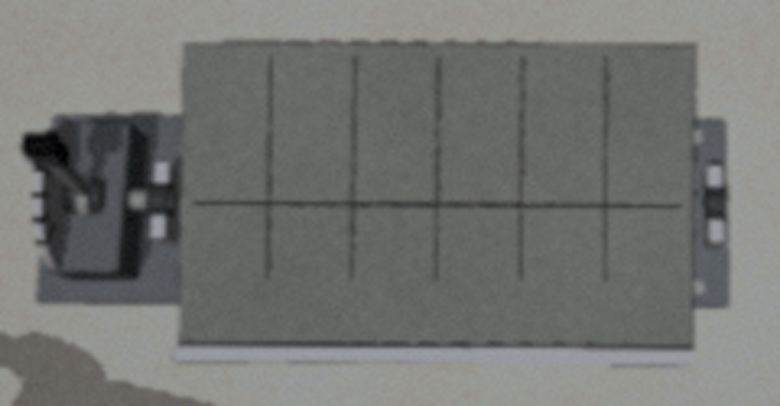

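View pics/t0sl.png

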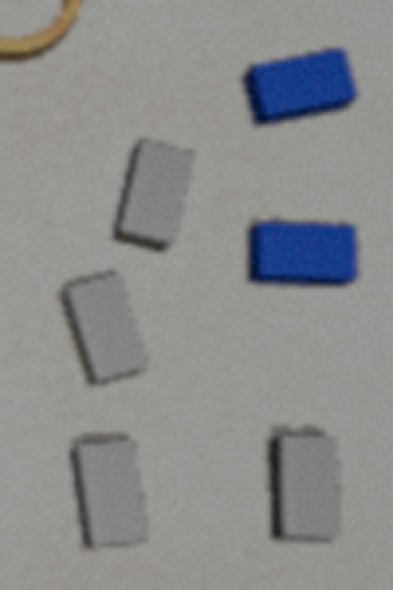

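View pics/t0lev.png

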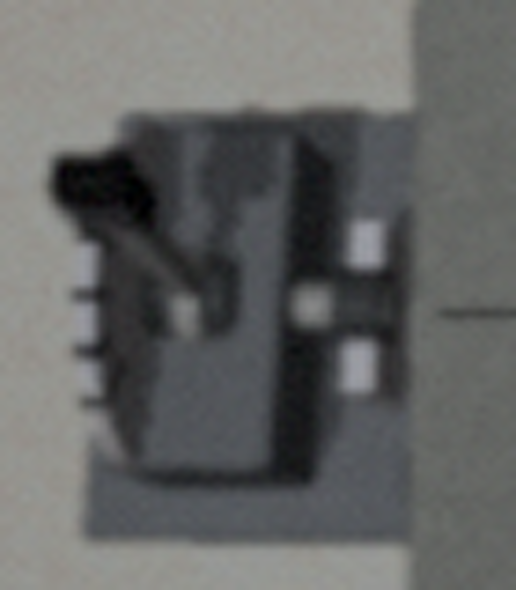

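```bash
python3 - <<'E'
from h import *
# crossings in top0 (zoom t0bd scale 3.25 offset 80,160; resize maps (u+.5)/f-.5)
z=np.array([[269.5,203],[353,203.5],[437,204],[521,204.5],[605,205.5]])
uv=(z+.5)/3.25-.5+[80,160]
for h in (.053,.05):
    P=ray('top',uv,h); print(np.round(P,4)); d=P[-1]-P[0]; print(np.linalg.norm(d), np.degrees(np.arctan2(-d[0],-d[1]) ))
# scene crossings (zoom s0lev 5.364, offset 320,200)
z=np.array([[93,201]]);print(ray('scene',(z+.5)/5.364-.5+[320,200],.053))
# pad by top/scene 
pt=(np.array([110,187])+.5)/7.375-.5+[80,180]; ps=(np.array([343,178])+.5)/5.364-.5+[320,200]
for h in (.12,.13,.14,.15,.16,.17): print(h,ray('top',pt,h).round(4),ray('scene',ps,h).round(4))
# base corners
z=np.array([[727,118],[728,305],[37,303]]);print(ray('top',(z+.5)/3.25-.5+[80,160],0.01))
t=cv2.imread('pics/top0.png'); hsv=cv2.cvtColor(t,cv2.COLOR_BGR2HSV)
g=t[140:290,325:420].astype(int); sat=g.max(2)-g.min(2)
import sys
print(t[225,347],t[225,370],t[265,400],t[240,380], t[222,340:356].sum(1) if 0 else t[222,334:362,1])
E
```

```text
[[ 0.5383  0.1995  0.053 ]
 [ 0.5354  0.1361  0.053 ]
 [ 0.5324  0.0723  0.053 ]
 [ 0.5294  0.0086  0.053 ]
 [ 0.5261 -0.0551  0.053 ]]
0.25486119991353473 2.756702728608036
[[ 0.5389  0.2001  0.05  ]
 [ 0.5359  0.1365  0.05  ]
 [ 0.5329  0.0726  0.05  ]
 [ 0.5299  0.0087  0.05  ]
 [ 0.5266 -0.0552  0.05  ]]
0.25554126352373746 2.7567027286080306
[[0.54043978 0.19926344 0.053     ]]
0.12 [[0.5738 0.3453 0.12  ]] [[0.5176 0.3086 0.12  ]]
0.13 [[0.5716 0.3418 0.13  ]] [[0.5294 0.3146 0.13  ]]
0.14 [[0.5694 0.3382 0.14  ]] [[0.5412 0.3207 0.14  ]]
0.15 [[0.5672 0.3346 0.15  ]] [[0.553  0.3267 0.15  ]]
0.16 [[0.565  0.3311 0.16  ]] [[0.5648 0.3328 0.16  ]]
0.17 [[0.5627 0.3275 0.17  ]] [[0.5766 0.3388 0.17  ]]
[[ 0.59988414 -0.15648917  0.01      ]
 [ 0.45121811 -0.14801051  0.01      ]
 [ 0.47452632  0.38825699  0.01      ]]
[130 132 129] [145 150 150] [129 128 126] [146 150 150] [153 149 137  98  70  83 118 133 134 134 132 130 132 130 131 134 131 133
 132 133 139 150 155 151 152 150 150 149]
```

```bash
cat >> h.py <<'E'
O=np.array([.5367,.072]); PSI=-.048
def sleds(im,box=(322,140,425,290),lo=112,hi=141,z=.03):
    x0,y0,x1,y1=box; g=cv2.medianBlur(cv2.cvtColor(im,cv2.COLOR_RGB2GRAY),3)[y0:y1,x0:x1]
    sat=(im.max(2).astype(int)-im.min(2))[y0:y1,x0:x1]
    m=((g>lo)&(g<hi)&(sat<25)).astype(np.uint8)
    m=cv2.morphologyEx(m,cv2.MORPH_OPEN,np.ones((5,5),np.uint8))
    out=[]
    for c in cv2.findContours(m,cv2.RETR_EXTERNAL,cv2.CHAIN_APPROX_NONE)[0]:
        if cv2.contourArea(c)<150: continue
        W=ray('top',c[:,0]+[x0,y0],z)[:,:2]
        (cx,cy),(w,h),a=cv2.minAreaRect((W*1000).astype(np.float32))
        if w<h: w,h,a=h,w,a+90
        a=(a+90)%180-90
        out.append((cx,cy,w,h,a)); print('c %.1f %.1f  size %.1f %.1f  yaw %.1f'%out[-1])
    return out
E
python3 - <<'E'
from h import *
t=cv2.cvtColor(cv2.imread('pics/top0.png'),cv2.COLOR_BGR2RGB); sleds(t)
R=ray('top',[[347,222]],.03);print(R)
print(env.state()['t'])
E
```

```text
c 416.6 -379.8  size 60.5 34.6  yaw -6.0
c 416.4 -255.4  size 68.5 36.0  yaw 3.6
c 522.7 -260.7  size 71.6 35.5  yaw 12.1
c 610.6 -301.4  size 64.1 35.6  yaw -18.4
[[ 0.52383119 -0.26004378  0.03      ]]
0.1
```

Call:
step_arm:
  rows:
    - [0, 0, -0.45, 0, 0, -0.92]
    - [0, 0, -0.45, 0, 0, -0.92]
    - [0, 0, -0.45, 0, 0, -0.92]
    - [0, 0, 0, 0, 0, 0]
  fingers: -1

```text
t: 0.43
tcp_pos: [0.249, 0.6239, 0.2569]
eef_rot: [0.017, 1.0, -0.005, -0.002]
contact_force: [-0.3, 0.4, 0.6]
width: 0.722
```

```bash
cat >> h.py <<'E'
from scipy.spatial.transform import Rotation as R_
XA=np.array([np.cos(PSI),np.sin(PSI)]);YA=np.array([-np.sin(PSI),np.cos(PSI)])
def w(rx,ry): return O+rx*XA+ry*YA
def rig(p): d=np.array(p[:2])-O; return np.array([d@XA,d@YA])
def need(tx,ty,tz,yaw=None):
    "target world; yaw = world direction (deg) of tool y axis; gives tool frame mm and deg"
    s=env.state(); R=R_.from_quat(s['eef_rot']).as_matrix(); p=s['tcp_pos']
    d=R.T@(np.array([tx,ty,tz])-p)*1000
    ya=np.degrees(np.arctan2(R[1,1],R[0,1]))
    tilt=np.degrees(np.arccos(-R[2,2]))
    print('tcp',p.round(4),'rig',(rig(p)*1000).round(1),'yawY %.2f tilt %.2f'%(ya,tilt),'w %.1f t %.1f'%(s['width']*88,s['t']),'F',s['contact_force'].round(1))
    print('need tool mm',d.round(1),'in rows',(d/30).round(2))
    if yaw is not None:
        r=(yaw-ya+90)%180-90   # world ccw
        # full rotvec to get vertical with that yaw
        yy=np.radians(ya+r); y=np.array([np.cos(yy),np.sin(yy),0]); z=np.array([0,0,-1.]); x=np.cross(y,z)
        rv=R_.from_matrix(R.T@np.c_[x,y,z]).as_rotvec(); print('turn units',(rv/.12).round(2),'r deg %.2f'%r)
E
python3 - <<'E'
from h import *
need(*w(.058,.262),.26,87.25)
E
```

```text
tcp [0.249  0.6239 0.2569] rig [-313.9  537.5] yawY 88.04 tilt 0.64 w 63.5 t 0.4 F [-0.3  0.4  0.6]
need tool mm [-368.  -280.6   -1.7] in rows [-12.27  -9.35  -0.06]
turn units [-0.09 -0.03  0.11] r deg -0.79
```

Call:
step_arm:
  rows:
    - [-0.5, -0.4, 0, -0.09, -0.03, 0.11]
    - [-0.94, -0.72, 0, 0, 0, 0]
    - [-0.94, -0.72, 0, 0, 0, 0]
    - [-0.94, -0.72, 0, 0, 0, 0]
    - [-0.94, -0.72, 0, 0, 0, 0]
    - [-0.94, -0.72, 0, 0, 0, 0]
    - [-0.94, -0.72, 0, 0, 0, 0]
    - [-0.94, -0.72, 0, 0, 0, 0]
    - [-0.94, -0.72, 0, 0, 0, 0]
    - [-0.94, -0.72, 0, 0, 0, 0]

```text
t: 1.27
tcp_pos: [0.5058, 0.3961, 0.245]
eef_rot: [0.035, 0.999, -0.002, -0.005]
contact_force: [0.4, 0.1, -0.2]
width: 0.003
```

```bash
python3 - <<'E'
from h import *
need(*w(.058,.262),.26,87.25)
E
```

```text
tcp [0.5058 0.3961 0.245 ] rig [-46.4 322.2] yawY 86.05 tilt 0.58 w 0.2 t 1.3 F [ 0.4  0.1 -0.2]
need tool mm [-105.5  -58.1  -15.8] in rows [-3.52 -1.94 -0.53]
turn units [-0.04 -0.08 -0.18] r deg 1.20
```

Call:
step_arm:
  rows:
    - [-0.8, -0.4, -0.3, -0.04, -0.08, -0.18]
    - [-0.8, -0.4, -0.2, 0, 0, 0]
    - [-0.8, -0.4, 0, 0, 0, 0]
    - [-0.8, -0.4, 0, 0, 0, 0]
    - [-0.3, -0.2, 0, 0, 0, 0]
    - [0, 0, 0, 0, 0, 0]

```text
t: 1.77
tcp_pos: [0.6144, 0.3238, 0.2516]
eef_rot: [0.037, 0.999, -0.003, -0.003]
contact_force: [-0.1, -0.5, 0.2]
width: 0.002
```

```bash
python3 - <<'E'
from h import *
need(*w(.058,.262),.156,87.25)
i=save('scene','s1'); zoom(i,'s1z',280,120,480,300); t=save('top','t1')
E
```

```text
tcp [0.6144 0.3238 0.2516] rig [ 65.6 255.2] yawY 85.73 tilt 0.50 w 0.2 t 1.8 F [-0.1 -0.5  0.2]
need tool mm [ 7.2  7.2 95.6] in rows [0.24 0.24 3.19]
turn units [-0.05 -0.05 -0.22] r deg 1.52
s1z scale 3.2777777777777777
```

View pics/s1z.png

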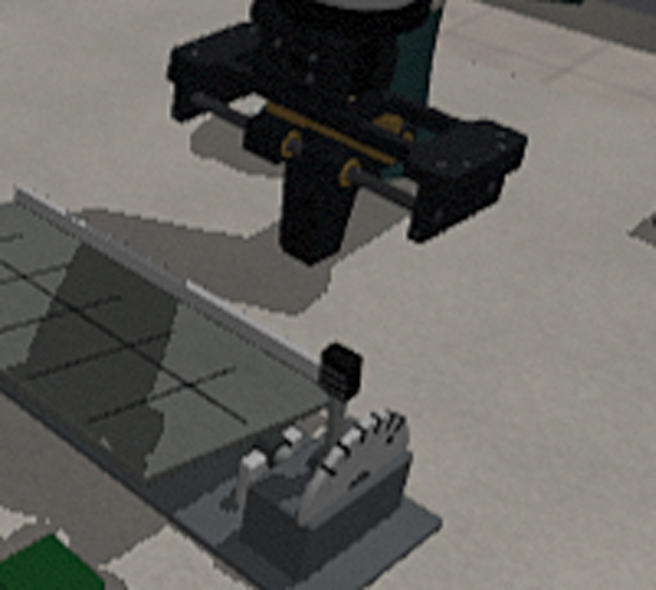

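The scene view shows the closed gripper above the rig, clear of the lever (pad at ~(340,370) in the zoom, still in the third notch). I'll lower it on the far side of the pad.

Call:
step_arm:
  rows:
    - [0.24, 0.24, 0.7, -0.05, -0.05, -0.22]
    - [0, 0, 0.8, 0, 0, 0]
    - [0, 0, 0.7, 0, 0, 0]
    - [0, 0, 0.6, 0, 0, 0]
    - [0, 0, 0.3, 0, 0, 0]
    - [0, 0, 0, 0, 0, 0]

```text
t: 2.37
tcp_pos: [0.597, 0.3417, 0.1573]
eef_rot: [0.02, 1.0, 0.002, -0.001]
contact_force: [-1.2, -0.1, -0.7]
width: 0.003
```

```bash
python3 - <<'E'
from h import *
need(*w(.058,.262),.156,87.25)
E
```

```text
tcp [0.597  0.3417 0.1573] rig [ 47.3 272.3] yawY 87.67 tilt 0.29 w 0.3 t 2.4 F [-1.2 -0.1 -0.7]
need tool mm [-10.6 -10.4   1.3] in rows [-0.35 -0.35  0.04]
turn units [ 0.04 -0.01  0.06] r deg -0.42
```

Call:
step_arm:
  rows:
    - [0, -0.3, -0.1, 0, 0, 0]
    - [0.2, 0, 0, 0, 0, 0.06]
    - [0.27, 0, 0, 0, 0, 0]
    - [0.27, 0, 0, 0, 0, 0]
    - [0.27, 0, 0, 0, 0, 0]
    - [0.27, 0, 0, 0, 0, 0]
    - [0.27, 0, 0, 0, 0, 0]
    - [0, 0, 0, 0, 0, 0]

```text
t: 3.03
tcp_pos: [0.5452, 0.3373, 0.1673]
eef_rot: [0.024, 1.0, 0.005, 0.002]
contact_force: [-0.5, -0.0, 0.7]
width: 0.005
```

```bash
python3 - <<'E'
from h import *
need(*w(-.050,.262),.160,87.25)
i=save('scene','s2'); zoom(i,'s2z',280,160,460,310)
E
```

```text
tcp [0.5452 0.3373 0.1673] rig [ -4.2 265.4] yawY 87.28 tilt 0.62 w 0.4 t 3.0 F [-0.5 -0.   0.7]
need tool mm [45.8 -3.5  7.1] in rows [ 1.53 -0.12  0.24]
turn units [0.08 0.04 0.  ] r deg -0.03
s2z scale 3.933333333333333
```

View pics/s2z.png

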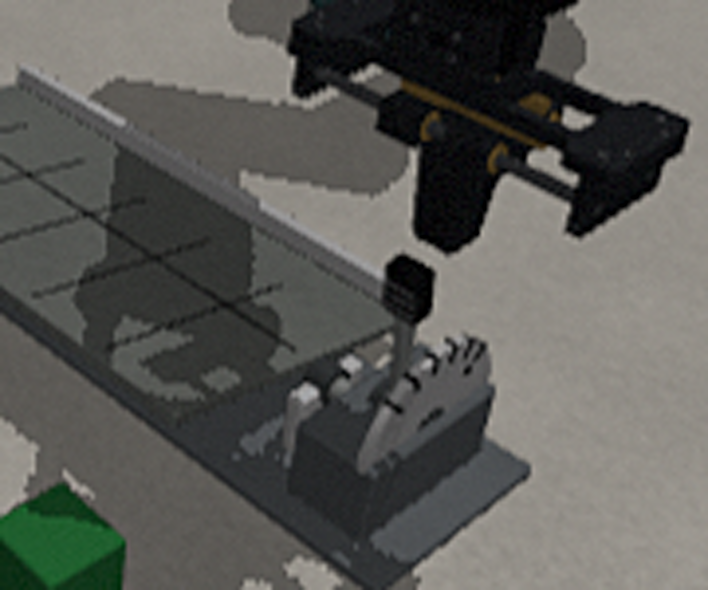

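```bash
python3 - <<'E'
from h import *
s=env.state();p=s['tcp_pos'];print(p, proj('scene',[p,p-[0,0,.019]]))
for v in (0,.314,.628,.942,1.257): 
    a=v-np.pi/4; P=w(.098*np.sin(a),.262); print(v,proj('scene',[[*P,.062+.098*np.cos(a)]]),proj('top',[[*P,.062+.098*np.cos(a)]]))
# level dot? axis
t=cv2.cvtColor(cv2.imread('pics/top0.png'),cv2.COLOR_BGR2RGB)
E
```

```text
[0.54596671 0.33733586 0.16745961] [[391.04529058 227.31995924]
 [389.54075479 234.24685837]]
0 [[404.64406236 227.78807553]] [[ 94.75563038 244.15540386]]
0.314 [[399.58410973 225.77845247]] [[ 92.93846493 232.17551566]]
0.628 [[392.34585693 227.56011078]] [[ 92.60856387 218.64783143]]
0.942 [[383.59626499 233.19851026]] [[ 93.81797456 205.24479607]]
1.257 [[374.26312432 242.27046649]] [[ 96.39963508 193.56936434]]
```

```bash
python3 - <<'E'
from h import *
t=save('top','t2'); zoom(t,'t2z',40,140,200,280)
E
```

```text
t2z scale 4.214285714285714
```

View pics/t2z.png

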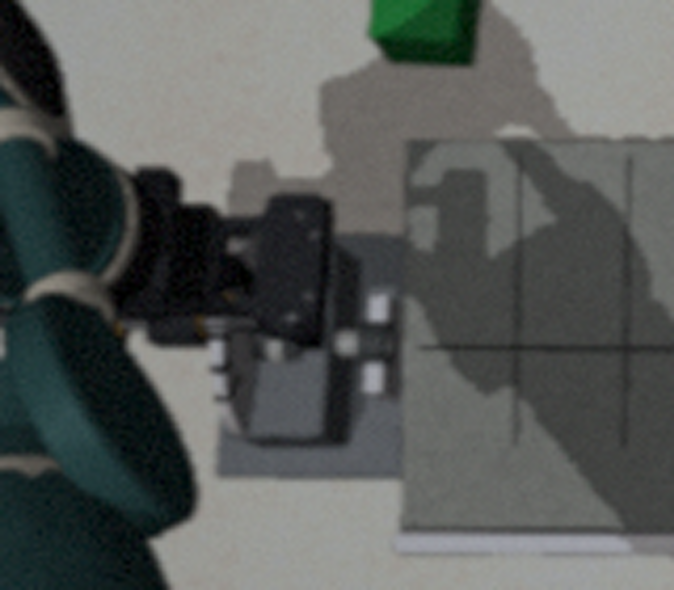

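```bash
python3 - <<'E'
from h import *
print(proj('scene',[[.6144,.3238,.2516],[.6144,.3238,.2326]]))
s=env.state(); print(s['tcp_pos'],s['t'],s['contact_force'])
i=save('scene','s3'); zoom(i,'s3z',280,160,460,310)
a=cv2.imread('pics/s1.png');b=cv2.imread('pics/s0.png')
E
```

```text
[[372.35361915 204.58028354]
 [370.95765289 212.49376408]]
[0.54657684 0.33730764 0.16734145] 3.1333 [ 0.46755844 -0.42022957  1.26441971]
s3z scale 3.933333333333333[ WARN:0@1.591] global loadsave.cpp:275 findDecoder imread_('pics/s0.png'): can't open/read file: check file path/integrity
```

View pics/s3z.png

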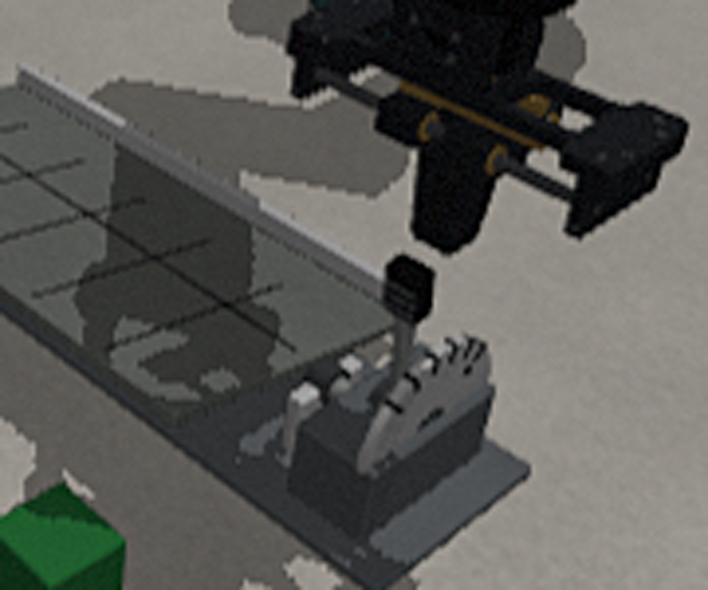

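```bash
python3 - <<'E'
from h import *
def tri(a,b):
    A=[];B=[]
    out=[]
    for c,uv in(('top',a),('scene',b)):
        p0=ray(c,[uv],0)[0];p1=ray(c,[uv],.3)[0]; out.append((p0,(p1-p0)/np.linalg.norm(p1-p0)))
    (p,d),(q,e)=out
    M=np.c_[d,-e]; s=np.linalg.lstsq(M,q-p,rcond=None)[0]; P=p+s[0]*d;Q=q+s[1]*e
    return (P+Q)/2, np.linalg.norm(P-Q)
P,e=tri((118.3,187.5),(353.7,170.7)); print('block corner',P,e,'rel tcp rig',rig(P)-rig(env.state()['tcp_pos']))
# arm base check: is anything known? finger tip ray
for z in(.14,.148,.16,.17,.18): print(z,ray('scene',[[393,222]],z), rig(ray('scene',[[393,222]],z)[0]))
# green foam 55mm: two cams
E
```

```text
block corner [0.57269307 0.24307429 0.27750628] 0.0007312885771394659 rel tcp rig [ 0.03022936 -0.09281065]
0.14 [[0.49167708 0.31254854 0.14      ]] [-0.05651296  0.23811121]
0.148 [[0.50184572 0.31751576 0.148     ]] [-0.04659437  0.24356062]
0.16 [[0.51709868 0.3249666  0.16      ]] [-0.03171648  0.25173474]
0.17 [[0.52980948 0.33117563 0.17      ]] [-0.01931823  0.2585465 ]
0.18 [[0.54252029 0.33738466 0.18      ]] [-0.00691999  0.26535827]
```

```bash
python3 - <<'E'
from h import *
i=cv2.cvtColor(cv2.imread('pics/s3.png'),cv2.COLOR_BGR2RGB); zoom(i,'s3zz',350,150,460,235)
# contrast stretch
j=cv2.imread('pics/s3zz.png'); j=np.clip(j.astype(float)*2.5,0,255).astype(np.uint8); cv2.imwrite('pics/s3zzb.png',j)
p=env.state()['tcp_pos']
print(env.state()['q'])
for dx in(-.0375,.0375):
  for dy in(-.0935,.0935):
    q=rig(p)+[dx,dy]; W=w(*q); print(dx,dy,[ (np.round((proj('scene',[[*W,p[2]+h]])[0]-[350,150]+.5)*7.09-.5)).tolist() for h in(.045,.11)])
print('tip',(proj('scene',[p-[0,0,.019],p])-[350,150]+.5)*7.09)
E
```

```text
s3zz scale 6.9411764705882355
[ 0.51067689  0.23442151  1.74272834  0.0060248   1.15458491 -1.01477144]
-0.0375 -0.0935 [[141.0, 259.0], [171.0, 80.0]]
-0.0375 0.0935 [[689.0, 533.0], [750.0, 338.0]]
0.0375 -0.0935 [[-14.0, 341.0], [10.0, 158.0]]
0.0375 0.0935 [[535.0, 644.0], [592.0, 444.0]]
tip [[281.57356417 602.82055917]
 [292.21539751 553.71580709]]
```

View pics/s3zzb.png

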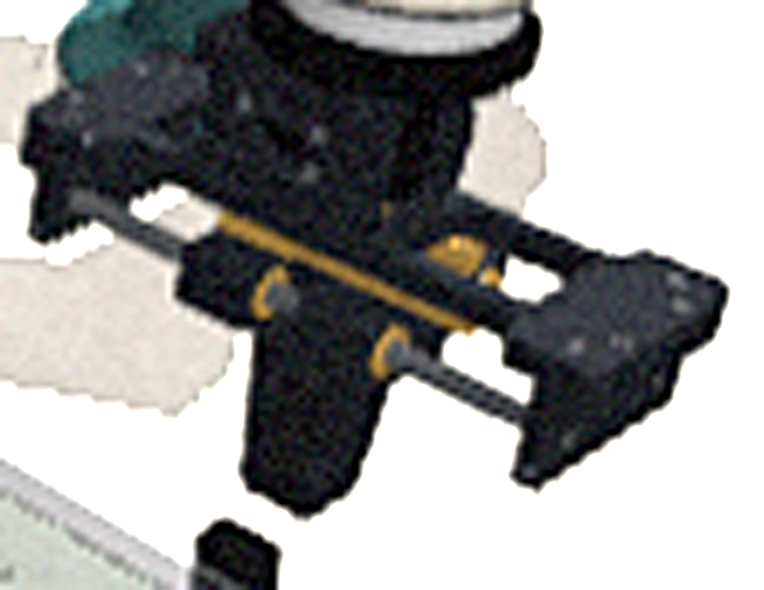

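Call:
step_arm:
  rows:
    - [0, 0, -0.6, 0, 0, 0]
    - [-0.6, -0.1, -0.2, 0.08, 0.04, 0]
    - [-0.8, 0, 0, 0, 0, 0]
    - [-0.4, 0, 0, 0, 0, 0]
    - [0, 0, 0, 0, 0, 0]
    - [0, 0, 0.5, 0, 0, 0]
    - [0, 0, 0.6, 0, 0, 0]
    - [0, 0, 0.2, 0, 0, 0]
    - [0, 0, 0, 0, 0, 0]

```text
t: 3.93
tcp_pos: [0.6047, 0.3308, 0.1516]
eef_rot: [0.025, 1.0, -0.0, 0.001]
contact_force: [-0.1, -0.4, 0.9]
width: 0.004
```

```bash
python3 - <<'E'
from h import *
need(*w(.058,.262),.142,87.25)
i=save('scene','s4'); zoom(i,'s4z',320,170,450,280)
E
```

```text
tcp [0.6047 0.3308 0.1516] rig [ 55.5 261.8] yawY 87.16 tilt 0.09 w 0.4 t 3.9 F [-0.1 -0.4  0.9]
need tool mm [-2.5  0.2  9.6] in rows [-0.08  0.01  0.32]
turn units [-0.    0.01 -0.01] r deg 0.09
s4z scale 5.363636363636363
```

View pics/s4z.png

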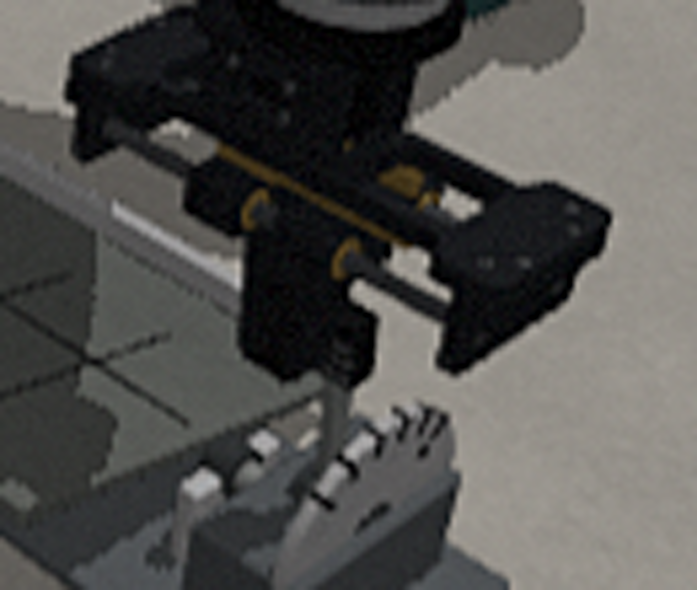

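The fingertips now sit at (295,385) in the zoom, just uphill of the pad (345,345). The tips look about 30 mm higher than the stated geometry, so I'll go a little lower and push.

Call:
step_arm:
  rows:
    - [0, 0, 0.3, 0, 0, 0]
    - [0.25, 0, 0, 0, 0, 0]
    - [0.25, 0, 0, 0, 0, 0]
    - [0.25, 0, 0, 0, 0, 0]
    - [0.25, 0, 0, 0, 0, 0]
    - [0.25, 0, 0, 0, 0, 0]
    - [0, 0, 0, 0, 0, 0]

```text
t: 4.57
tcp_pos: [0.5659, 0.3334, 0.1466]
eef_rot: [0.024, 1.0, 0.001, 0.005]
contact_force: [-0.1, -0.4, -0.0]
width: 0.007
```

```bash
python3 - <<'E'
from h import *
need(*w(0,.262),.142,87.25)
i=save('scene','s5'); zoom(i,'s5z',320,170,450,280)
p=env.state()['tcp_pos'];print((proj('scene',[p-[0,0,.019],p+[0,0,.013]])-[320,170])*5.36)
E
```

```text
tcp [0.5659 0.3334 0.1466] rig [ 16.7 262.5] yawY 87.20 tilt 0.56 w 0.6 t 4.6 F [-0.1 -0.4 -0. ]
need tool mm [16.7 -0.5  4.4] in rows [ 0.56 -0.02  0.15]
turn units [ 0.02  0.08 -0.01] r deg 0.05
s5z scale 5.363636363636363
[[326.93084875 401.27306991]
 [339.60848422 339.61838357]]
```

View pics/s5z.png

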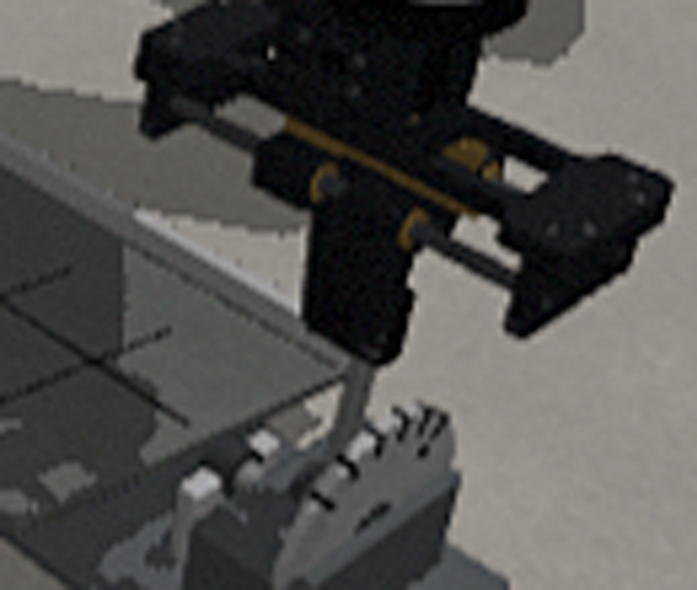

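Call:
step_arm:
  rows:
    - [0.25, 0, 0.1, 0.02, 0.08, 0]
    - [0.25, 0, 0.05, 0, 0, 0]
    - [0.25, 0, 0.05, 0, 0, 0]
    - [0.25, 0, 0.05, 0, 0, 0]
    - [0.2, 0, 0, 0, 0, 0]
    - [0, 0, 0, 0, 0, 0]

```text
t: 5.12
tcp_pos: [0.5281, 0.3358, 0.1397]
eef_rot: [0.024, 1.0, 0.001, 0.001]
contact_force: [0.2, -0.5, -0.4]
width: 0.005
```

```bash
python3 - <<'E'
from h import *
need(*w(-.047,.262),.130,87.25)
i=save('scene','s6'); zoom(i,'s6z',320,170,450,280)
p=env.state()['tcp_pos'];print((proj('scene',[p-[0,0,.019],p+[0,0,.013]])-[320,170])*5.36)
E
```

```text
tcp [0.5281 0.3358 0.1397] rig [-21.2 263.1] yawY 87.20 tilt 0.15 w 0.5 t 5.1 F [ 0.2 -0.5 -0.4]
need tool mm [25.8 -1.1  9.6] in rows [ 0.86 -0.04  0.32]
turn units [ 0.01  0.02 -0.01] r deg 0.05
s6z scale 5.363636363636363
[[382.24094676 377.04729957]
 [395.72014347 316.57571004]]
```

View pics/s6z.png

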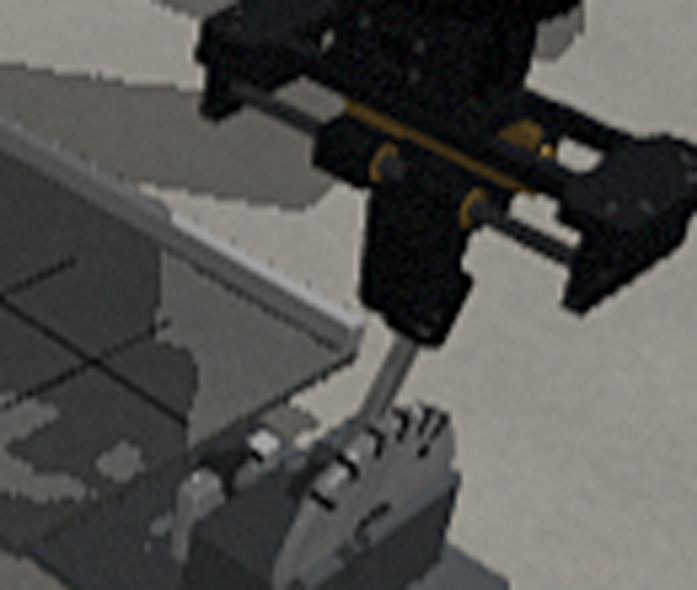

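Call:
step_arm:
  rows:
    - [0.2, 0, 0.1, 0, 0, 0]
    - [0.2, 0, 0.1, 0, 0, 0]
    - [0.2, 0, 0.1, 0, 0, 0]
    - [0.15, 0, 0.05, 0, 0, 0]
    - [0, 0, 0, 0, 0, 0]

```text
t: 5.58
tcp_pos: [0.5052, 0.3372, 0.1288]
eef_rot: [0.024, 1.0, 0.001, 0.003]
contact_force: [-0.9, 0.5, 0.1]
width: 0.005
```

```bash
python3 - <<'E'
from h import *
need(*w(-.047,.262),.130,87.25)
i=save('scene','s7'); zoom(i,'s7z',320,170,450,280)
E
```

```text
tcp [0.5052 0.3372 0.1288] rig [-44.2 263.3] yawY 87.20 tilt 0.31 w 0.4 t 5.6 F [-0.9  0.5  0.1]
need tool mm [ 2.8 -1.3 -1.2] in rows [ 0.09 -0.04 -0.04]
turn units [ 0.01  0.04 -0.01] r deg 0.05
s7z scale 5.363636363636363
```

View pics/s7z.png

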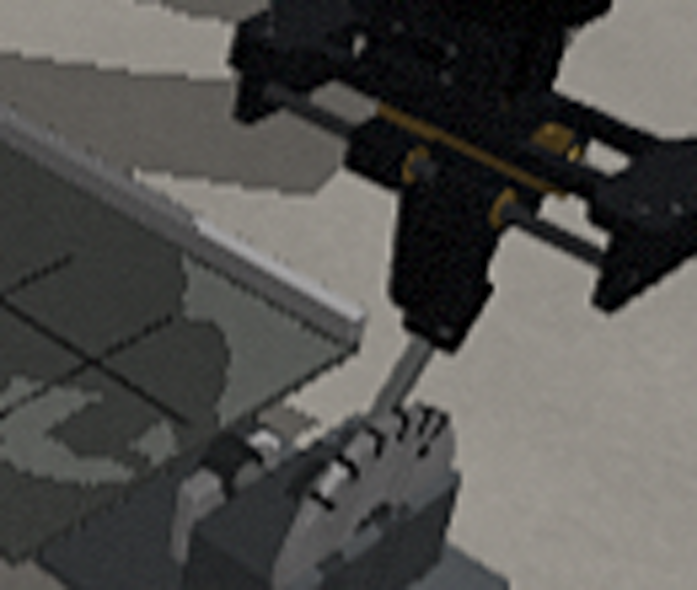

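Call:
step_arm:
  rows:
    - [0.2, 0, 0.1, 0, 0, 0]
    - [0.15, 0, 0.1, 0, 0, 0]
    - [0, 0, 0, 0, 0, 0]
    - [-0.3, 0, -0.2, 0, 0, 0]
    - [-0.5, -0.5, -0.8, 0, 0, 0]
    - [0, -0.9, -0.9, 0, 0, 0]
    - [0, -0.9, -0.9, 0, 0, 0]
    - [0, -0.9, -0.5, 0, 0, 0]
    - [0, -0.9, 0, 0, 0, 0]

```text
t: 6.38
tcp_pos: [0.5125, 0.2132, 0.2231]
eef_rot: [0.02, 1.0, -0.001, -0.001]
contact_force: [1.0, 0.1, -0.7]
width: 0.005
```

```bash
python3 - <<'E'
from h import *
need(.5227,-.2607,.2,102.1)
i=save('scene','s8'); zoom(i,'s8z',320,170,450,280); t=save('top','t8')
E
```

```text
tcp [0.5125 0.2132 0.2231] rig [-30.9 139.9] yawY 87.67 tilt 0.09 w 0.4 t 6.4 F [ 1.   0.1 -0.7]
need tool mm [ -29.4 -473.1   23.6] in rows [ -0.98 -15.77   0.79]
turn units [-0.01 -0.01 -2.1 ] r deg 14.43
s8z scale 5.363636363636363
```

View pics/s8z.png

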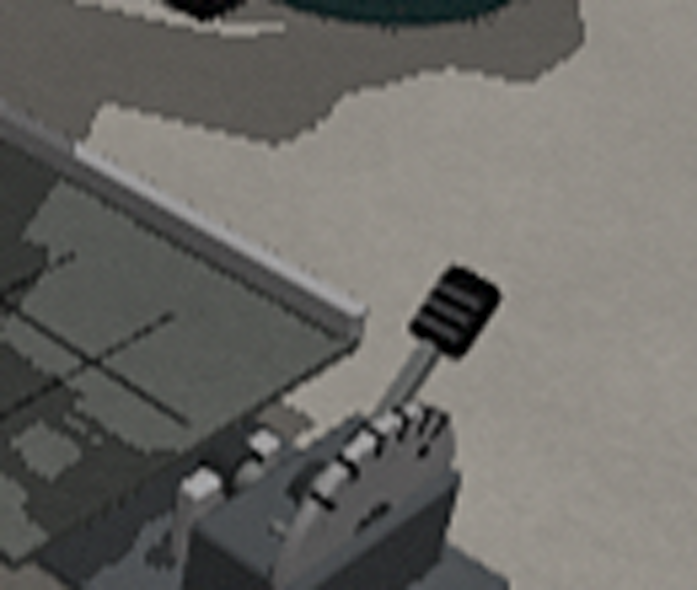

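View pics/t8.png

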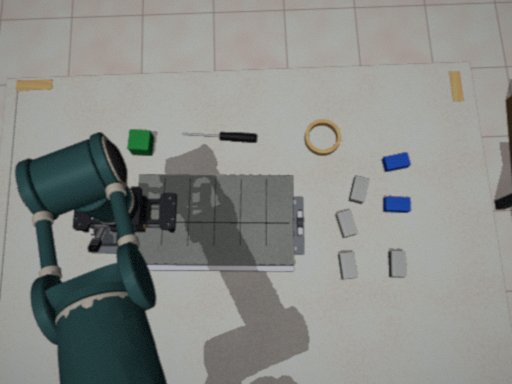

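```bash
cat >> h.py <<'E'
def sleds2(im,box=(322,140,425,290),z=.03,tbl=None):
    "grey sled top faces, upsampled x4; PCA of top-face pixels in world"
    x0,y0,x1,y1=box; f=4
    g=cv2.cvtColor(im,cv2.COLOR_RGB2GRAY)[y0:y1,x0:x1]; sat=(im.max(2).astype(int)-im.min(2)).astype(np.uint8)[y0:y1,x0:x1]
    g=cv2.bilateralFilter(g,5,25,3)
    G=cv2.resize(g,None,fx=f,fy=f,interpolation=cv2.INTER_CUBIC); S=cv2.resize(sat,None,fx=f,fy=f)
    m=((G>113)&(G<141)&(S<30)).astype(np.uint8); m=cv2.morphologyEx(m,cv2.MORPH_OPEN,np.ones((13,13),np.uint8))
    out=[]
    for c in cv2.findContours(m,cv2.RETR_EXTERNAL,cv2.CHAIN_APPROX_NONE)[0]:
        if cv2.contourArea(c)<150*f*f: continue
        mm=np.zeros_like(m); cv2.drawContours(mm,[c],-1,1,-1); v,u=np.nonzero(mm)
        W=ray('top',np.c_[(u+.5)/f-.5+x0,(v+.5)/f-.5+y0],z)[:,:2]*1000
        ce=W.mean(0); ev,E=np.linalg.eigh(np.cov((W-ce).T)); a=np.degrees(np.arctan2(E[1,1],E[0,1])); a=(a+90)%180-90
        L=np.sqrt(12*ev)
        out.append((*ce,a)); print('c %.1f %.1f  size %.1f %.1f yaw %.1f'%(*ce,L[1],L[0],a))
    return out
E
python3 - <<'E'
from h import *
for n in('top0','t8'):
    t=cv2.cvtColor(cv2.imread(f'pics/{n}.png'),cv2.COLOR_BGR2RGB); sleds2(t)
print(ray('top',[[385,197],[410,197],[410,212],[385,212],[384,155],[409,155]],.03).round(3))
E
```

```text
c 415.3 -255.6  size 65.7 35.4 yaw 3.0
c 415.0 -380.3  size 62.1 35.8 yaw -2.9
c 523.6 -260.9  size 66.2 34.5 yaw 11.3
c 611.3 -301.5  size 64.2 35.0 yaw -17.1
[[ 0.584 -0.362  0.03 ]
 [ 0.582 -0.426  0.03 ]
 [ 0.543 -0.422  0.03 ]
 [ 0.545 -0.358  0.03 ]
 [ 0.696 -0.371  0.03 ]
 [ 0.694 -0.436  0.03 ]]
```

```bash
sed -i 's/m=((G>113)&(G<141)&(S<30))/T=np.median(g); m=((G>T*.75)\&(G<T*.935)\&(S<30))/' h.py; python3 - <<'E'
from h import *
for n in('top0','t8'):
    t=cv2.cvtColor(cv2.imread(f'pics/{n}.png'),cv2.COLOR_BGR2RGB); print(np.median(t[140:290,322:425])); sleds2(t)
E
```

```text
148.0
c 415.6 -255.3  size 66.1 35.2 yaw 2.9
c 414.8 -380.0  size 63.1 35.3 yaw -3.3
c 523.5 -260.2  size 70.1 34.2 yaw 12.4
c 611.2 -301.1  size 63.9 34.8 yaw -16.9
167.0
c 415.6 -255.2  size 65.6 35.3 yaw 3.3
c 414.8 -380.0  size 62.7 35.3 yaw -3.1
c 523.4 -260.4  size 68.3 34.2 yaw 11.5
c 611.2 -301.0  size 64.1 34.8 yaw -17.2
```

Call:
step_arm:
  rows:
    - [-0.06, -0.6, 0, 0, 0, -0.21]
    - [-0.06, -0.95, 0, 0, 0, -0.21]
    - [-0.06, -0.95, 0, 0, 0, -0.21]
    - [-0.06, -0.95, 0, 0, 0, -0.21]
    - [-0.06, -0.95, 0, 0, 0, -0.21]
    - [0, -0.95, 0, 0, 0, -0.21]
    - [0, -0.95, 0, 0, 0, -0.21]
    - [0, -0.95, 0, 0, 0, -0.21]
    - [0, -0.95, 0, 0, 0, -0.21]
    - [0, -0.95, 0, 0, 0, -0.21]
  fingers: 0.36

```text
t: 7.32
tcp_pos: [0.5465, -0.0655, 0.2214]
eef_rot: [-0.112, 0.994, 0.002, -0.002]
contact_force: [0.1, -0.7, -0.3]
width: 0.676
```

```bash
python3 - <<'E'
from h import *
need(.5235,-.2605,.16,103)
W=ray('top',(np.array([(65,288),(117,272),(145,368),(93,383)])+.5)/3.933-.5+[320,140],.03)[:,:2]*1000; print(W.round(1),W.mean(0))
for a,b in((3,0),(2,1)): d=W[b]-W[a]; print(np.degrees(np.arctan2(d[1],d[0])),np.linalg.norm(d))
E
```

```text
tcp [ 0.5465 -0.0655  0.2214] rig [  16.4 -136.9] yawY 102.91 tilt 0.34 w 59.5 t 7.3 F [ 0.1 -0.7 -0.3]
need tool mm [  65.8 -185.2   60.7] in rows [ 2.19 -6.17  2.02]
turn units [ 0.04 -0.02 -0.01] r deg 0.09
[[ 548.3 -234.6]
 [ 557.4 -268.9]
 [ 494.6 -281.4]
 [ 486.3 -247.6]] [ 521.65114842 -258.11758272]
11.829001137276553 63.33028124541998
11.284311213547134 64.09632443342352
```

Call:
step_arm:
  rows:
    - [0.4, -0.9, 0.2, 0.04, -0.02, 0.08]
    - [0.4, -0.95, 0.2, 0, 0, 0.08]
    - [0.4, -0.95, 0.2, 0, 0, 0]
    - [0.4, -0.95, 0.2, 0, 0, 0]
    - [0.3, -0.95, 0.2, 0, 0, 0]
    - [0.2, -0.8, 0.2, 0, 0, 0]
    - [0, -0.4, 0.2, 0, 0, 0]
    - [0, 0, 0.2, 0, 0, 0]
    - [0, 0, 0, 0, 0, 0]

```text
t: 8.07
tcp_pos: [0.5266, -0.2635, 0.1695]
eef_rot: [-0.1, 0.995, 0.002, 0.001]
contact_force: [-0.9, 1.4, -0.7]
width: 0.679
```

```bash
python3 - <<'E'
from h import *
need(.5228,-.2597,.10,101.7)
t=save('top','t9')
E
```

```text
tcp [ 0.5266 -0.2635  0.1695] rig [   6.  -335.6] yawY 101.53 tilt 0.22 w 59.7 t 8.1 F [-0.9  1.4 -0.7]
need tool mm [ 3.1  4.3 69.5] in rows [0.1  0.14 2.32]
turn units [ 0.03  0.01 -0.02] r deg 0.17
```

View pics/t9.png

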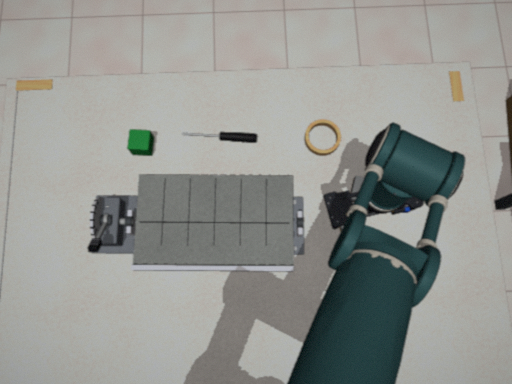

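```bash
python3 - <<'E'
from h import *
t=cv2.imread('pics/t9.png'); g=cv2.cvtColor(t,cv2.COLOR_BGR2GRAY).astype(float)
# start line
def sub(v): 
    w_=np.clip(np.percentile(v,70)-6-v,0,None); return (w_*np.arange(len(v))).sum()/w_.sum() if w_.sum()>8 else np.nan
pts=[]
for u in range(150,285):
    if min(abs(u-c) for c in(163,190,215.5,241,267))<4: continue
    s=sub(g[216:229,u]); 
    if s==s: pts.append((u,216+s))
pts=np.array(pts);a=np.polyfit(pts[:,0],pts[:,1],1); print('start',a,len(pts),np.std(pts[:,1]-np.polyval(a,pts[:,0])))
cr=[]
for c in(163,190,215.5,241,267):
    q=[]
    for r in list(range(181,217))+list(range(228,242)):
        lo=int(c-6); s=sub(g[r,lo:lo+13]); 
        if s==s:q.append((r,lo+s))
    q=np.array(q)
    for _ in range(3):
        b=np.polyfit(q[:,0],q[:,1],1); e=q[:,1]-np.polyval(b,q[:,0]); q=q[abs(e)<max(.5,2*e.std())] if abs(e).max()>.8 else q
    r=(a[0]*b[1]+a[1])/(1-a[0]*b[0]); u=np.polyval(b,r); cr.append((u,r)); print(b,len(q),u,r)
cr=np.array(cr); P=ray('top',cr,.053)[:,:2]; print(P.round(4)); print(np.linalg.norm(P[-1]-P[0]))
ny=np.array([128,64,0,-64,-128])/1000
# fit
yb=(ny[:,None]*P).sum(0)/(ny**2).sum(); yaw=np.arctan2(-yb[0],yb[1]); print('psi',yaw,'scale',np.linalg.norm(yb)); c=P.mean(0); XA=np.array([np.cos(yaw),np.sin(yaw)]); print('O',c+.002*XA)
# board corners
E
```

```text
start [7.58235711e-03 2.20411089e+02] 99 0.09239850125780576
[-5.47053907e-02  1.74282995e+02] 50 162.15805771881176 221.64062903515793
[-4.47148304e-02  1.97953140e+02] 50 188.03374362341467 221.83682772614793
[-2.54776563e-02  2.19717074e+02] 50 214.06016353750476 222.03416933622648
[-2.22783257e-02  2.44804748e+02] 50 239.85384177166551 222.22974621577347
[-4.43268109e-03  2.66654743e+02] 50 265.6688014018173 222.42548445846467
[[ 0.5396  0.2005]
 [ 0.5365  0.1367]
 [ 0.5334  0.0725]
 [ 0.5303  0.0088]
 [ 0.5272 -0.0548]]
0.255613038494335
psi -0.04824794952467643 scale 0.9987381143781612
O [0.53539005 0.07263943]
```

```bash
sed -i 's/^O=.*/O=np.array([.5356,.0726]); PSI=-.0482/' h.py; cat h.py | grep -n '^O='
```

```text
12:O=np.array([.5356,.0726]); PSI=-.0482
```

Call:
step_arm:
  rows:
    - [0.1, 0.14, 0.5, 0.03, 0, 0]
    - [0, 0, 0.5, 0, 0, 0]
    - [0, 0, 0.5, 0, 0, 0]
    - [0, 0, 0.5, 0, 0, 0]
    - [0, 0, 0.3, 0, 0, 0]
    - [0, 0, 0, 0, 0, 0]

```text
t: 8.62
tcp_pos: [0.5283, -0.2507, 0.102]
eef_rot: [-0.105, 0.994, -0.0, 0.004]
contact_force: [-0.9, 0.2, 0.4]
width: 0.683
```

```bash
python3 - <<'E'
from h import *
need(.5228,-.2597,.10,101.7)
i=save('scene','s10'); zoom(i,'s10z',180,90,290,200)
p=env.state()['tcp_pos']; print((proj('scene',[p-[0,0,.019],p+[0,0,.013],[.5228,-.2597,.03],p+[0,0,.045]])-[180,90])*5.364)
E
```

```text
tcp [ 0.5283 -0.2507  0.102 ] rig [   8.3 -323.2] yawY 102.09 tilt 0.43 w 60.1 t 8.6 F [-0.9  0.2  0.4]
need tool mm [ 7.3 -7.7  2. ] in rows [ 0.24 -0.26  0.07]
turn units [-0.01  0.06  0.06] r deg -0.39
s10z scale 5.363636363636363
[[277.72604337 389.76081975]
 [274.8183994  342.73299023]
 [281.15994612 457.42317217]
 [271.82749651 294.35854255]]
```

View pics/s10z.png

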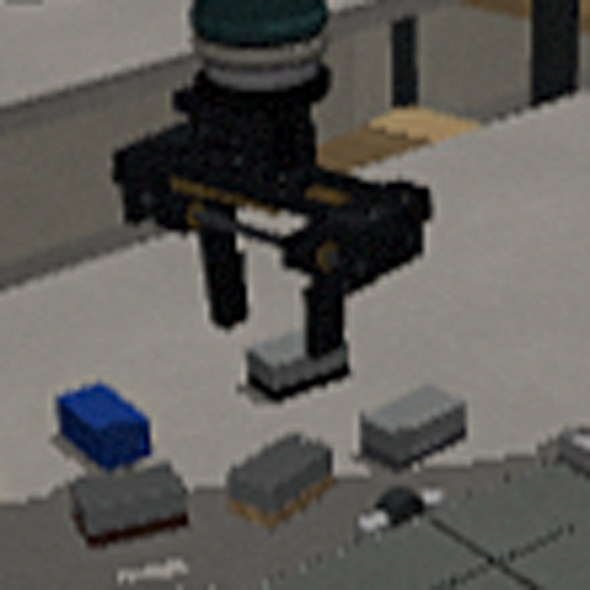

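The open fingertips (mean (277,340) in the zoom) again fit a tip height about 13 mm above the reported TCP, not 19 mm below it. I'll descend by that evidence in small steps, checking force and pictures.

Call:
step_arm:
  rows:
    - [0.24, -0.26, 0, 0, 0.06, 0.06]
    - [0, 0, 0, 0, 0, 0]
    - [0, 0, 0, 0, 0, 0]

```text
t: 8.92
tcp_pos: [0.5248, -0.2599, 0.1054]
eef_rot: [-0.103, 0.995, -0.002, 0.002]
contact_force: [0.3, -0.3, 0.0]
width: 0.679
```

```bash
python3 - <<'E'
from h import *
need(.5228,-.2597,.05,101.7)
E
```

```text
tcp [ 0.5248 -0.2599  0.1054] rig [   5.2 -332.6] yawY 101.79 tilt 0.26 w 59.8 t 8.9 F [ 0.3 -0.3  0. ]
need tool mm [ 2.   0.8 55.4] in rows [0.07 0.03 1.85]
turn units [-0.03  0.02  0.01] r deg -0.09
```

Call:
step_arm:
  rows:
    - [0.04, 0.03, 0.4, 0, 0, 0]
    - [0, 0, 0.4, 0, 0, 0]
    - [0, 0, 0.4, 0, 0, 0]
    - [0, 0, 0.4, 0, 0, 0]
    - [0, 0, 0.2, 0, 0, 0]
    - [0, 0, 0, 0, 0, 0]
    - [0, 0, 0, 0, 0, 0]

```text
t: 9.5
tcp_pos: [0.5237, -0.2605, 0.0465]
eef_rot: [-0.102, 0.995, -0.002, 0.002]
contact_force: [-0.5, -0.4, 0.4]
width: 0.679
```

```bash
python3 - <<'E'
from h import *
need(.5228,-.2597,.02,101.7)
need(.5228,-.2597,.02,101.7)
i=save('scene','s11'); zoom(i,'s11z',180,90,290,200)
p=env.state()['tcp_pos']; print((proj('scene',[p-[0,0,.019],p+[0,0,.013],[.5228,-.2597,.03],p+[0,0,.045]])-[180,90])*5.364)
for k in range(4): print(env.state()['tcp_pos'])
E
```

```text
tcp [ 0.5237 -0.2605  0.0465] rig [   4.1 -333.3] yawY 101.68 tilt 0.35 w 59.7 t 9.5 F [-0.5 -0.4  0.4]
need tool mm [ 0.8  1.1 26.5] in rows [0.03 0.04 0.88]
turn units [-0.04  0.03 -0.  ] r deg 0.02
tcp [ 0.5237 -0.2605  0.0465] rig [   4.1 -333.3] yawY 101.68 tilt 0.35 w 59.7 t 9.5 F [-0.5 -0.4  0.4]
need tool mm [ 0.8  1.1 26.5] in rows [0.03 0.04 0.88]
turn units [-0.04  0.03 -0.  ] r deg 0.02
s11z scale 5.363636363636363
[[279.81362654 460.81688477]
 [277.02492096 416.22276454]
 [281.15994612 457.42317217]
 [274.15887897 370.39195962]]
[ 0.52349609 -0.26039932  0.04650847]
[ 0.52349609 -0.26039932  0.04650847]
[ 0.52349609 -0.26039932  0.04650847]
[ 0.52349609 -0.26039932  0.04650847]
```

View pics/s11z.png

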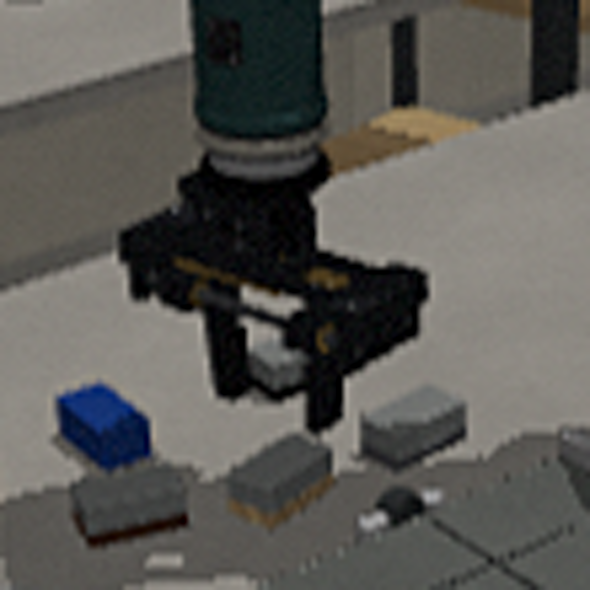

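Call:
step_arm:
  rows:
    - [0.03, 0.03, 0.3, 0, 0, 0]
    - [0, 0, 0.3, 0, 0, 0]
    - [0, 0, 0.2, 0, 0, 0]
    - [0, 0, 0, 0, 0, 0]
    - [0, 0, 0, 0, 0, 0]

```text
t: 9.97
tcp_pos: [0.5235, -0.2602, 0.021]
eef_rot: [-0.102, 0.995, -0.002, 0.003]
contact_force: [0.8, 0.9, 0.3]
width: 0.679
```

```bash
python3 - <<'E'
from h import *
need(.5228,-.2597,.02,101.7)
i=save('scene','s12'); zoom(i,'s12z',180,90,290,200)
p=env.state()['tcp_pos']; print((proj('scene',[p-[0,0,.019],p+[0,0,.013]])-[180,90])*5.364)
E
```

```text
tcp [ 0.5235 -0.2602  0.021 ] rig [   3.9 -333. ] yawY 101.69 tilt 0.45 w 59.7 t 10.0 F [0.8 0.9 0.3]
need tool mm [0.6 0.6 1. ] in rows [0.02 0.02 0.03]
turn units [-0.05  0.05 -0.  ] r deg 0.01
s12z scale 5.363636363636363
[[282.6087792  495.70218168]
 [279.88781676 452.05858869]]
```

View pics/s12z.png

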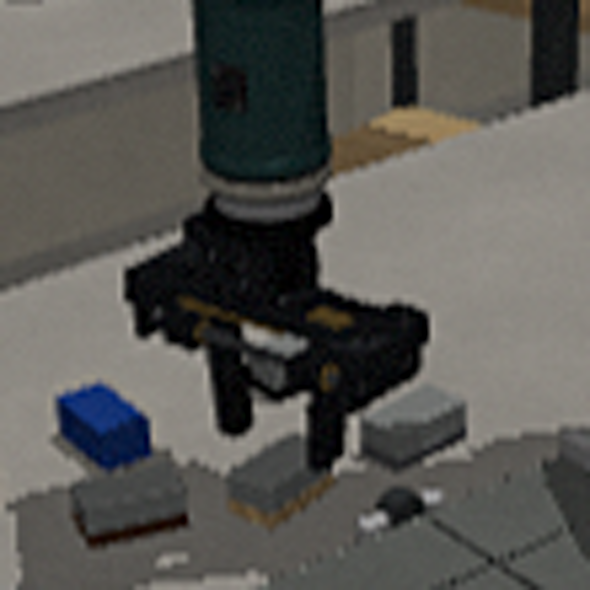

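Call:
step_arm:
  rows:
    - [0, 0, 0.25, 0, 0, 0]
    - [0, 0, 0.2, 0, 0, 0]
    - [0, 0, 0, 0, 0, 0]
    - [0, 0, 0, 0, 0, 0]

```text
t: 10.35
tcp_pos: [0.5242, -0.2606, 0.007]
eef_rot: [-0.102, 0.995, -0.003, 0.004]
contact_force: [-0.2, -1.0, 0.8]
width: 0.679
```

```bash
python3 - <<'E'
from h import *
need(.5228,-.2597,-.006,101.7)
i=save('scene','s13'); zoom(i,'s13z',200,130,270,200)
p=env.state()['tcp_pos']; print((proj('scene',[p-[0,0,.019],p+[0,0,.013]])-[200,130])*8.43)
E
```

```text
tcp [ 0.5242 -0.2606  0.007 ] rig [   4.7 -333.3] yawY 101.69 tilt 0.54 w 59.7 t 10.3 F [-0.2 -1.   0.8]
need tool mm [ 1.3  1.2 13. ] in rows [0.04 0.04 0.43]
turn units [-0.06  0.06 -0.  ] r deg 0.01
s13z scale 8.428571428571429
[[275.05693204 471.51673513]
 [270.79875906 403.72109058]]
```

View pics/s13z.png

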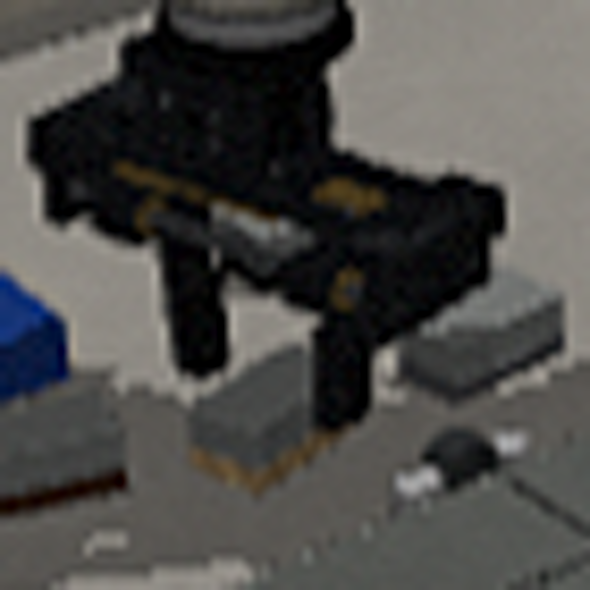

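Call:
step_arm:
  rows:
    - [0.04, 0.04, 0.2, -0.06, 0.06, 0]
    - [0, 0, 0.15, 0, 0, 0]
    - [0, 0, 0, 0, 0, 0]

```text
t: 10.65
tcp_pos: [0.5231, -0.2598, -0.0039]
eef_rot: [-0.102, 0.995, 0.0, -0.0]
contact_force: [0.4, 1.0, 0.3]
width: 0.675
```

```bash
python3 - <<'E'
from h import *
need(.5228,-.2597,-.006,101.7)
i=save('scene','s14'); zoom(i,'s14z',200,130,270,200)
E
```

```text
tcp [ 0.5231 -0.2598 -0.0039] rig [   3.6 -332.6] yawY 101.69 tilt 0.04 w 59.4 t 10.7 F [0.4 1.  0.3]
need tool mm [0.3 0.1 2.1] in rows [0.01 0.   0.07]
turn units [ 0.01 -0.   -0.  ] r deg 0.01
s14z scale 8.428571428571429
```

View pics/s14z.png

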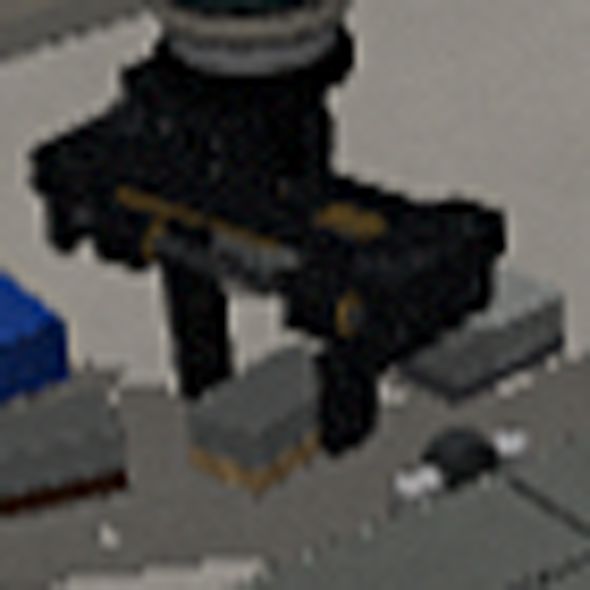

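Call:
step_arm:
  rows:
    - [0, 0, 0, 0, 0, 0]
    - [0, 0, 0, 0, 0, 0]
    - [0, 0, 0, 0, 0, 0]
    - [0, 0, 0, 0, 0, 0]
    - [0, 0, 0, 0, 0, 0]
  fingers: -1

```text
t: 11.12
tcp_pos: [0.5233, -0.26, -0.0036]
eef_rot: [-0.102, 0.995, 0.0, -0.0]
contact_force: [-0.4, 0.0, -2.4]
width: 0.406
```

Call:
step_arm:
  rows:
    - [0, 0, -0.3, 0, 0, 0]
    - [0, 0, -0.5, 0, 0, 0]
    - [0, 0, -0.5, 0, 0, 0]
    - [0, 0, 0, 0, 0, 0]
    - [0, 0, 0, 0, 0, 0]

```text
t: 11.53
tcp_pos: [0.5215, -0.2589, 0.0366]
eef_rot: [-0.102, 0.995, 0.001, -0.002]
contact_force: [0.3, -0.1, -0.9]
width: 0.407
```

```bash
python3 - <<'E'
from h import *
need(*w(.030,-.064),.12,np.degrees(PSI)+90)
i=save('scene','s15'); zoom(i,'s15z',200,110,270,180)
E
```

```text
tcp [ 0.5215 -0.2589  0.0366] rig [   1.9 -331.8] yawY 101.69 tilt 0.25 w 35.8 t 11.5 F [ 0.3 -0.1 -0.9]
need tool mm [-93.8 252.6 -82.9] in rows [-3.13  8.42 -2.76]
turn units [ 0.02 -0.03  2.1 ] r deg -14.45
s15z scale 8.428571428571429
```

View pics/s15z.png

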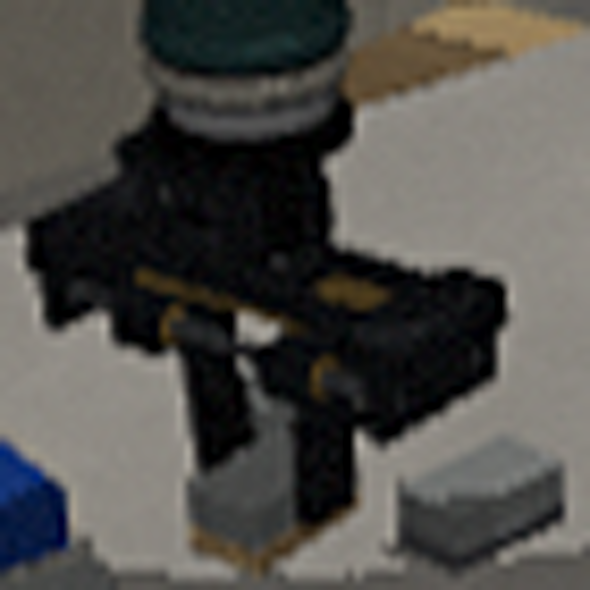

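Call:
step_arm:
  rows:
    - [0, 0, -0.7, 0.02, -0.03, 0.7]
    - [0, 0, -0.7, 0, 0, 0.7]
    - [0, 0, -0.7, 0, 0, 0.7]
    - [0, 0.3, -0.5, 0, 0, 0]
    - [0, 0.5, 0, 0, 0, 0]

```text
t: 12.0
tcp_pos: [0.5197, -0.2349, 0.1122]
eef_rot: [0.032, 0.999, 0.002, -0.004]
contact_force: [-0.3, -0.3, -1.4]
width: 0.404
```

```bash
python3 - <<'E'
from h import *
need(*w(.030,-.064),.12,np.degrees(PSI)+90)
E
```

```text
tcp [ 0.5197 -0.2349  0.1122] rig [  -1.1 -307.9] yawY 86.38 tilt 0.48 w 35.6 t 12.0 F [-0.3 -0.3 -1.4]
need tool mm [-27.4 244.4  -7.2] in rows [-0.91  8.15 -0.24]
turn units [ 0.03 -0.06 -0.12] r deg 0.86
```

Call:
step_arm:
  rows:
    - [-0.12, 0.7, -0.1, 0.03, -0.06, -0.12]
    - [-0.12, 0.8, 0, 0, 0, 0]
    - [-0.12, 0.9, 0, 0, 0, 0]
    - [-0.12, 0.9, 0, 0, 0, 0]
    - [-0.12, 0.9, 0, 0, 0, 0]
    - [-0.12, 0.9, 0, 0, 0, 0]
    - [-0.1, 0.9, 0, 0, 0, 0]
    - [-0.1, 0.9, 0, 0, 0, 0]
    - [0, 0.7, 0, 0, 0, 0]
    - [0, 0, 0, 0, 0, 0]

```text
t: 12.83
tcp_pos: [0.5564, 0.0023, 0.1088]
eef_rot: [0.026, 1.0, 0.001, -0.003]
contact_force: [-0.5, 0.0, -0.8]
width: 0.406
```

```bash
python3 - <<'E'
from h import *
need(*w(.030,-.064),.065,np.degrees(PSI)+90)
E
```

```text
tcp [0.5564 0.0023 0.1088] rig [ 24.2 -69.2] yawY 86.99 tilt 0.40 w 35.7 t 12.8 F [-0.5  0.  -0.8]
need tool mm [-6.1  5.2 43.8] in rows [-0.2   0.17  1.46]
turn units [ 0.01 -0.06 -0.04] r deg 0.25
```

Call:
step_arm:
  rows:
    - [-0.2, 0.15, 0.1, 0, -0.06, -0.04]
    - [0, 0, 0.4, 0, 0, 0]
    - [0, 0, 0.4, 0, 0, 0]
    - [0, 0, 0.4, 0, 0, 0]
    - [0, 0, 0, 0, 0, 0]
    - [0, 0, 0, 0, 0, 0]

```text
t: 13.33
tcp_pos: [0.5614, 0.004, 0.0628]
eef_rot: [0.023, 1.0, -0.001, -0.001]
contact_force: [0.1, 0.2, -1.4]
width: 0.408
```

```bash
python3 - <<'E'
from h import *
need(*w(.030,-.064),.0505,np.degrees(PSI)+90)
E
```

```text
tcp [0.5614 0.004  0.0628] rig [ 29.1 -67.3] yawY 87.34 tilt 0.18 w 35.9 t 13.3 F [ 0.1  0.2 -1.4]
need tool mm [-1.   3.3 12.3] in rows [-0.03  0.11  0.41]
turn units [-0.01 -0.02  0.01] r deg -0.10
```

Call:
step_arm:
  rows:
    - [-0.03, 0.12, 0.1, 0, -0.02, 0]
    - [0, 0, 0.2, 0, 0, 0]
    - [0, 0, 0.1, 0, 0, 0]
    - [0, 0, 0, 0, 0, 0]
    - [0, 0, 0, 0, 0, 0]

```text
t: 13.75
tcp_pos: [0.5627, 0.0054, 0.0496]
eef_rot: [0.025, 1.0, -0.001, -0.0]
contact_force: [0.2, -0.0, -0.9]
width: 0.404
```

```bash
python3 - <<'E'
from h import *
need(*w(.030,-.064),.0495,np.degrees(PSI)+90)
E
```

```text
tcp [0.5627 0.0054 0.0496] rig [ 30.3 -65.8] yawY 87.15 tilt 0.09 w 35.5 t 13.8 F [ 0.2 -0.  -0.9]
need tool mm [0.3 1.8 0.1] in rows [0.01 0.06 0.  ]
turn units [-0.01 -0.   -0.01] r deg 0.08
```

Call:
step_arm:
  rows:
    - [0, 0.06, 0.03, 0, 0, 0]
    - [0, 0, 0.03, 0, 0, 0]
    - [0, 0, 0, 0, 0, 0]

```text
t: 14.0
tcp_pos: [0.5637, 0.0068, 0.0498]
eef_rot: [0.025, 1.0, -0.001, 0.001]
contact_force: [-0.3, 0.1, -1.8]
width: 0.409
```

Call:
step_arm:
  rows:
    - [0, 0, 0, 0, 0, 0]
    - [0, 0, 0, 0, 0, 0]
    - [0, 0, 0, 0, 0, 0]
    - [0, 0, -0.3, 0, 0, 0]
    - [0, 0, -0.6, 0, 0, 0]
    - [0, 0, -0.8, 0, 0, 0]
    - [0, 0, -0.8, 0, 0, 0]
    - [0, -0.5, -0.3, 0, 0, 0]
  fingers: 0.05

```text
t: 14.67
tcp_pos: [0.5616, -0.0056, 0.1363]
eef_rot: [0.024, 1.0, -0.0, -0.001]
contact_force: [0.8, -0.1, 1.1]
width: 0.526
```

```bash
python3 - <<'E'
from h import *
need(.6112,-.3010,.11,90-17.1)
print(env.state()['q'])
E
```

```text
tcp [ 0.5616 -0.0056  0.1363] rig [ 29.7 -76.8] yawY 87.29 tilt 0.12 w 46.3 t 14.7 F [ 0.8 -0.1  1.1]
need tool mm [ -63.6 -292.7   26.4] in rows [-2.12 -9.76  0.88]
turn units [-0.01 -0.02  2.09] r deg -14.39
[-5.38030480e-02  1.21439659e-01  1.93628379e+00 -8.37001973e-04
  1.08586709e+00 -1.57696988e+00]
```

Call:
step_arm:
  rows:
    - [-0.15, -0.8, 0, 0, 0, 0.23]
    - [-0.12, -0.95, 0, 0, 0, 0.23]
    - [-0.1, -0.95, 0, 0, 0, 0.23]
    - [-0.05, -0.95, 0, 0, 0, 0.23]
    - [0, -0.95, 0, 0, 0, 0.23]
    - [0, -0.95, 0, 0, 0, 0.23]
    - [0.05, -0.95, 0, 0, 0, 0.23]
    - [0.05, -0.95, 0, 0, 0, 0.23]
    - [0.1, -0.95, 0, 0, 0, 0.23]
    - [0, -0.8, 0, 0, 0, 0]
  fingers: 0.2

```text
t: 15.5
tcp_pos: [0.5278, -0.2858, 0.1523]
eef_rot: [0.149, 0.989, -0.001, 0.011]
contact_force: [0.6, 0.5, 0.1]
width: 0.599
```

```bash
python3 - <<'E'
from h import *
need(.6112,-.3010,.06,90-17.1)
i=save('top','t16'); zoom(i,'t16z',80,150,330,290)
E
```

```text
tcp [ 0.5278 -0.2858  0.1523] rig [   9.5 -358.3] yawY 72.84 tilt 1.23 w 52.7 t 15.5 F [0.6 0.5 0.1]
need tool mm [-82.1   9.9  94.1] in rows [-2.74  0.33  3.14]
turn units [ 0.01  0.18 -0.01] r deg 0.06
t16z scale 3.12
```

View pics/t16z.png

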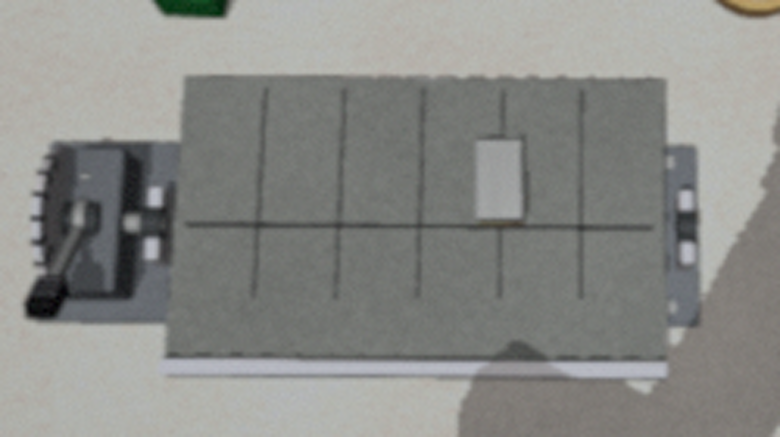

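```bash
cat >> h.py <<'E'
def onboard(im,z=.083,box=(132,165,300,275),dz=None,thr=1.14):
    x0,y0,x1,y1=box; f=4
    g=cv2.cvtColor(im,cv2.COLOR_RGB2GRAY)[y0:y1,x0:x1]; sat=(im.max(2).astype(int)-im.min(2)).astype(np.uint8)[y0:y1,x0:x1]
    g=cv2.bilateralFilter(g,5,30,3); G=cv2.resize(g,None,fx=f,fy=f,interpolation=cv2.INTER_CUBIC)
    T=np.median(g); m=(G>T*thr).astype(np.uint8); m=cv2.morphologyEx(m,cv2.MORPH_OPEN,np.ones((15,15),np.uint8))
    for c in cv2.findContours(m,cv2.RETR_EXTERNAL,cv2.CHAIN_APPROX_NONE)[0]:
        if not 120*f*f<cv2.contourArea(c)<700*f*f: continue
        mm=np.zeros_like(m); cv2.drawContours(mm,[c],-1,1,-1); v,u=np.nonzero(mm)
        uv=np.c_[(u+.5)/f-.5+x0,(v+.5)/f-.5+y0]
        W=np.array([rig(q) for q in ray('top',uv,z)[::5,:2]])*1000; ce=W.mean(0); ev,E=np.linalg.eigh(np.cov((W-ce).T)); a=np.degrees(np.arctan2(E[1,1],E[0,1])); a=(a+90)%180-90
        L=np.sqrt(12*ev); print('rig %.1f %.1f size %.1f %.1f yaw %.1f  err x %.1f y %.1f'%(*ce,L[1],L[0],a,ce[0]-30,ce[1]-64*round(ce[1]/64)))
E
python3 - <<'E'
from h import *
t=cv2.cvtColor(cv2.imread('pics/t16.png'),cv2.COLOR_BGR2RGB); onboard(t)
sleds2(t)
E
```

```text
rig -117.2 -154.4 size 86.1 16.8 yaw 86.7  err x -147.2 y -26.4
rig 29.8 -62.8 size 60.3 34.5 yaw 2.1  err x -0.2 y 1.2
c 385.8 -354.7  size 122.8 72.5 yaw 75.9
c 459.1 -387.8  size 95.6 33.6 yaw 74.8
c 616.1 -426.5  size 82.8 17.4 yaw 56.1
```

Call:
step_arm:
  rows:
    - [-0.6, 0.1, 0.2, 0, 0.18, 0]
    - [-0.7, 0.1, 0.4, 0, 0, 0]
    - [-0.7, 0.1, 0.4, 0, 0, 0]
    - [-0.6, 0, 0.4, 0, 0, 0]
    - [-0.1, 0, 0.4, 0, 0, 0]
    - [0, 0, 0.4, 0, 0, 0]
    - [0, 0, 0, 0, 0, 0]

```text
t: 16.13
tcp_pos: [0.6102, -0.3113, 0.0906]
eef_rot: [0.153, 0.988, -0.002, 0.003]
contact_force: [-1.3, -0.3, -0.2]
width: 0.599
```

```bash
python3 - <<'E'
from h import *
need(.6112,-.3010,.05,90-17.1)
E
```

```text
tcp [ 0.6102 -0.3113  0.0906] rig [  93.  -379.9] yawY 72.36 tilt 0.47 w 52.7 t 16.1 F [-1.3 -0.3 -0.2]
need tool mm [ 2.4 10.3 40.5] in rows [0.08 0.34 1.35]
turn units [-0.03  0.06 -0.08] r deg 0.54
```

Call:
step_arm:
  rows:
    - [0.08, 0.34, 0.1, -0.03, 0.06, -0.08]
    - [0, 0, 0.3, 0, 0, 0]
    - [0, 0, 0.4, 0, 0, 0]
    - [0, 0, 0.3, 0, 0, 0]
    - [0, 0, 0, 0, 0, 0]
    - [0, 0, 0, 0, 0, 0]

```text
t: 16.63
tcp_pos: [0.6077, -0.2977, 0.055]
eef_rot: [0.148, 0.989, 0.001, -0.001]
contact_force: [1.2, 0.7, 0.8]
width: 0.598
```

```bash
python3 - <<'E'
from h import *
need(.6112,-.3010,.0,90-17.1)
i=save('scene','s17'); zoom(i,'s17z',180,120,260,200)
E
```

```text
tcp [ 0.6077 -0.2977  0.055 ] rig [  89.8 -366.4] yawY 73.00 tilt 0.18 w 52.7 t 16.6 F [1.2 0.7 0.8]
need tool mm [-4.5 -2.2 55. ] in rows [-0.15 -0.07  1.83]
turn units [ 0.01 -0.03  0.01] r deg -0.10
s17z scale 7.375
```

View pics/s17z.png

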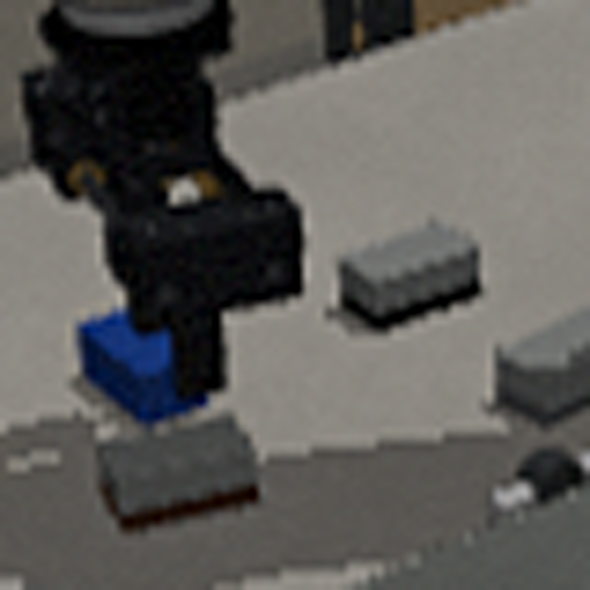

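Call:
step_arm:
  rows:
    - [-0.15, -0.07, 0, 0, -0.03, 0]
    - [0, 0, 0.3, 0, 0, 0]
    - [0, 0, 0.4, 0, 0, 0]
    - [0, 0, 0.1, 0, 0, 0]
    - [0, 0, 0, 0, 0, 0]
    - [0, 0, 0, 0, 0, 0]

```text
t: 17.18
tcp_pos: [0.6125, -0.3026, 0.0297]
eef_rot: [0.148, 0.989, -0.0, 0.002]
contact_force: [-1.0, -1.0, 0.2]
width: 0.603
```

```bash
python3 - <<'E'
from h import *
need(.6112,-.3010,-.0036,90-17.1)
i=save('scene','s18'); zoom(i,'s18z',180,120,260,200)
E
```

```text
tcp [ 0.6125 -0.3026  0.0297] rig [  94.9 -371. ] yawY 72.95 tilt 0.18 w 53.1 t 17.2 F [-1.  -1.   0.2]
need tool mm [ 1.8  1.1 33.3] in rows [0.06 0.04 1.11]
turn units [0.   0.03 0.01] r deg -0.05
s18z scale 7.375
```

View pics/s18z.png

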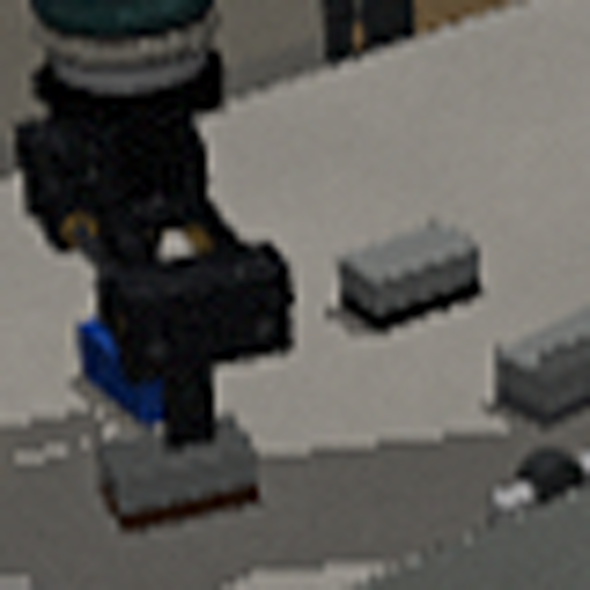

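Call:
step_arm:
  rows:
    - [0.06, 0.04, 0.2, 0, 0.03, 0]
    - [0, 0, 0.3, 0, 0, 0]
    - [0, 0, 0.3, 0, 0, 0]
    - [0, 0, 0.2, 0, 0, 0]
    - [0, 0, 0, 0, 0, 0]
    - [0, 0, 0, 0, 0, 0]

```text
t: 17.73
tcp_pos: [0.6111, -0.3006, -0.0033]
eef_rot: [0.148, 0.989, 0.0, -0.0]
contact_force: [0.6, -0.6, -0.0]
width: 0.603
```

```bash
python3 - <<'E'
from h import *
need(.6112,-.3010,-.0036,90-17.1)
E
```

```text
tcp [ 0.6111 -0.3006 -0.0033] rig [  93.4 -369.1] yawY 72.96 tilt 0.03 w 53.0 t 17.7 F [ 0.6 -0.6 -0. ]
need tool mm [-0.2 -0.4  0.3] in rows [-0.01 -0.01  0.01]
turn units [ 0.   -0.    0.01] r deg -0.06
```

Call:
step_arm:
  rows:
    - [0, 0, 0, 0, 0, 0]
    - [0, 0, 0, 0, 0, 0]
    - [0, 0, 0, 0, 0, 0]
    - [0, 0, 0, 0, 0, 0]
    - [0, 0, -0.3, 0, 0, 0]
    - [0, 0, -0.5, 0, 0, 0]
    - [0, 0, -0.6, 0, 0, -0.5]
    - [0, 0, -0.6, 0, 0, -0.6]
    - [0, 0, -0.6, 0, 0, -0.5]
    - [0, 0, -0.6, 0, 0, -0.4]
  fingers: -1

```text
t: 18.57
tcp_pos: [0.606, -0.2978, 0.0935]
eef_rot: [0.024, 1.0, 0.003, -0.006]
contact_force: [-0.7, 0.4, -2.8]
width: 0.405
```

```bash
python3 - <<'E'
from h import *
need(*w(.030,0),.115,np.degrees(PSI)+90)
i=save('scene','s19'); zoom(i,'s19z',180,90,260,170)
E
```

```text
tcp [ 0.606  -0.2978  0.0935] rig [  88.1 -366.6] yawY 87.27 tilt 0.83 w 35.7 t 18.6 F [-0.7  0.4 -2.8]
need tool mm [ 58.2 366.8 -18.4] in rows [ 1.94 12.23 -0.61]
turn units [ 0.05 -0.11  0.  ] r deg -0.03
s19z scale 7.375
```

View pics/s19z.png

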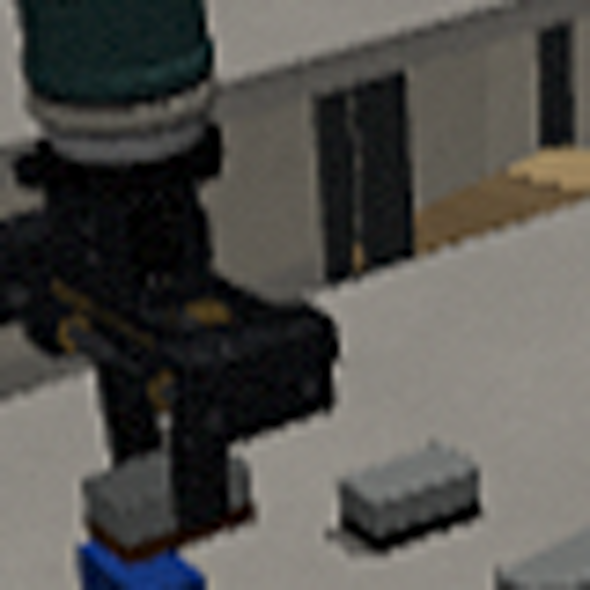

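Call:
step_arm:
  rows:
    - [0.15, 0.7, -0.3, 0.05, -0.11, 0]
    - [0.15, 0.9, -0.3, 0, 0, 0]
    - [0.15, 0.95, -0.1, 0, 0, 0]
    - [0.15, 0.95, 0, 0, 0, 0]
    - [0.15, 0.95, 0, 0, 0, 0]
    - [0.15, 0.95, 0, 0, 0, 0]
    - [0.15, 0.95, 0, 0, 0, 0]
    - [0.15, 0.95, 0, 0, 0, 0]
    - [0.15, 0.95, 0, 0, 0, 0]
    - [0.15, 0.95, 0, 0, 0, 0]

```text
t: 19.45
tcp_pos: [0.5817, -0.0194, 0.1308]
eef_rot: [0.034, 0.999, -0.006, 0.014]
contact_force: [-0.5, 0.2, -2.2]
width: 0.404
```

```bash
python3 - <<'E'
from h import *
need(*w(.030,0),.105,np.degrees(PSI)+90)
E
```

```text
tcp [ 0.5817 -0.0194  0.1308] rig [ 50.4 -89.6] yawY 86.07 tilt 1.74 w 35.5 t 19.4 F [-0.5  0.2 -2.2]
need tool mm [23.  89.5 24.1] in rows [0.77 2.98 0.8 ]
turn units [-0.1   0.23 -0.17] r deg 1.17
```

Call:
step_arm:
  rows:
    - [0.25, 0.85, 0, -0.1, 0.23, -0.17]
    - [0.2, 0.9, 0, 0, 0, 0]
    - [0.15, 0.7, 0.1, 0, 0, 0]
    - [0.05, 0.2, 0.1, 0, 0, 0]
    - [0, 0, 0, 0, 0, 0]
    - [0, 0, 0, 0, 0, 0]

```text
t: 19.95
tcp_pos: [0.5645, 0.0706, 0.1279]
eef_rot: [0.023, 1.0, 0.001, 0.002]
contact_force: [-0.2, -0.2, -2.4]
width: 0.411
```

```bash
python3 - <<'E'
from h import *
need(*w(.030,0),.065,np.degrees(PSI)+90)
E
```

```text
tcp [0.5645 0.0706 0.1279] rig [29.  -0.6] yawY 87.33 tilt 0.29 w 36.2 t 19.9 F [-0.2 -0.2 -2.4]
need tool mm [-0.8  0.4 63. ] in rows [-0.03  0.01  2.1 ]
turn units [0.02 0.03 0.01] r deg -0.09
```

Call:
step_arm:
  rows:
    - [-0.03, 0.01, 0.3, 0.02, 0.03, 0.01]
    - [0, 0, 0.5, 0, 0, 0]
    - [0, 0, 0.5, 0, 0, 0]
    - [0, 0, 0.4, 0, 0, 0]
    - [0, 0, 0.3, 0, 0, 0]
    - [0, 0, 0.1, 0, 0, 0]
    - [0, 0, 0, 0, 0, 0]
    - [0, 0, 0, 0, 0, 0]

```text
t: 20.62
tcp_pos: [0.5683, 0.0631, 0.0612]
eef_rot: [0.029, 1.0, -0.001, 0.001]
contact_force: [0.3, -0.3, -0.8]
width: 0.404
```

```bash
python3 - <<'E'
from h import *
need(*w(.030,0),.0495,np.degrees(PSI)+90)
E
```

```text
tcp [0.5683 0.0631 0.0612] rig [33.1 -7.9] yawY 86.70 tilt 0.21 w 35.6 t 20.6 F [ 0.3 -0.3 -0.8]
need tool mm [ 3.3  7.9 11.7] in rows [0.11 0.26 0.39]
turn units [-0.02  0.02 -0.08] r deg 0.53
```

Call:
step_arm:
  rows:
    - [0.11, 0.26, 0, -0.02, 0.02, -0.08]
    - [0, 0, 0.05, 0, 0, 0]
    - [0, 0, 0.1, 0, 0, 0]
    - [0, 0, 0, 0, 0, 0]

```text
t: 20.95
tcp_pos: [0.5669, 0.072, 0.0584]
eef_rot: [0.024, 1.0, 0.0, 0.002]
contact_force: [0.2, 0.5, -3.0]
width: 0.408
```

```bash
python3 - <<'E'
from h import *
need(*w(.030,0),.0493,np.degrees(PSI)+90)
E
```

```text
tcp [0.5669 0.072  0.0584] rig [31.3  0.9] yawY 87.29 tilt 0.21 w 35.9 t 20.9 F [ 0.2  0.5 -3. ]
need tool mm [ 1.4 -0.9  9.1] in rows [ 0.05 -0.03  0.3 ]
turn units [0.01 0.03 0.01] r deg -0.06
```

Call:
step_arm:
  rows:
    - [0.05, -0.03, 0.1, 0, 0.03, 0]
    - [0, 0, 0.15, 0, 0, 0]
    - [0, 0, 0.05, 0, 0, 0]
    - [0, 0, 0, 0, 0, 0]
    - [0, 0, 0, 0, 0, 0]

```text
t: 21.37
tcp_pos: [0.566, 0.0716, 0.0494]
eef_rot: [0.023, 1.0, 0.0, 0.001]
contact_force: [0.4, -0.8, -3.6]
width: 0.406
```

```bash
python3 - <<'E'
from h import *
need(*w(.030,0),.0493,np.degrees(PSI)+90)
E
```

```text
tcp [0.566  0.0716 0.0494] rig [30.4  0.4] yawY 87.35 tilt 0.11 w 35.7 t 21.4 F [ 0.4 -0.8 -3.6]
need tool mm [ 0.4 -0.4  0.1] in rows [ 0.01 -0.01  0.  ]
turn units [0.01 0.01 0.02] r deg -0.11
```

Call:
step_arm:
  rows:
    - [0, 0, 0.03, 0, 0, 0]
    - [0, 0, 0, 0, 0, 0]

```text
t: 21.53
tcp_pos: [0.5663, 0.0716, 0.0494]
eef_rot: [0.023, 1.0, 0.0, 0.001]
contact_force: [0.7, -0.2, -2.6]
width: 0.406
```

Call:
step_arm:
  rows:
    - [0, 0, 0, 0, 0, 0]
    - [0, 0, 0, 0, 0, 0]
    - [0, 0, 0, 0, 0, 0]
    - [0, 0, -0.3, 0, 0, 0]
    - [0, 0, -0.6, 0, 0, 0]
    - [0, 0, -0.8, 0, 0, 0]
    - [0, 0, -0.8, 0, 0, 0]
    - [0.3, -0.5, -0.3, 0, 0, 0]
  fingers: 0.05

```text
t: 22.2
tcp_pos: [0.5573, 0.0581, 0.1374]
eef_rot: [0.023, 1.0, 0.001, 0.001]
contact_force: [0.5, 0.2, 0.4]
width: 0.528
```

```bash
python3 - <<'E'
from h import *
need(.4156,-.2553,.11,93.1)
E
```

```text
tcp [0.5573 0.0581 0.1374] rig [ 22.3 -13.5] yawY 87.41 tilt 0.13 w 46.4 t 22.2 F [0.5 0.2 0.4]
need tool mm [ 127.4 -319.5   26.7] in rows [  4.25 -10.65   0.89]
turn units [ 0.01  0.01 -0.83] r deg 5.69
```

Call:
step_arm:
  rows:
    - [0.3, -0.8, 0, 0, 0, -0.08]
    - [0.36, -0.9, 0, 0, 0, -0.08]
    - [0.36, -0.9, 0, 0, 0, -0.08]
    - [0.36, -0.9, 0, 0, 0, -0.08]
    - [0.36, -0.9, 0, 0, 0, -0.08]
    - [0.36, -0.9, 0, 0, 0, -0.08]
    - [0.36, -0.9, 0, 0, 0, -0.08]
    - [0.36, -0.9, 0, 0, 0, -0.08]
    - [0.36, -0.9, 0, 0, 0, -0.08]
    - [0.36, -0.9, 0, 0, 0, 0]
  fingers: 0.3

```text
t: 23.03
tcp_pos: [0.4558, -0.2175, 0.153]
eef_rot: [-0.028, 1.0, -0.001, 0.014]
contact_force: [0.5, -0.4, 0.3]
width: 0.655
```

```bash
python3 - <<'E'
from h import *
need(.4156,-.2553,.11,93.1)
E
```

```text
tcp [ 0.4558 -0.2175  0.153 ] rig [ -65.7 -293.6] yawY 93.16 tilt 1.61 w 57.7 t 23.0 F [ 0.5 -0.4  0.3]
need tool mm [ 43.4 -35.4  41.9] in rows [ 1.45 -1.18  1.4 ]
turn units [-0.03  0.23  0.01] r deg -0.06
```

Call:
step_arm:
  rows:
    - [0.5, -0.5, 0.2, -0.03, 0.23, 0]
    - [0.5, -0.3, 0.3, 0, 0, 0]
    - [0.3, -0.1, 0.4, 0, 0, 0]
    - [0, 0, 0.4, 0, 0, 0]
    - [0, 0, 0, 0, 0, 0]
    - [0, 0, 0, 0, 0, 0]

```text
t: 23.53
tcp_pos: [0.4177, -0.2543, 0.1169]
eef_rot: [-0.024, 1.0, -0.003, 0.004]
contact_force: [0.8, 0.8, -0.3]
width: 0.653
```

```bash
python3 - <<'E'
from h import *
need(.4156,-.2553,.04,93.1)
i=save('scene','s20'); zoom(i,'s20z',200,100,300,200)
t=save('top','t20'); onboard(t)
E
```

```text
tcp [ 0.4177 -0.2543  0.1169] rig [-102.  -332.2] yawY 92.70 tilt 0.55 w 57.5 t 23.5 F [ 0.8  0.8 -0.3]
need tool mm [ 2.7 -0.4 76.8] in rows [ 0.09 -0.01  2.56]
turn units [-0.05  0.06 -0.06] r deg 0.40
s20z scale 5.9
rig 29.8 -62.8 size 60.2 34.7 yaw 1.9  err x -0.2 y 1.2
rig 29.2 1.1 size 60.4 33.9 yaw -1.9  err x -0.8 y 1.1
```

View pics/s20z.png

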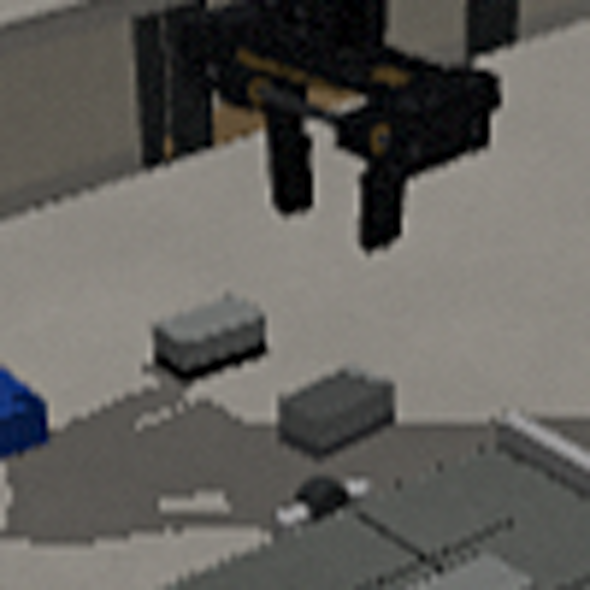

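View pics/t20.png

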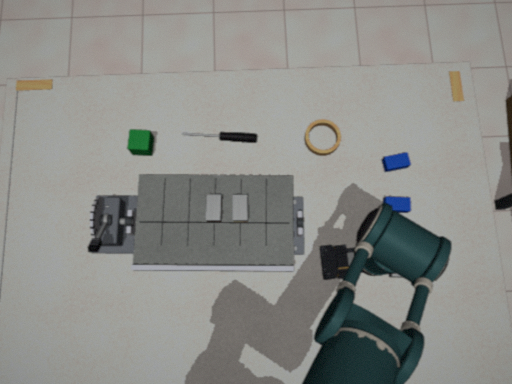

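Call:
step_arm:
  rows:
    - [0.09, -0.01, 0.3, -0.05, 0.06, -0.06]
    - [0, 0, 0.5, 0, 0, 0]
    - [0, 0, 0.6, 0, 0, 0]
    - [0, 0, 0.6, 0, 0, 0]
    - [0, 0, 0.4, 0, 0, 0]
    - [0, 0, 0.1, 0, 0, 0]
    - [0, 0, 0, 0, 0, 0]
    - [0, 0, 0, 0, 0, 0]

```text
t: 24.3
tcp_pos: [0.4213, -0.2525, 0.0404]
eef_rot: [-0.033, 0.999, -0.001, 0.002]
contact_force: [1.1, -0.5, 0.4]
width: 0.646
```

```bash
python3 - <<'E'
from h import *
need(.4156,-.2553,-.0036,93.1)
i=save('scene','s21'); zoom(i,'s21z',200,100,300,200)
E
```

```text
tcp [ 0.4213 -0.2525  0.0404] rig [ -98.5 -330.3] yawY 93.84 tilt 0.28 w 56.9 t 24.3 F [ 1.1 -0.5  0.4]
need tool mm [ 6.1 -2.3 44. ] in rows [ 0.2  -0.08  1.47]
turn units [-0.02  0.04  0.11] r deg -0.74
s21z scale 5.9
```

View pics/s21z.png

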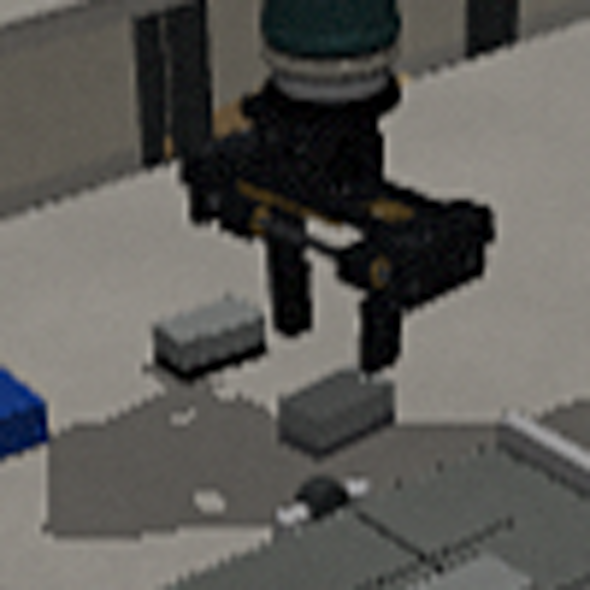

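Call:
step_arm:
  rows:
    - [0.2, -0.08, 0, 0, 0.04, 0.11]
    - [0, 0, 0, 0, 0, 0]
    - [0, 0, 0.3, 0, 0, 0]
    - [0, 0, 0.3, 0, 0, 0]
    - [0, 0, 0, 0, 0, 0]
    - [0, 0, 0, 0, 0, 0]

```text
t: 24.85
tcp_pos: [0.4178, -0.2578, 0.0246]
eef_rot: [-0.026, 1.0, -0.004, 0.003]
contact_force: [0.1, -0.3, -0.3]
width: 0.652
```

```bash
python3 - <<'E'
from h import *
need(.4156,-.2553,-.0036,93.1)
E
```

```text
tcp [ 0.4178 -0.2578  0.0246] rig [-101.8 -335.7] yawY 93.00 tilt 0.51 w 57.3 t 24.9 F [ 0.1 -0.3 -0.3]
need tool mm [ 2.2  2.8 28.1] in rows [0.07 0.09 0.94]
turn units [-0.06  0.04 -0.01] r deg 0.10
```

Call:
step_arm:
  rows:
    - [0.07, 0.08, 0.2, -0.06, 0.04, 0]
    - [0, 0, 0.3, 0, 0, 0]
    - [0, 0, 0.3, 0, 0, 0]
    - [0, 0, 0.1, 0, 0, 0]
    - [0, 0, 0, 0, 0, 0]

```text
t: 25.27
tcp_pos: [0.415, -0.255, -0.0058]
eef_rot: [-0.026, 1.0, 0.001, -0.0]
contact_force: [0.3, 1.0, 0.2]
width: 0.649
```

```bash
python3 - <<'E'
from h import *
need(.4156,-.2553,-.0036,93.1)
i=save('scene','s22'); zoom(i,'s22z',200,100,300,200)
E
```

```text
tcp [ 0.415  -0.255  -0.0058] rig [-104.7 -333.1] yawY 93.00 tilt 0.09 w 57.1 t 25.3 F [0.3 1.  0.2]
need tool mm [-0.6 -0.3 -2.2] in rows [-0.02 -0.01 -0.07]
turn units [ 0.01 -0.01 -0.01] r deg 0.10
s22z scale 5.9
```

View pics/s22z.png

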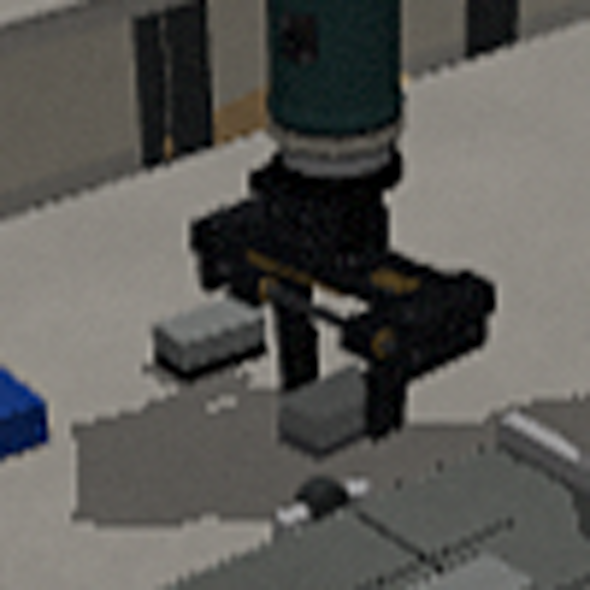

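Fingers straddle the third sled at (335,410). Grip, lift, and turn square.

Call:
step_arm:
  rows:
    - [0, 0, -0.05, 0, 0, 0]
    - [0, 0, 0, 0, 0, 0]
    - [0, 0, 0, 0, 0, 0]
    - [0, 0, 0, 0, 0, 0]
    - [0, 0, -0.3, 0, 0, 0]
    - [0, 0, -0.5, 0, 0, 0]
    - [0, 0, -0.7, 0, 0, 0.25]
    - [0, 0, -0.8, 0, 0, 0.25]
    - [0, 0, -0.8, 0, 0, 0.25]
    - [0, 0, -0.8, 0, 0, 0.1]
  fingers: -1

```text
t: 26.15
tcp_pos: [0.4087, -0.2507, 0.1125]
eef_rot: [0.027, 1.0, 0.005, -0.008]
contact_force: [0.5, -0.7, -1.9]
width: 0.409
```

```bash
python3 - <<'E'
from h import *
need(*w(.030,.064),.12,np.degrees(PSI)+90)
i=save('scene','s23'); zoom(i,'s23z',200,80,300,180)
E
```

```text
tcp [ 0.4087 -0.2507  0.1125] rig [-111.2 -329.1] yawY 86.90 tilt 1.09 w 36.0 t 26.1 F [ 0.5 -0.7 -1.9]
need tool mm [-138.8  393.9   -5.6] in rows [-4.63 13.13 -0.19]
turn units [ 0.09 -0.13 -0.05] r deg 0.34
s23z scale 5.9
```

View pics/s23z.png

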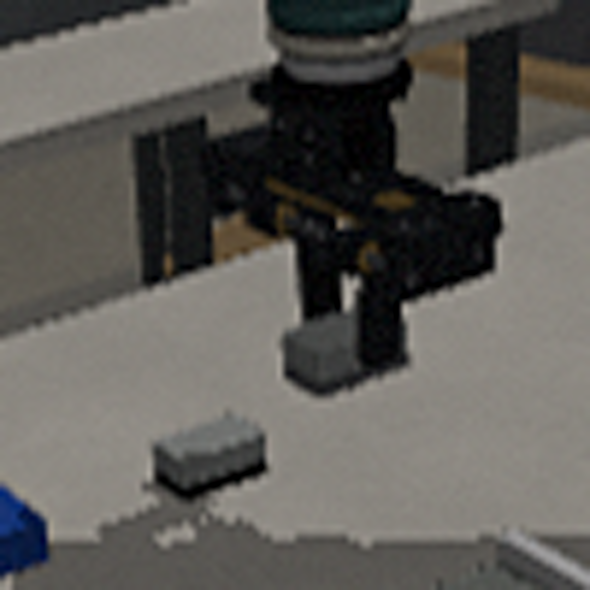

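Call:
step_arm:
  rows:
    - [-0.3, 0.8, -0.3, 0.09, -0.13, -0.05]
    - [-0.33, 0.9, -0.3, 0, 0, 0]
    - [-0.33, 0.92, 0, 0, 0, 0]
    - [-0.33, 0.92, 0, 0, 0, 0]
    - [-0.33, 0.92, 0, 0, 0, 0]
    - [-0.33, 0.92, 0, 0, 0, 0]
    - [-0.33, 0.92, 0, 0, 0, 0]
    - [-0.33, 0.92, 0, 0, 0, 0]
    - [-0.33, 0.92, 0, 0, 0, 0]
    - [-0.33, 0.92, 0, 0, 0, 0]

```text
t: 27.03
tcp_pos: [0.5272, 0.0184, 0.1409]
eef_rot: [0.028, 1.0, -0.007, 0.01]
contact_force: [0.4, 0.3, -2.1]
width: 0.403
```

```bash
python3 - <<'E'
from h import *
need(*w(.030,.064),.12,np.degrees(PSI)+90)
E
```

```text
tcp [0.5272 0.0184 0.1409] rig [ -5.8 -54.5] yawY 86.83 tilt 1.36 w 35.4 t 27.0 F [ 0.4  0.3 -2.1]
need tool mm [-34.5 119.   20. ] in rows [-1.15  3.97  0.67]
turn units [-0.11  0.17 -0.06] r deg 0.41
```

Call:
step_arm:
  rows:
    - [-0.3, 0.9, 0.1, -0.11, 0.17, -0.06]
    - [-0.3, 0.9, 0, 0, 0, 0]
    - [-0.3, 0.9, 0, 0, 0, 0]
    - [-0.2, 0.7, 0.1, 0, 0, 0]
    - [-0.05, 0.2, 0.1, 0, 0, 0]
    - [0, 0, 0, 0, 0, 0]
    - [0, 0, 0, 0, 0, 0]

```text
t: 27.62
tcp_pos: [0.5673, 0.1357, 0.1289]
eef_rot: [0.019, 1.0, 0.001, -0.001]
contact_force: [1.1, -0.5, -1.7]
width: 0.404
```

```bash
python3 - <<'E'
from h import *
need(*w(.030,.064),.065,np.degrees(PSI)+90)
E
```

```text
tcp [0.5673 0.1357 0.1289] rig [28.7 64.6] yawY 87.82 tilt 0.18 w 35.5 t 27.6 F [ 1.1 -0.5 -1.7]
need tool mm [-1.5 -0.7 63.9] in rows [-0.05 -0.02  2.13]
turn units [ 0.01 -0.02  0.08] r deg -0.58
```

Call:
step_arm:
  rows:
    - [-0.05, 0, 0.3, 0, -0.02, 0.08]
    - [0, 0, 0.5, 0, 0, 0]
    - [0, 0, 0.5, 0, 0, 0]
    - [0, 0, 0.3, 0, 0, 0]
    - [0, 0, 0.1, 0, 0, 0]
    - [0, 0, 0, 0, 0, 0]
    - [0, 0, 0, 0, 0, 0]

```text
t: 28.2
tcp_pos: [0.5665, 0.1278, 0.0742]
eef_rot: [0.028, 1.0, -0.001, -0.001]
contact_force: [1.1, 1.0, -2.9]
width: 0.402
```

```bash
python3 - <<'E'
from h import *
need(*w(.030,.064),.0485,np.degrees(PSI)+90)
E
```

```text
tcp [0.5665 0.1278 0.0742] rig [28.2 56.7] yawY 86.75 tilt 0.13 w 35.4 t 28.2 F [ 1.1  1.  -2.9]
need tool mm [-1.8  7.4 25.7] in rows [-0.06  0.25  0.86]
turn units [-0.01 -0.01 -0.07] r deg 0.49
```

Call:
step_arm:
  rows:
    - [-0.06, 0.25, 0, 0, 0, -0.07]
    - [0, 0, 0.1, 0, 0, 0]
    - [0, 0, 0.2, 0, 0, 0]
    - [0, 0, 0.15, 0, 0, 0]
    - [0, 0, 0, 0, 0, 0]
    - [0, 0, 0, 0, 0, 0]

```text
t: 28.7
tcp_pos: [0.5714, 0.1361, 0.0623]
eef_rot: [0.024, 1.0, -0.0, 0.002]
contact_force: [-0.4, 0.7, -1.3]
width: 0.404
```

```bash
python3 - <<'E'
from h import *
need(*w(.030,.064),.0488,np.degrees(PSI)+90)
E
```

```text
tcp [0.5714 0.1361 0.0623] rig [32.7 65.2] yawY 87.26 tilt 0.21 w 35.6 t 28.7 F [-0.4  0.7 -1.3]
need tool mm [ 2.8 -1.2 13.5] in rows [ 0.09 -0.04  0.45]
turn units [-0.    0.03  0.  ] r deg -0.02
```

Call:
step_arm:
  rows:
    - [0.09, -0.04, 0.1, 0, 0.03, 0]
    - [0, 0, 0.2, 0, 0, 0]
    - [0, 0, 0.12, 0, 0, 0]
    - [0, 0, 0, 0, 0, 0]
    - [0, 0, 0, 0, 0, 0]

```text
t: 29.12
tcp_pos: [0.5689, 0.1352, 0.049]
eef_rot: [0.024, 1.0, 0.0, 0.0]
contact_force: [-1.5, -0.8, 3.2]
width: 0.401
```

```bash
python3 - <<'E'
from h import *
need(*w(.030,.064),.0488,np.degrees(PSI)+90)
E
```

```text
tcp [0.5689 0.1352 0.049 ] rig [30.3 64.1] yawY 87.27 tilt 0.04 w 35.3 t 29.1 F [-1.5 -0.8  3.2]
need tool mm [ 0.3 -0.1  0.2] in rows [ 0.01 -0.    0.01]
turn units [0.   0.01 0.01] r deg -0.04
```

Call:
step_arm:
  rows:
    - [0, 0, 0, 0, 0, 0]
    - [0, 0, 0, 0, 0, 0]
    - [0, 0, 0, 0, 0, 0]
    - [0, 0, -0.3, 0, 0, 0]
    - [0, 0, -0.6, 0, 0, 0]
    - [0, 0, -0.8, 0, 0, 0]
    - [0, 0, -0.8, 0, 0, 0]
    - [0.3, -0.5, -0.3, 0, 0, 0]
    - [0.35, -0.9, 0, 0, 0, 0]
    - [0.3, -0.95, 0, 0, 0, 0]
  fingers: 0.05

```text
t: 29.95
tcp_pos: [0.541, 0.069, 0.1437]
eef_rot: [0.021, 1.0, 0.001, 0.005]
contact_force: [-0.6, -0.9, -0.4]
width: 0.521
```

```bash
python3 - <<'E'
from h import *
need(.4148,-.380,.11,86.8)
E
```

```text
tcp [0.541  0.069  0.1437] rig [ 5.5 -3.4] yawY 87.61 tilt 0.56 w 45.9 t 29.9 F [-0.6 -0.9 -0.4]
need tool mm [ 107.6 -453.9   31.5] in rows [  3.59 -15.13   1.05]
turn units [0.02 0.08 0.12] r deg -0.81
```

Call:
step_arm:
  rows:
    - [0.22, -0.9, 0, 0.02, 0.08, 0.12]
    - [0.22, -0.95, 0, 0, 0, 0]
    - [0.22, -0.95, 0, 0, 0, 0]
    - [0.22, -0.95, 0, 0, 0, 0]
    - [0.22, -0.95, 0, 0, 0, 0]
    - [0.22, -0.95, 0, 0, 0, 0]
    - [0.22, -0.95, 0, 0, 0, 0]
    - [0.22, -0.95, 0, 0, 0, 0]
    - [0.22, -0.95, 0, 0, 0, 0]
    - [0.22, -0.95, 0, 0, 0, 0]
  fingers: 0.3

```text
t: 30.78
tcp_pos: [0.4596, -0.2228, 0.1578]
eef_rot: [0.026, 1.0, -0.002, 0.01]
contact_force: [0.4, -0.1, -0.3]
width: 0.651
```

```bash
python3 - <<'E'
from h import *
need(.4148,-.380,.11,86.8)
E
```

```text
tcp [ 0.4596 -0.2228  0.1578] rig [ -61.7 -298.7] yawY 87.04 tilt 1.16 w 57.3 t 30.8 F [ 0.4 -0.1 -0.3]
need tool mm [  37.6 -159.2   47.5] in rows [ 1.25 -5.31  1.58]
turn units [-0.02  0.17  0.03] r deg -0.24
```

Call:
step_arm:
  rows:
    - [0.22, -0.95, 0.1, -0.02, 0.17, 0.03]
    - [0.22, -0.95, 0.1, 0, 0, 0]
    - [0.22, -0.95, 0.2, 0, 0, 0]
    - [0.2, -0.9, 0.3, 0, 0, 0]
    - [0.2, -0.7, 0.3, 0, 0, 0]
    - [0.1, -0.3, 0.3, 0, 0, 0]
    - [0, 0, 0, 0, 0, 0]
    - [0, 0, 0, 0, 0, 0]

```text
t: 31.45
tcp_pos: [0.4155, -0.3781, 0.1279]
eef_rot: [0.031, 0.999, -0.005, 0.005]
contact_force: [1.7, -1.1, 1.0]
width: 0.65
```

```bash
python3 - <<'E'
from h import *
need(.4148,-.380,.04,86.8)
i=save('scene','s24'); zoom(i,'s24z',180,80,280,180)
t=save('top','t24'); onboard(t)
E
```

```text
tcp [ 0.4155 -0.3781  0.1279] rig [ -98.2 -455.9] yawY 86.39 tilt 0.85 w 57.2 t 31.4 F [ 1.7 -1.1  1. ]
need tool mm [ 1.6 -1.1 87.9] in rows [ 0.05 -0.04  2.93]
turn units [-0.08  0.09 -0.06] r deg 0.41
s24z scale 5.9
rig -113.2 -178.7 size 80.6 36.1 yaw -80.5  err x -143.2 y 13.3
rig 29.8 -62.8 size 60.2 34.7 yaw 2.0  err x -0.2 y 1.2
rig 29.4 1.3 size 60.4 33.8 yaw -0.9  err x -0.6 y 1.3
rig 31.8 64.7 size 60.5 33.9 yaw -0.4  err x 1.8 y 0.7
```

View pics/s24z.png

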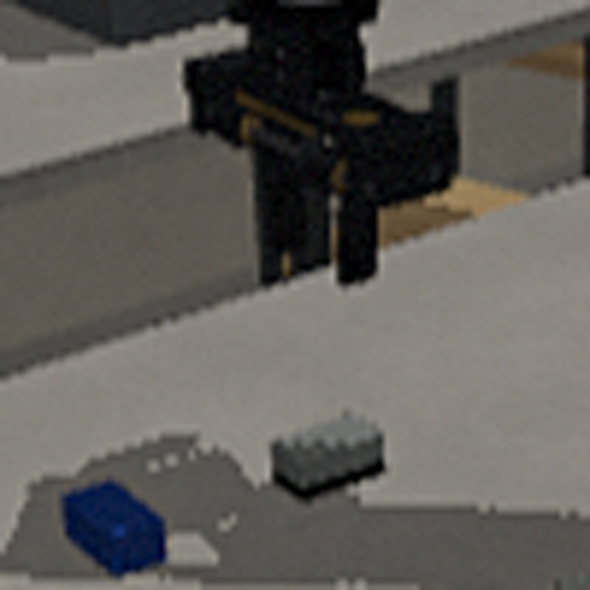

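View pics/t24.png

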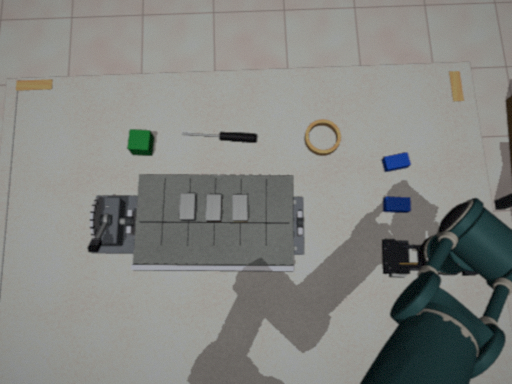

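Call:
step_arm:
  rows:
    - [0.05, -0.04, 0.3, -0.08, 0.09, -0.06]
    - [0, 0, 0.6, 0, 0, 0]
    - [0, 0, 0.6, 0, 0, 0]
    - [0, 0, 0.6, 0, 0, 0]
    - [0, 0, 0.5, 0, 0, 0]
    - [0, 0, 0.2, 0, 0, 0]
    - [0, 0, 0, 0, 0, 0]
    - [0, 0, 0, 0, 0, 0]

```text
t: 32.22
tcp_pos: [0.4205, -0.3721, 0.043]
eef_rot: [0.02, 1.0, -0.0, 0.001]
contact_force: [1.2, 0.1, -0.4]
width: 0.65
```

```bash
python3 - <<'E'
from h import *
need(.4148,-.380,-.0036,86.8)
i=save('scene','s25'); zoom(i,'s25z',180,80,280,180)
E
```

```text
tcp [ 0.4205 -0.3721  0.043 ] rig [ -93.6 -449.7] yawY 87.73 tilt 0.15 w 57.2 t 32.2 F [ 1.2  0.1 -0.4]
need tool mm [ 5.5 -8.1 46.6] in rows [ 0.18 -0.27  1.55]
turn units [-0.    0.02  0.14] r deg -0.93
s25z scale 5.9
```

View pics/s25z.png

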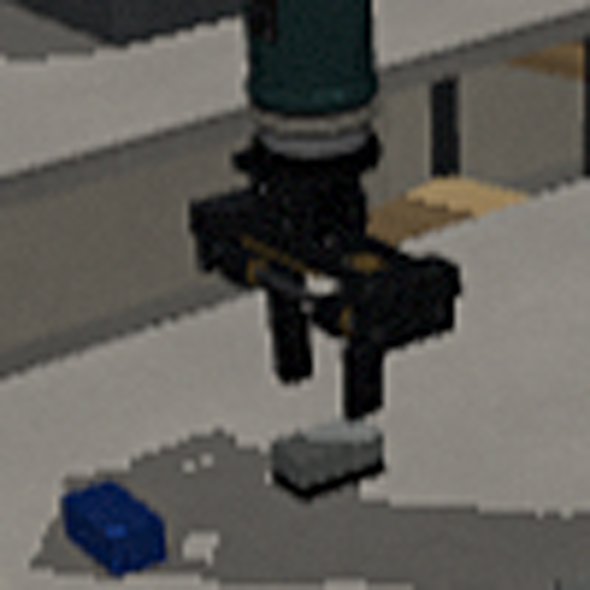

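Call:
step_arm:
  rows:
    - [0.18, -0.27, 0, 0, 0.02, 0.14]
    - [0, 0, 0, 0, 0, 0]
    - [0, 0, 0.3, 0, 0, 0]
    - [0, 0, 0.3, 0, 0, 0]
    - [0, 0, 0, 0, 0, 0]
    - [0, 0, 0, 0, 0, 0]

```text
t: 32.77
tcp_pos: [0.4169, -0.3837, 0.028]
eef_rot: [0.029, 1.0, -0.003, 0.003]
contact_force: [0.3, -0.2, -0.0]
width: 0.654
```

```bash
python3 - <<'E'
from h import *
need(.4148,-.380,-.0036,86.8)
E
```

```text
tcp [ 0.4169 -0.3837  0.028 ] rig [ -96.6 -461.5] yawY 86.66 tilt 0.49 w 57.6 t 32.8 F [ 0.3 -0.2 -0. ]
need tool mm [ 2.5  3.8 31.5] in rows [0.08 0.13 1.05]
turn units [-0.05  0.05 -0.02] r deg 0.14
```

Call:
step_arm:
  rows:
    - [0.07, 0.1, 0.1, -0.05, 0.05, 0]
    - [0, 0, 0.3, 0, 0, 0]
    - [0, 0, 0.3, 0, 0, 0]
    - [0, 0, 0.25, 0, 0, 0]
    - [0, 0, 0, 0, 0, 0]
    - [0, 0, 0, 0, 0, 0]

```text
t: 33.27
tcp_pos: [0.4141, -0.3795, -0.0046]
eef_rot: [0.029, 1.0, 0.001, -0.001]
contact_force: [0.4, -0.9, 0.5]
width: 0.652
```

```bash
python3 - <<'E'
from h import *
need(.4148,-.380,-.0036,86.8)
E
```

```text
tcp [ 0.4141 -0.3795 -0.0046] rig [ -99.6 -457.5] yawY 86.65 tilt 0.16 w 57.3 t 33.3 F [ 0.4 -0.9  0.5]
need tool mm [-0.7 -0.4 -1. ] in rows [-0.02 -0.01 -0.03]
turn units [ 0.02 -0.01 -0.02] r deg 0.15
```

Call:
step_arm:
  rows:
    - [0, 0, 0, 0, 0, 0]
    - [0, 0, 0, 0, 0, 0]
    - [0, 0, 0, 0, 0, 0]
    - [0, 0, 0, 0, 0, 0]
    - [0, 0, -0.3, 0, 0, 0]
    - [0, 0, -0.5, 0, 0, 0]
    - [0, 0, -0.7, 0, 0, 0]
    - [0, 0, -0.8, 0, 0, 0]
    - [0, 0, -0.9, 0, 0, 0]
    - [-0.1, 0.3, -0.8, 0, 0, 0]
  fingers: -1

```text
t: 34.1
tcp_pos: [0.4121, -0.3665, 0.114]
eef_rot: [0.03, 1.0, 0.007, -0.007]
contact_force: [1.0, -0.4, -1.3]
width: 0.404
```

```bash
python3 - <<'E'
from h import *
need(*w(.030,.128),.13,np.degrees(PSI)+90)
E
```

```text
tcp [ 0.4121 -0.3665  0.114 ] rig [-102.2 -444.6] yawY 86.60 tilt 1.17 w 35.5 t 34.1 F [ 1.  -0.4 -1.3]
need tool mm [-125.7  574.2  -10.3] in rows [-4.19 19.14 -0.34]
turn units [ 0.11 -0.13 -0.09] r deg 0.64
```

Call:
step_arm:
  rows:
    - [-0.18, 0.9, -0.2, 0.11, -0.13, -0.09]
    - [-0.2, 0.92, -0.2, 0, 0, 0]
    - [-0.2, 0.92, -0.1, 0, 0, 0]
    - [-0.2, 0.92, 0, 0, 0, 0]
    - [-0.2, 0.92, 0, 0, 0, 0]
    - [-0.2, 0.92, 0, 0, 0, 0]
    - [-0.2, 0.92, 0, 0, 0, 0]
    - [-0.2, 0.92, 0, 0, 0, 0]
    - [-0.2, 0.92, 0, 0, 0, 0]
    - [-0.2, 0.92, 0, 0, 0, 0]

```text
t: 34.93
tcp_pos: [0.4915, -0.0916, 0.1456]
eef_rot: [0.029, 0.999, -0.008, 0.011]
contact_force: [1.1, 0.1, -0.9]
width: 0.406
```

```bash
python3 - <<'E'
from h import *
need(*w(.030,.128),.13,np.degrees(PSI)+90)
E
```

```text
tcp [ 0.4915 -0.0916  0.1456] rig [ -36.2 -166.1] yawY 86.70 tilt 1.52 w 35.8 t 34.9 F [ 1.1  0.1 -0.9]
need tool mm [-63.1 294.9  12.7] in rows [-2.1   9.83  0.42]
turn units [-0.12  0.18 -0.08] r deg 0.54
```

Call:
step_arm:
  rows:
    - [-0.2, 0.92, 0, -0.12, 0.18, -0.08]
    - [-0.2, 0.92, 0, 0, 0, 0]
    - [-0.2, 0.92, 0, 0, 0, 0]
    - [-0.2, 0.92, 0, 0, 0, 0]
    - [-0.2, 0.92, 0, 0, 0, 0]
    - [-0.2, 0.92, 0, 0, 0, 0]
    - [-0.2, 0.92, 0, 0, 0, 0]
    - [-0.2, 0.92, 0, 0, 0, 0]
    - [-0.2, 0.9, 0, 0, 0, 0]
    - [-0.1, 0.6, 0, 0, 0, 0]

```text
t: 35.77
tcp_pos: [0.5606, 0.1871, 0.1523]
eef_rot: [0.023, 1.0, 0.0, 0.002]
contact_force: [0.8, -0.4, -1.3]
width: 0.406
```

Call:
step_arm:
  rows:
    - [0, 0.2, 0, 0, 0, 0]
    - [0, 0, 0, 0, 0, 0]
    - [0, 0, 0, 0, 0, 0]

```text
t: 36.02
tcp_pos: [0.5606, 0.1969, 0.1534]
eef_rot: [0.02, 1.0, 0.001, 0.002]
contact_force: [0.3, -0.7, -1.7]
width: 0.407
```

```bash
python3 - <<'E'
from h import *
need(*w(.030,.128),.075,np.degrees(PSI)+90)
E
```

```text
tcp [0.5606 0.1969 0.1534] rig [ 19.  125.4] yawY 87.72 tilt 0.29 w 35.9 t 36.0 F [ 0.3 -0.7 -1.7]
need tool mm [-10.6   2.4  78.5] in rows [-0.35  0.08  2.62]
turn units [0.01 0.04 0.07] r deg -0.48
```

Call:
step_arm:
  rows:
    - [-0.3, 0.08, 0.1, 0, 0.04, 0.07]
    - [0, 0, 0.5, 0, 0, 0]
    - [0, 0, 0.6, 0, 0, 0]
    - [0, 0, 0.6, 0, 0, 0]
    - [0, 0.1, 0.3, 0, 0, 0]
    - [0, 0, 0.1, 0, 0, 0]
    - [0, 0, 0, 0, 0, 0]
    - [0, 0, 0, 0, 0, 0]

```text
t: 36.68
tcp_pos: [0.574, 0.1937, 0.0869]
eef_rot: [0.03, 1.0, -0.0, 0.001]
contact_force: [0.7, 0.2, -1.9]
width: 0.407
```

```bash
python3 - <<'E'
from h import *
need(*w(.030,.128),.0488,np.degrees(PSI)+90)
E
```

```text
tcp [0.574  0.1937 0.0869] rig [ 32.6 122.8] yawY 86.58 tilt 0.15 w 35.8 t 36.7 F [ 0.7  0.2 -1.9]
need tool mm [ 2.7  5.2 38. ] in rows [0.09 0.17 1.27]
turn units [-0.    0.02 -0.1 ] r deg 0.66
```

Call:
step_arm:
  rows:
    - [0.09, 0.17, 0, 0, 0.02, -0.1]
    - [0, 0, 0.2, 0, 0, 0]
    - [0, 0, 0.3, 0, 0, 0]
    - [0, 0, 0.25, 0, 0, 0]
    - [0, 0, 0, 0, 0, 0]
    - [0, 0, 0, 0, 0, 0]

```text
t: 37.18
tcp_pos: [0.5741, 0.2001, 0.0659]
eef_rot: [0.023, 1.0, 0.001, 0.003]
contact_force: [0.4, -0.1, -2.4]
width: 0.405
```

```bash
python3 - <<'E'
from h import *
need(*w(.030,.128),.0488,np.degrees(PSI)+90)
E
```

```text
tcp [0.5741 0.2001 0.0659] rig [ 32.4 129.2] yawY 87.33 tilt 0.36 w 35.6 t 37.2 F [ 0.4 -0.1 -2.4]
need tool mm [ 2.5 -1.3 17.1] in rows [ 0.08 -0.04  0.57]
turn units [0.02 0.05 0.01] r deg -0.09
```

Call:
step_arm:
  rows:
    - [0.08, -0.04, 0.1, 0, 0.05, 0]
    - [0, 0, 0.25, 0, 0, 0]
    - [0, 0, 0.2, 0, 0, 0]
    - [0, 0, 0, 0, 0, 0]
    - [0, 0, 0, 0, 0, 0]

```text
t: 37.6
tcp_pos: [0.5715, 0.1991, 0.0479]
eef_rot: [0.023, 1.0, 0.001, -0.0]
contact_force: [-0.7, -0.8, 5.6]
width: 0.403
```

```bash
python3 - <<'E'
from h import *
need(*w(.030,.128),.0485,np.degrees(PSI)+90)
E
```

```text
tcp [0.5715 0.1991 0.0479] rig [ 29.8 128.1] yawY 87.35 tilt 0.11 w 35.5 t 37.6 F [-0.7 -0.8  5.6]
need tool mm [-0.2 -0.1 -0.6] in rows [-0.01 -0.   -0.02]
turn units [ 0.02 -0.    0.02] r deg -0.11
```

Call:
step_arm:
  rows:
    - [0, 0, 0, 0, 0, 0]
    - [0, 0, 0, 0, 0, 0]
    - [0, 0, 0, 0, 0, 0]
    - [0, 0, -0.3, 0, 0, 0]
    - [0, 0, -0.6, 0, 0, 0]
    - [0, 0, -0.8, 0, 0, 0]
    - [0, 0, -0.9, 0, 0, 0]
    - [0, 0, -0.9, 0, 0, 0]
    - [0.3, -0.5, -0.3, 0, 0, 0]
    - [0.35, -0.9, 0, 0, 0, 0]
  fingers: 0.05

```text
t: 38.43
tcp_pos: [0.5531, 0.1608, 0.1729]
eef_rot: [0.022, 1.0, 0.002, 0.003]
contact_force: [-0.4, -0.7, -0.1]
width: 0.525
```

Call:
step_arm:
  rows:
    - [0.1, -0.95, 0, 0, 0, 0]
    - [0.1, -0.95, 0, 0, 0, 0]
    - [0.1, -0.95, 0, 0, 0, 0]
    - [0.1, -0.95, 0, 0, 0, 0]
    - [0.1, -0.95, 0, 0, 0, 0]
    - [0.1, -0.95, 0, 0, 0, 0]
    - [0.1, -0.95, 0, 0, 0, 0]
    - [0.1, -0.95, 0, 0, 0, 0]
    - [0.1, -0.95, 0, 0, 0, 0]
    - [0, -0.8, 0, 0, 0, 0]
  fingers: -1

```text
t: 39.27
tcp_pos: [0.5163, -0.1285, 0.1882]
eef_rot: [0.018, 1.0, 0.003, 0.015]
contact_force: [0.7, -0.1, 0.9]
width: 0.004
```

```bash
python3 - <<'E'
from h import *
need(*w(-.125,.262),.16,np.degrees(PSI)+90)
t=save('top','t26'); onboard(t); zoom(t,'t26z',80,150,330,290)
i=save('scene','s26'); zoom(i,'s26z',220,170,440,310)
E
```

```text
tcp [ 0.5163 -0.1285  0.1882] rig [  -9.6 -201.8] yawY 87.94 tilt 1.77 w 0.3 t 39.3 F [ 0.7 -0.1  0.9]
need tool mm [110.6 465.   27.5] in rows [ 3.69 15.5   0.92]
turn units [0.05 0.25 0.1 ] r deg -0.70
rig 29.7 -62.8 size 60.6 34.9 yaw 1.7  err x -0.3 y 1.2
rig 29.3 1.0 size 60.8 34.1 yaw -2.3  err x -0.7 y 1.0
rig 32.0 64.9 size 60.8 34.4 yaw -0.0  err x 2.0 y 0.9
rig 31.2 128.6 size 61.0 33.9 yaw 0.1  err x 1.2 y 0.6
t26z scale 3.12
s26z scale 3.5454545454545454
```

View pics/t26z.png

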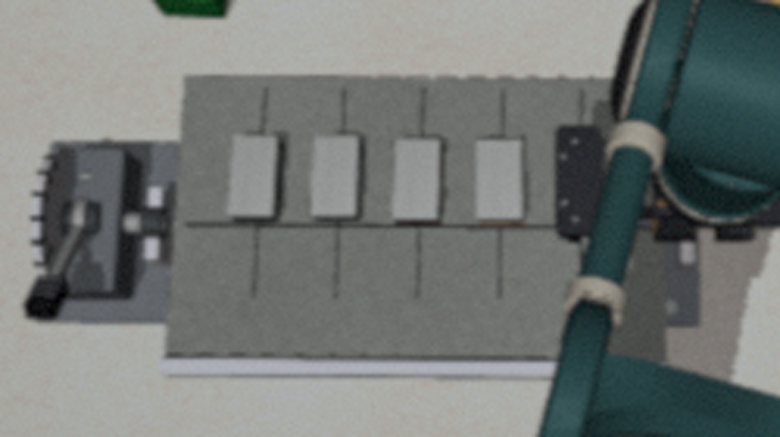

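View pics/s26z.png

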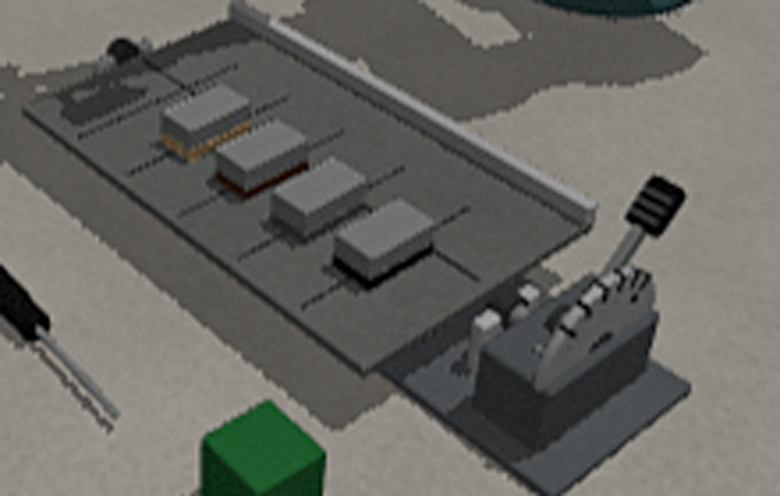

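Call:
step_arm:
  rows:
    - [0.25, 0.8, 0, 0.05, 0.25, 0.1]
    - [0.25, 0.93, 0, 0, 0, 0]
    - [0.25, 0.93, 0, 0, 0, 0]
    - [0.25, 0.93, 0, 0, 0, 0]
    - [0.25, 0.93, 0, 0, 0, 0]
    - [0.25, 0.93, 0, 0, 0, 0]
    - [0.25, 0.93, 0, 0, 0, 0]
    - [0.25, 0.93, 0, 0, 0, 0]
    - [0.25, 0.93, 0, 0, 0, 0]
    - [0.25, 0.93, 0, 0, 0, 0]

```text
t: 40.2
tcp_pos: [0.4568, 0.1609, 0.1966]
eef_rot: [0.032, 0.999, 0.001, 0.006]
contact_force: [0.1, -1.1, 1.1]
width: 0.005
```

```bash
python3 - <<'E'
from h import *
need(*w(-.130,.256),.19,np.degrees(PSI)+90)
E
```

```text
tcp [0.4568 0.1609 0.1966] rig [-83.   84.4] yawY 86.29 tilt 0.70 w 0.4 t 40.2 F [ 0.1 -1.1  1.1]
need tool mm [ 49.9 170.8   6.4] in rows [1.66 5.69 0.21]
turn units [ 0.02  0.1  -0.14] r deg 0.94
```

Call:
step_arm:
  rows:
    - [0.3, 0.93, 0, 0.02, 0.1, -0.14]
    - [0.3, 0.93, 0, 0, 0, 0]
    - [0.3, 0.93, 0, 0, 0, 0]
    - [0.3, 0.93, 0, 0, 0, 0]
    - [0.3, 0.93, 0, 0, 0, 0]
    - [0.15, 0.6, 0, 0, 0, 0]
    - [0, 0, 0, 0, 0, 0]
    - [0, 0, 0, 0, 0, 0]

```text
t: 40.87
tcp_pos: [0.4056, 0.3411, 0.204]
eef_rot: [0.017, 1.0, 0.005, 0.002]
contact_force: [-0.1, -0.4, -0.0]
width: 0.006
```

```bash
python3 - <<'E'
from h import *
need(*w(-.130,.256),.11,np.degrees(PSI)+90)
E
```

```text
tcp [0.4056 0.3411 0.204 ] rig [-142.8  262. ] yawY 88.02 tilt 0.61 w 0.5 t 40.9 F [-0.1 -0.4 -0. ]
need tool mm [-12.3  -7.   94. ] in rows [-0.41 -0.23  3.13]
turn units [0.08 0.04 0.11] r deg -0.78
```

Call:
step_arm:
  rows:
    - [-0.2, -0.2, 0.3, 0.08, 0.04, 0.11]
    - [0, 0, 0.6, 0, 0, 0]
    - [0, 0, 0.7, 0, 0, 0]
    - [0, 0, 0.7, 0, 0, 0]
    - [0, 0, 0.5, 0, 0, 0]
    - [0, 0, 0.2, 0, 0, 0]
    - [0, 0, 0, 0, 0, 0]
    - [0, 0, 0, 0, 0, 0]

```text
t: 41.53
tcp_pos: [0.4155, 0.3263, 0.1106]
eef_rot: [0.029, 1.0, -0.002, 0.001]
contact_force: [-0.6, -0.0, 0.3]
width: 0.007
```

```bash
python3 - <<'E'
from h import *
need(*w(-.108,.256),.11,np.degrees(PSI)+90)
i=save('scene','s27'); zoom(i,'s27z',320,170,450,280)
E
```

```text
tcp [0.4155 0.3263 0.1106] rig [-132.2  247.6] yawY 86.67 tilt 0.26 w 0.6 t 41.5 F [-0.6 -0.   0.3]
need tool mm [-24.1   8.6   0.6] in rows [-0.8   0.29  0.02]
turn units [-0.03  0.02 -0.08] r deg 0.57
s27z scale 5.363636363636363
```

View pics/s27z.png

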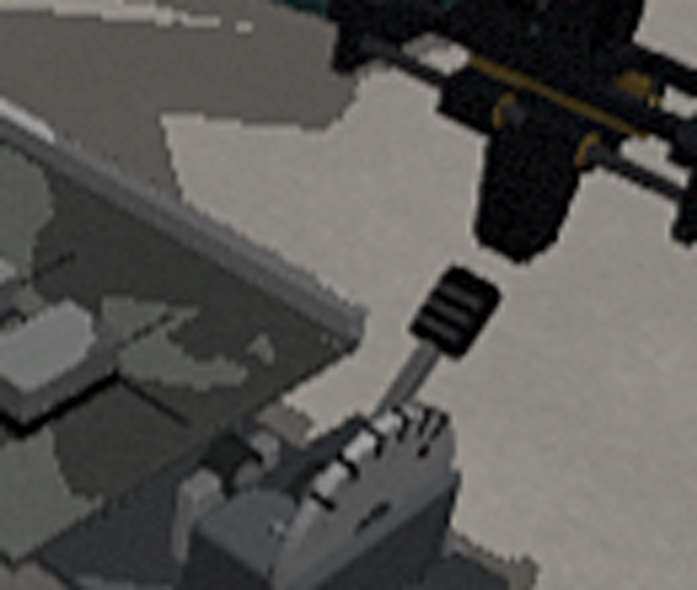

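Call:
step_arm:
  rows:
    - [-0.3, 0.25, 0, 0, 0.02, -0.08]
    - [-0.3, 0, 0, 0, 0, 0]
    - [-0.1, 0, 0, 0, 0, 0]
    - [0, 0, 0, 0, 0, 0]
    - [0, 0, 0, 0, 0, 0]

```text
t: 42.0
tcp_pos: [0.4432, 0.335, 0.1155]
eef_rot: [0.024, 1.0, 0.0, 0.003]
contact_force: [1.2, -0.3, 0.2]
width: 0.004
```

```bash
python3 - <<'E'
from h import *
need(*w(-.080,.256),.115,np.degrees(PSI)+90)
i=save('scene','s28'); zoom(i,'s28z',320,170,450,280)
E
```

```text
tcp [0.4432 0.335  0.1155] rig [-104.9  257.6] yawY 87.23 tilt 0.39 w 0.4 t 42.0 F [ 1.2 -0.3  0.2]
need tool mm [-24.9  -1.6   0.7] in rows [-0.83 -0.05  0.02]
turn units [ 0.01  0.06 -0.  ] r deg 0.01
s28z scale 5.363636363636363
```

View pics/s28z.png

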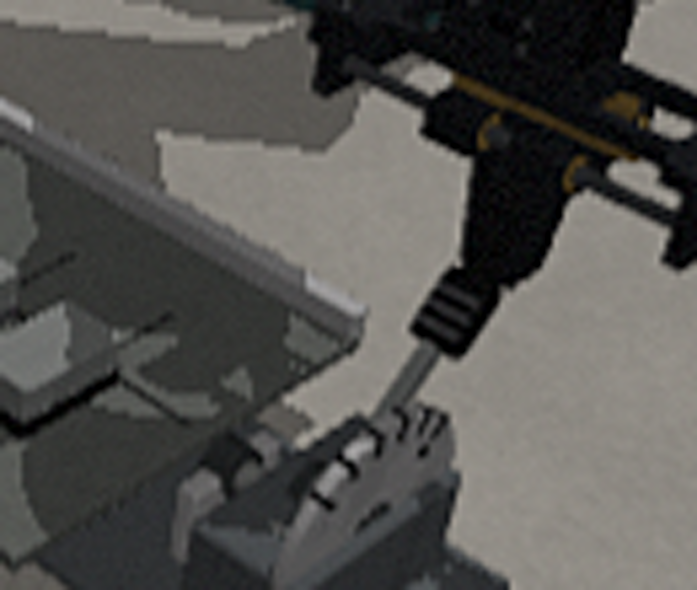

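Call:
step_arm:
  rows:
    - [-0.13, -0.04, 0, 0, 0.06, 0]
    - [-0.13, 0, -0.05, 0, 0, 0]
    - [-0.13, 0, -0.08, 0, 0, 0]
    - [-0.13, 0, -0.1, 0, 0, 0]
    - [-0.13, 0, -0.1, 0, 0, 0]
    - [-0.13, 0, -0.1, 0, 0, 0]
    - [0, 0, 0, 0, 0, 0]

```text
t: 42.63
tcp_pos: [0.4588, 0.333, 0.1259]
eef_rot: [0.024, 1.0, -0.0, -0.01]
contact_force: [-0.6, 0.3, 0.4]
width: 0.004
```

```bash
python3 - <<'E'
from h import *
need(*w(-.080,.256),.125,np.degrees(PSI)+90)
i=save('scene','s29'); zoom(i,'s29z',320,170,450,280)
E
```

```text
tcp [0.4588 0.333  0.1259] rig [-89.3 256.4] yawY 87.24 tilt 1.18 w 0.4 t 42.6 F [-0.6  0.3  0.4]
need tool mm [-9.3 -0.4  0.7] in rows [-0.31 -0.01  0.02]
turn units [-0.01 -0.17 -0.  ] r deg 0.00
s29z scale 5.363636363636363
```

View pics/s29z.png

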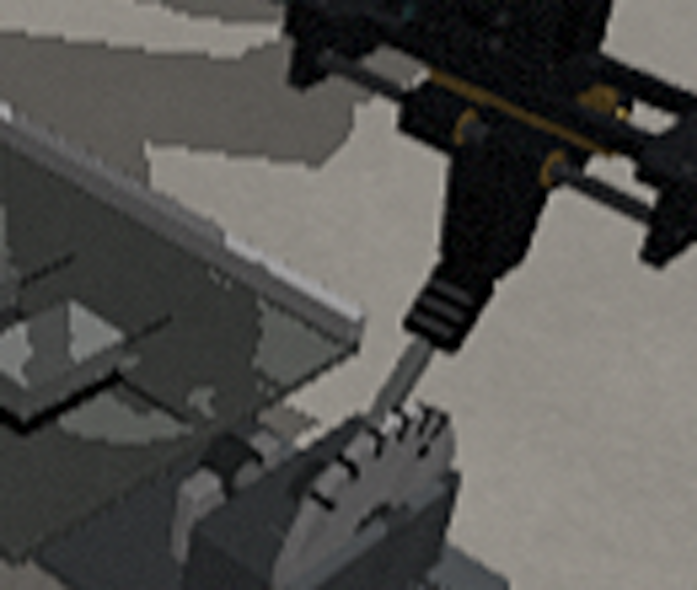

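Call:
step_arm:
  rows:
    - [-0.15, 0, -0.05, 0, -0.1, 0]
    - [-0.15, 0, -0.05, 0, 0, 0]
    - [0, 0, 0, 0, 0, 0]

```text
t: 42.93
tcp_pos: [0.4636, 0.333, 0.1292]
eef_rot: [0.024, 1.0, -0.001, -0.008]
contact_force: [0.5, 0.3, -0.1]
width: 0.006
```

```bash
python3 - <<'E'
from h import *
need(*w(-.080,.256),.125,np.degrees(PSI)+90)
i=save('scene','s30'); zoom(i,'s30z',320,170,450,280)
E
```

```text
tcp [0.4636 0.333  0.1292] rig [-84.4 256.6] yawY 87.23 tilt 0.94 w 0.5 t 42.9 F [ 0.5  0.3 -0.1]
need tool mm [-4.5 -0.6  4.1] in rows [-0.15 -0.02  0.14]
turn units [-0.01 -0.14 -0.  ] r deg 0.01
s30z scale 5.363636363636363
```

View pics/s30z.png

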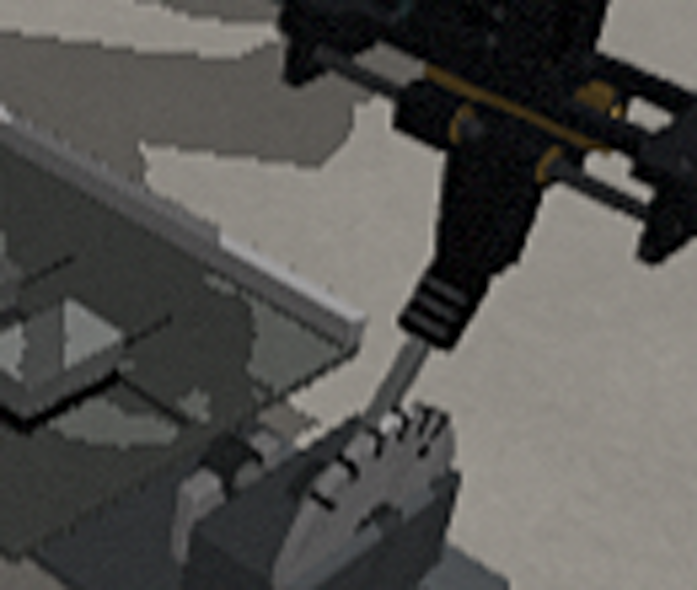

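Call:
step_arm:
  rows:
    - [-0.15, 0, -0.03, 0, -0.1, 0]
    - [-0.15, 0, -0.03, 0, 0, 0]
    - [0, 0, 0, 0, 0, 0]
    - [0, 0, 0, 0, 0, 0]

```text
t: 43.32
tcp_pos: [0.4743, 0.3323, 0.1314]
eef_rot: [0.024, 1.0, -0.001, 0.0]
contact_force: [0.1, -0.4, 0.6]
width: 0.008
```

```bash
python3 - <<'E'
from h import *
need(*w(-.080,.256),.125,np.degrees(PSI)+90)
i=save('scene','s31'); zoom(i,'s31z',320,170,450,280)
E
```

```text
tcp [0.4743 0.3323 0.1314] rig [-73.7 256.5] yawY 87.24 tilt 0.06 w 0.7 t 43.3 F [ 0.1 -0.4  0.6]
need tool mm [ 6.3 -0.5  6.4] in rows [ 0.21 -0.02  0.21]
turn units [-0.01  0.   -0.  ] r deg 0.00
s31z scale 5.363636363636363
```

View pics/s31z.png

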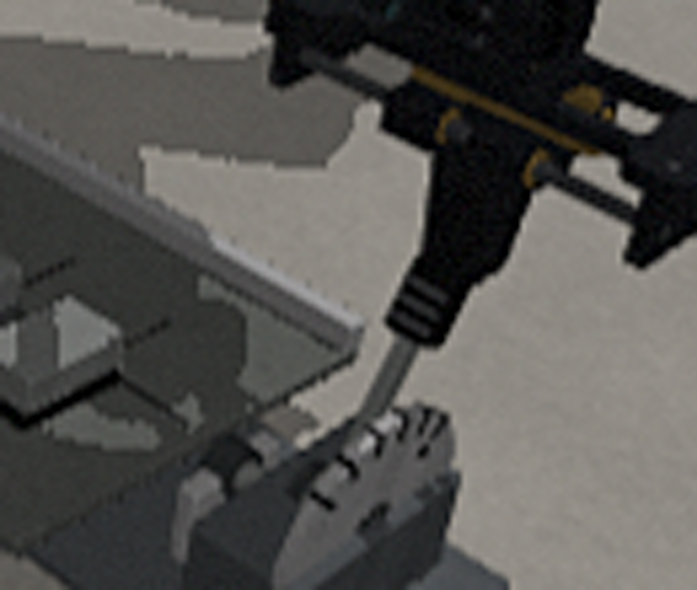

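Call:
step_arm:
  rows:
    - [0.1, 0, 0, 0, 0, 0]
    - [0, 0, 0.15, 0, 0, 0]
    - [0, 0, 0.1, 0, 0, 0]
    - [0, 0, 0, 0, 0, 0]
    - [0, 0, 0, 0, 0, 0]
    - [0, 0, 0, 0, 0, 0]
    - [0, 0, 0, 0, 0, 0]
    - [0, 0, 0, 0, 0, 0]
    - [0, 0, 0, 0, 0, 0]
    - [0, 0, 0, 0, 0, 0]

```text
t: 44.2
tcp_pos: [0.4713, 0.3317, 0.1218]
eef_rot: [0.024, 1.0, -0.001, 0.0]
contact_force: [-0.3, -0.3, -0.9]
width: 0.002
```

```bash
python3 - <<'E'
from h import *
need(*w(-.048,.256),.122,np.degrees(PSI)+90)
i=save('scene','s32'); zoom(i,'s32z',320,170,450,280)
E
```

```text
tcp [0.4713 0.3317 0.1218] rig [-76.7 255.7] yawY 87.22 tilt 0.13 w 0.2 t 44.2 F [-0.3 -0.3 -0.9]
need tool mm [-28.7   0.3  -0.2] in rows [-0.96  0.01 -0.01]
turn units [-0.02  0.   -0.  ] r deg 0.02
s32z scale 5.363636363636363
```

View pics/s32z.png

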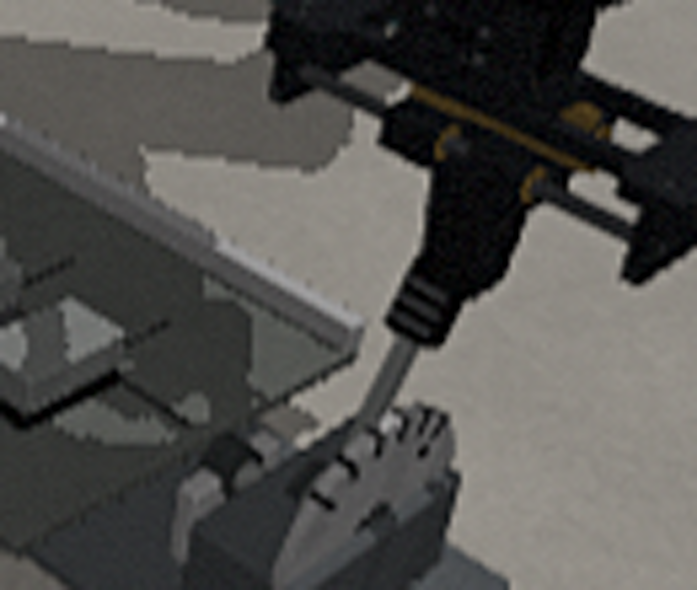

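Call:
step_arm:
  rows:
    - [-0.13, 0, 0, 0, 0, 0]
    - [-0.15, 0, 0, 0, 0, 0]
    - [-0.15, 0, 0, 0, 0, 0]
    - [-0.15, 0, 0, 0, 0, 0]
    - [-0.15, 0, 0, 0, 0, 0]
    - [-0.15, 0, 0, 0, 0, 0]
    - [0, 0, 0, 0, 0, 0]

```text
t: 44.83
tcp_pos: [0.4933, 0.3314, 0.1245]
eef_rot: [0.024, 1.0, -0.001, -0.007]
contact_force: [-0.2, 0.9, -0.3]
width: 0.005
```

```bash
python3 - <<'E'
from h import *
need(*w(-.048,.256),.122,np.degrees(PSI)+90)
i=save('scene','s33'); zoom(i,'s33z',320,170,450,280)
E
```

```text
tcp [0.4933 0.3314 0.1245] rig [-54.7 256.5] yawY 87.23 tilt 0.78 w 0.5 t 44.8 F [-0.2  0.9 -0.3]
need tool mm [-6.7 -0.5  2.4] in rows [-0.22 -0.02  0.08]
turn units [-0.02 -0.11 -0.  ] r deg 0.01
s33z scale 5.363636363636363
```

View pics/s33z.png

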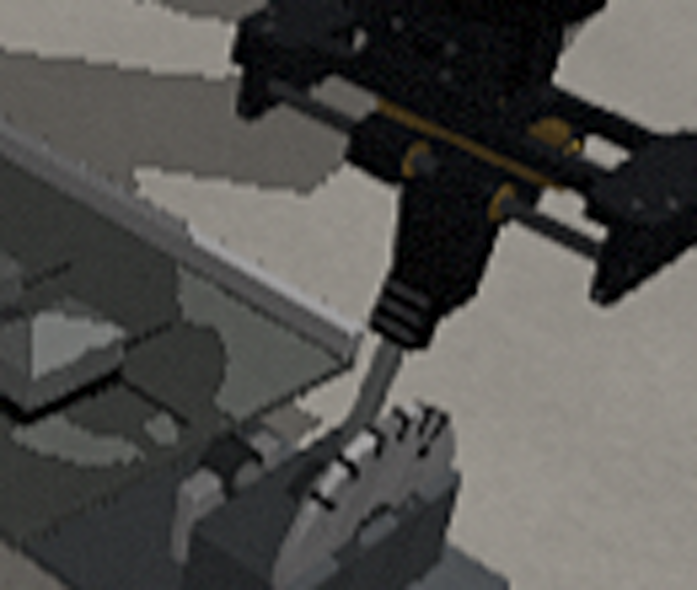

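Call:
step_arm:
  rows:
    - [-0.15, 0, 0, 0, -0.08, 0]
    - [-0.15, 0, 0, 0, 0, 0]
    - [0, 0, 0, 0, 0, 0]
    - [0, 0, 0, 0, 0, 0]

```text
t: 45.22
tcp_pos: [0.5038, 0.3307, 0.1239]
eef_rot: [0.024, 1.0, -0.001, -0.001]
contact_force: [0.3, -0.1, 0.2]
width: 0.005
```

```bash
python3 - <<'E'
from h import *
need(*w(-.048,.256),.122,np.degrees(PSI)+90)
i=save('scene','s34'); zoom(i,'s34z',320,170,450,280)
E
```

```text
tcp [0.5038 0.3307 0.1239] rig [-44.2 256.3] yawY 87.21 tilt 0.18 w 0.4 t 45.2 F [ 0.3 -0.1  0.2]
need tool mm [ 3.8 -0.3  1.9] in rows [ 0.13 -0.01  0.06]
turn units [-0.02 -0.01 -0.  ] r deg 0.03
s34z scale 5.363636363636363
```

View pics/s34z.png

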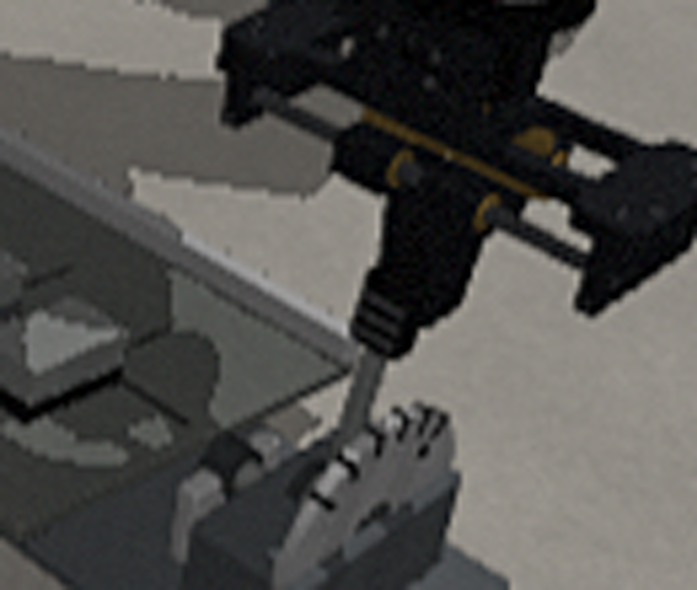

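Call:
step_arm:
  rows:
    - [0.1, 0, 0, 0, 0, 0]
    - [0, 0, 0.05, 0, 0, 0]
    - [0, 0, 0, 0, 0, 0]
    - [0, 0, 0, 0, 0, 0]
    - [0, 0, 0, 0, 0, 0]
    - [0, 0, 0, 0, 0, 0]
    - [0, 0, 0, 0, 0, 0]
    - [0, 0, 0, 0, 0, 0]
    - [0, 0, 0, 0, 0, 0]
    - [0, 0, 0, 0, 0, 0]

```text
t: 46.1
tcp_pos: [0.5002, 0.3307, 0.1218]
eef_rot: [0.024, 1.0, -0.001, -0.001]
contact_force: [0.5, 1.0, -0.6]
width: 0.003
```

```bash
python3 - <<'E'
from h import *
need(*w(-.015,.256),.122,np.degrees(PSI)+90)
t=save('top','t35'); zoom(t,'t35z',80,150,330,290)
E
```

```text
tcp [0.5002 0.3307 0.1218] rig [-47.8 256. ] yawY 87.22 tilt 0.20 w 0.3 t 46.1 F [ 0.5  1.  -0.6]
need tool mm [-32.8  -0.   -0.3] in rows [-1.09 -0.   -0.01]
turn units [-0.03 -0.01 -0.  ] r deg 0.02
t35z scale 3.12
```

View pics/t35z.png

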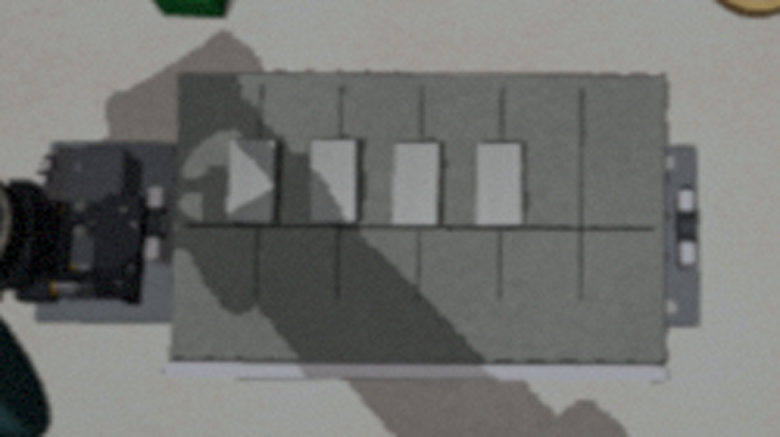

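Call:
step_arm:
  rows:
    - [-0.15, 0, 0, 0, 0, 0]
    - [-0.16, 0, 0, 0, 0, 0]
    - [-0.16, 0, 0, 0, 0, 0]
    - [-0.16, 0, 0, 0, 0, 0]
    - [-0.16, 0, 0, 0, 0, 0]
    - [-0.16, 0, 0, 0, 0, 0]
    - [-0.15, 0, 0, 0, 0, 0]
    - [0, 0, 0, 0, 0, 0]

```text
t: 46.82
tcp_pos: [0.535, 0.3293, 0.1225]
eef_rot: [0.024, 1.0, -0.001, -0.003]
contact_force: [-0.4, 0.0, -0.2]
width: 0.003
```

```bash
python3 - <<'E'
from h import *
need(*w(-.015,.256),.122,np.degrees(PSI)+90)
i=save('scene','s36'); zoom(i,'s36z',320,170,450,280)
E
```

```text
tcp [0.535  0.3293 0.1225] rig [-12.9 256.4] yawY 87.23 tilt 0.34 w 0.3 t 46.8 F [-0.4  0.  -0.2]
need tool mm [ 2.1 -0.4  0.6] in rows [ 0.07 -0.01  0.02]
turn units [-0.02 -0.04 -0.  ] r deg 0.01
s36z scale 5.363636363636363
```

View pics/s36z.png

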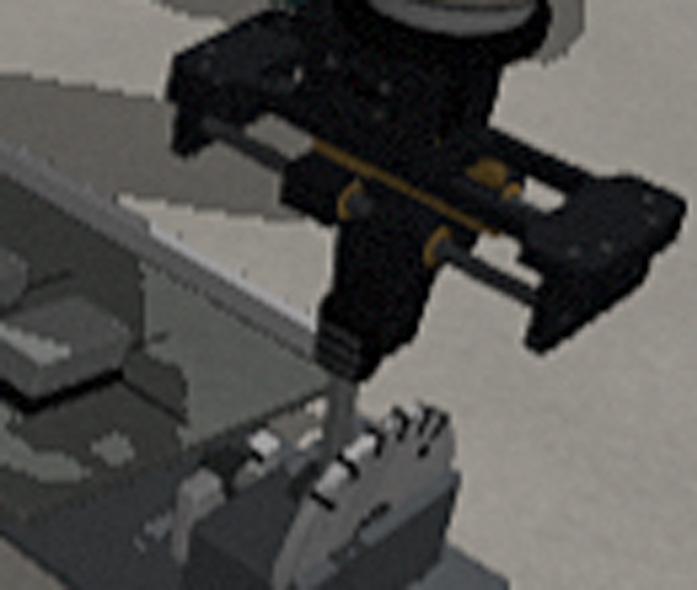

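Call:
step_arm:
  rows:
    - [0.1, 0, 0, 0, 0, 0]
    - [0, 0, 0, 0, 0, 0]
    - [0, 0, 0, 0, 0, 0]
    - [0, 0, 0, 0, 0, 0]
    - [0, 0, 0, 0, 0, 0]
    - [0, 0, 0, 0, 0, 0]
    - [0, 0, 0, 0, 0, 0]
    - [0, 0, 0, 0, 0, 0]
    - [0, 0, 0, 0, 0, 0]
    - [0, 0, 0, 0, 0, 0]

```text
t: 47.7
tcp_pos: [0.5313, 0.3291, 0.1217]
eef_rot: [0.024, 1.0, -0.002, -0.003]
contact_force: [0.5, -0.2, -1.3]
width: 0.004
```

```bash
python3 - <<'E'
from h import *
need(*w(.012,.256),.122,np.degrees(PSI)+90)
i=save('scene','s37'); zoom(i,'s37z',320,170,450,280)
E
```

```text
tcp [0.5313 0.3291 0.1217] rig [-16.6 255.9] yawY 87.23 tilt 0.36 w 0.4 t 47.7 F [ 0.5 -0.2 -1.3]
need tool mm [-28.6   0.1  -0.5] in rows [-0.95  0.   -0.02]
turn units [-0.03 -0.04 -0.  ] r deg 0.01
s37z scale 5.363636363636363
```

View pics/s37z.png

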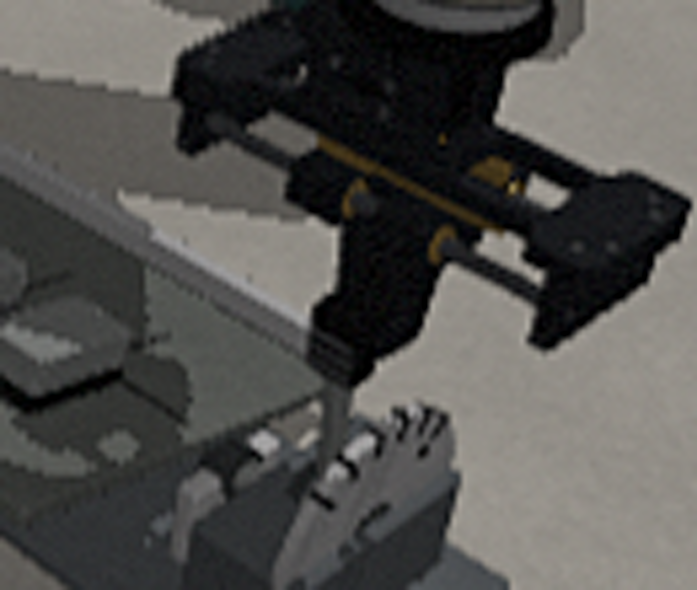

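Call:
step_arm:
  rows:
    - [-0.13, 0, 0, 0, 0, 0]
    - [-0.14, 0, 0, 0, 0, 0]
    - [-0.14, 0, 0, 0, 0, 0]
    - [-0.14, 0, 0, 0, 0, 0]
    - [-0.14, 0, 0, 0, 0, 0]
    - [0, 0, 0, 0, 0, 0]

```text
t: 48.25
tcp_pos: [0.5505, 0.3282, 0.1209]
eef_rot: [0.024, 1.0, -0.002, -0.006]
contact_force: [-1.1, 0.3, 1.0]
width: 0.006
```

```bash
python3 - <<'E'
from h import *
need(*w(.012,.256),.122,np.degrees(PSI)+90)
i=save('scene','s38'); zoom(i,'s38z',320,170,450,280)
E
```

```text
tcp [0.5505 0.3282 0.1209] rig [  2.5 256. ] yawY 87.23 tilt 0.78 w 0.6 t 48.2 F [-1.1  0.3  1. ]
need tool mm [-9.4  0.  -1.2] in rows [-0.31  0.   -0.04]
turn units [-0.04 -0.11 -0.  ] r deg 0.00
s38z scale 5.363636363636363
```

View pics/s38z.png

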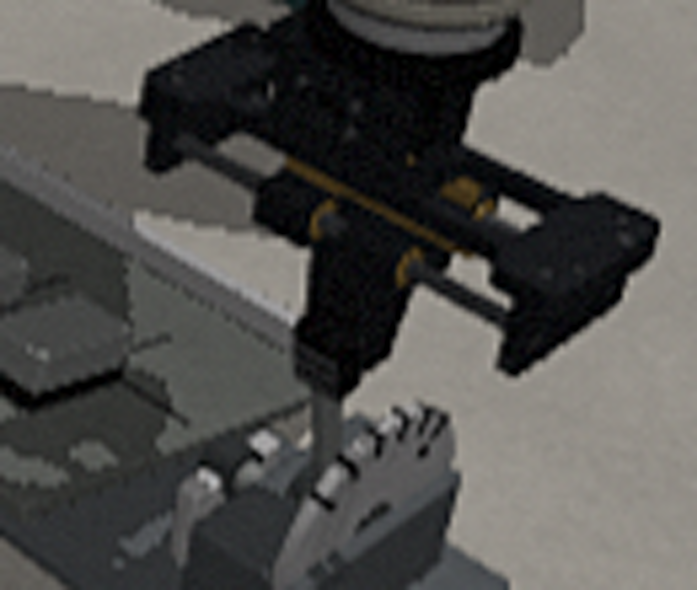

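Just short of the midpoint to the fourth notch. Small pushes now.

Call:
step_arm:
  rows:
    - [-0.13, 0, 0, 0, -0.1, 0]
    - [-0.13, 0, 0, 0, 0, 0]
    - [0, 0, 0, 0, 0, 0]

```text
t: 48.55
tcp_pos: [0.5584, 0.3276, 0.12]
eef_rot: [0.024, 1.0, -0.003, -0.0]
contact_force: [0.1, 0.4, 0.2]
width: 0.002
```

```bash
python3 - <<'E'
from h import *
need(*w(.012,.256),.122,np.degrees(PSI)+90)
i=save('scene','s39'); zoom(i,'s39z',320,170,450,280)
E
```

```text
tcp [0.5584 0.3276 0.12  ] rig [ 10.5 255.8] yawY 87.23 tilt 0.29 w 0.2 t 48.5 F [0.1 0.4 0.2]
need tool mm [-1.5  0.2 -2. ] in rows [-0.05  0.01 -0.07]
turn units [-0.04 -0.01 -0.  ] r deg 0.01
s39z scale 5.363636363636363
```

View pics/s39z.png

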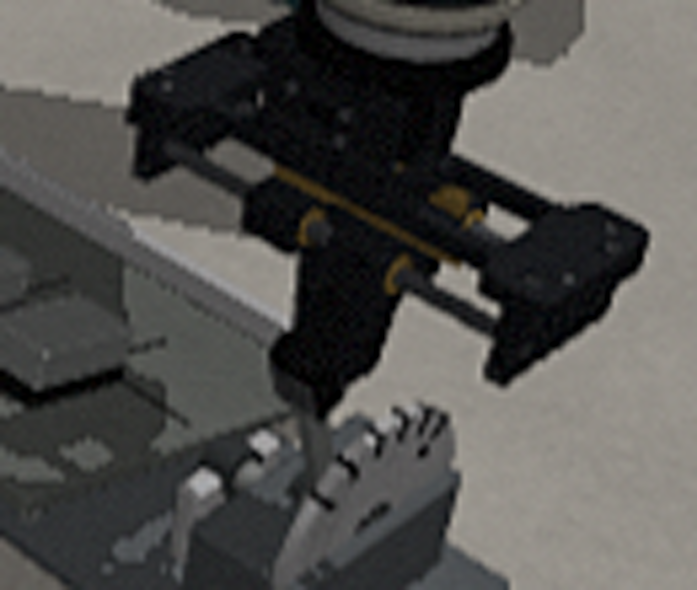

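Call:
step_arm:
  rows:
    - [0.2, 0, 0, 0, 0, 0]
    - [0.4, 0, 0, 0, 0, 0]
    - [0.6, 0, 0, 0, 0, 0]
    - [0.6, 0, -0.4, 0, 0, 0]
    - [0.3, 0, -0.8, 0, 0, 0]
    - [0, 0, -0.9, 0, 0, 0]
    - [0, 0, -0.9, 0, 0, 0]
    - [0.3, 0, -0.6, 0, 0, 0]
    - [0.3, 0, 0, 0, 0, 0]
    - [0, 0, 0, 0, 0, 0]

```text
t: 49.43
tcp_pos: [0.4663, 0.3306, 0.2305]
eef_rot: [0.024, 1.0, -0.003, -0.001]
contact_force: [-1.4, 0.1, -0.3]
width: 0.01
```

```bash
python3 - <<'E'
from h import *
need(*w(.012,.256),.122,np.degrees(PSI)+90)
i=save('scene','s40'); zoom(i,'s40z',220,170,440,310)
t=save('top','t40'); zoom(t,'t40z',80,150,330,290)
E
```

```text
tcp [0.4663 0.3306 0.2305] rig [-81.6 254.4] yawY 87.22 tilt 0.41 w 0.9 t 49.4 F [-1.4  0.1 -0.3]
need tool mm [-93.9   2.4 108.3] in rows [-3.13  0.08  3.61]
turn units [-0.06 -0.02 -0.  ] r deg 0.02
s40z scale 3.5454545454545454
t40z scale 3.12
```

View pics/s40z.png

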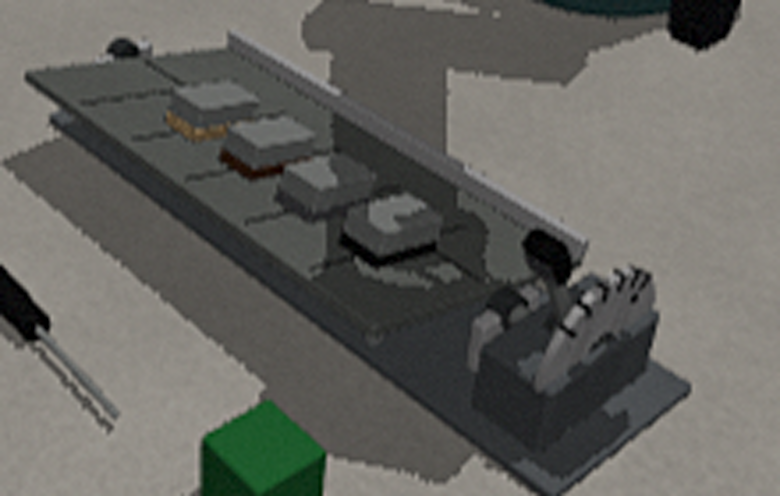

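View pics/t40z.png

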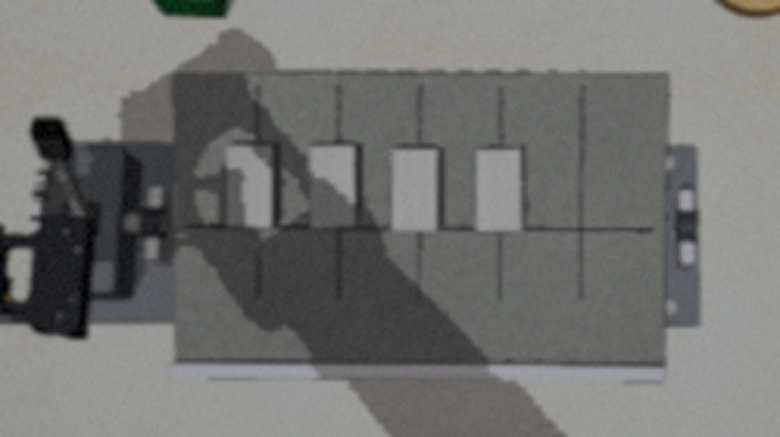

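Call:
step_arm:
  rows:
    - [0.4, 0.6, -0.3, 0, 0, 0]
    - [0.5, 0.9, 0, 0, 0, 0]
    - [0.5, 0.9, 0, 0, 0, 0]
    - [0.5, 0.9, 0, 0, 0, 0]
    - [0.5, 0.9, 0, 0, 0, 0]
    - [0.5, 0.9, 0, 0, 0, 0]
    - [0.3, 0.5, 0, 0, 0, 0]
    - [0, 0, 0, 0, 0, 0]
    - [0, 0, 0, 0, 0, 0]
    - [0, 0, 0, 0, 0, 0]

```text
t: 50.37
tcp_pos: [0.3728, 0.5021, 0.2152]
eef_rot: [0.026, 0.999, -0.015, -0.009]
contact_force: [-0.4, -0.2, 0.0]
width: 0.007
```

```bash
python3 - <<'E'
from h import *
need(*w(.012,.256),.122,np.degrees(PSI)+90)
t=save('top','t41'); zoom(t,'t41z',80,150,330,290); onboard(t,z=.0899)
print('expect x 19.2')
s=save('scene','s41')
E
```

```text
tcp [0.3728 0.5021 0.2152] rig [-183.3  421.2] yawY 86.98 tilt 2.01 w 0.6 t 50.4 F [-0.4 -0.2  0. ]
need tool mm [-197.7 -161.4   94.8] in rows [-6.59 -5.38  3.16]
turn units [-0.25 -0.14 -0.04] r deg 0.26
t41z scale 3.12
rig 19.9 -63.4 size 63.1 34.1 yaw 1.1  err x -10.1 y 0.6
rig 19.6 1.5 size 63.6 33.9 yaw 2.4  err x -10.4 y 1.5
rig 22.5 65.0 size 62.3 34.5 yaw 4.5  err x -7.5 y 1.0
rig 21.9 128.7 size 62.3 33.7 yaw 5.5  err x -8.1 y 0.7
expect x 19.2
```

View pics/t41.png

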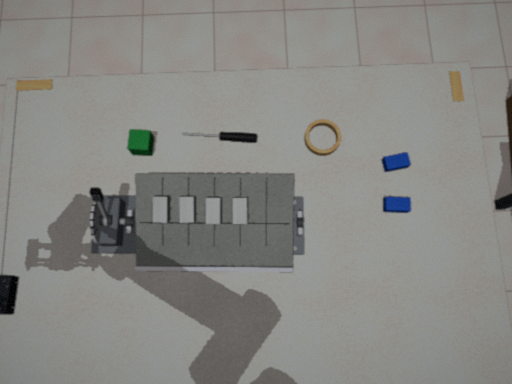

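View pics/t41z.png

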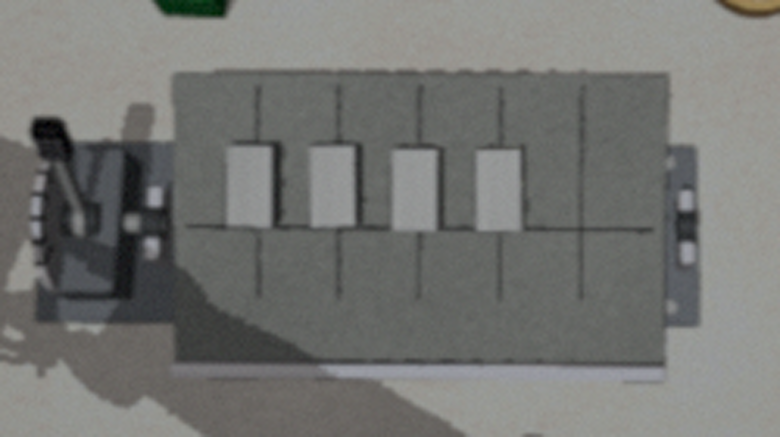

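View pics/s41.png

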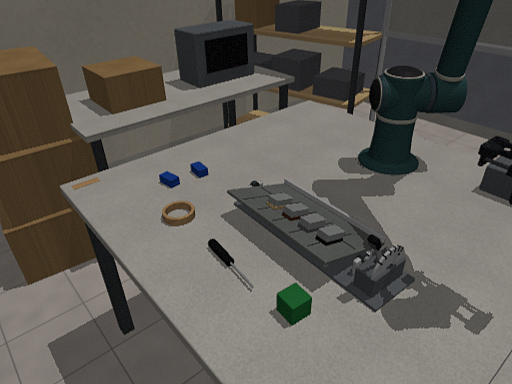

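```bash
python3 - <<'E'
from h import *
t=save('top','t42')
th=np.radians(16); X=np.array([*XA*np.cos(th),np.sin(th)]); Y=np.array([*YA,0]); N=np.cross(X,Y)
A=np.array([*O,.048])
def cast(uv,h):  # plane h above axis along N
    p0=ray('top',uv,0);p1=ray('top',uv,.2); d=p1-p0; s=((A+h*N-p0)@N)/(d@N); P=p0+d*s[:,None]-A; return np.c_[P@X,P@Y]*1000
x0,y0,x1,y1=132,165,300,262; f=4
g=cv2.bilateralFilter(cv2.cvtColor(t,cv2.COLOR_RGB2GRAY)[y0:y1,x0:x1],5,30,3); G=cv2.resize(g,None,fx=f,fy=f,interpolation=cv2.INTER_CUBIC)
m=cv2.morphologyEx((G>np.median(g)*1.14).astype(np.uint8),cv2.MORPH_OPEN,np.ones((15,15),np.uint8))
for c in cv2.findContours(m,cv2.RETR_EXTERNAL,cv2.CHAIN_APPROX_NONE)[0]:
    if not 120*16<cv2.contourArea(c)<700*16: continue
    mm=np.zeros_like(m); cv2.drawContours(mm,[c],-1,1,-1); v,u=np.nonzero(mm)
    W=cast(np.c_[(u+.5)/f-.5+x0,(v+.5)/f-.5+y0],.035); ce=W.mean(0); ev,E=np.linalg.eigh(np.cov((W-ce).T)); a=np.degrees(np.arctan(E[1,1]/E[0,1])); L=np.sqrt(12*ev)
    print('board x %.1f y %.1f size %.1f %.1f yaw %.1f | err %.1f %.1f'%(*ce,L[1],L[0],a,ce[0]-30,ce[1]-64*round(ce[1]/64)))
# start line at board h=5
print(cast(np.array([[(150+.5)/1-.5, 222.]]),.005))
gg=cv2.cvtColor(t,cv2.COLOR_RGB2GRAY).astype(float)
pts=[(u,216+np.argmin(gg[216:230,u])) for u in (146,147,148,149,175,176,200,201,226,227,252,255,260)]
print(cast(np.array(pts,float),.005).round(1).tolist())
print(env.state()['t'])
E
```

```text
board x 30.7 y -63.4 size 62.2 34.0 yaw -0.0 | err 0.7 0.6
board x 30.3 y 1.5 size 62.5 34.0 yaw -0.2 | err 0.3 1.5
board x 33.1 y 64.8 size 61.2 34.6 yaw 1.0 | err 3.1 0.8
board x 32.6 y 128.6 size 61.0 33.8 yaw 0.5 | err 2.6 0.6
[[ -1.90835383 158.09717556]]
[[-2.0, 168.0], [-2.0, 165.5], [-1.9, 163.0], [-1.9, 160.6], [-1.4, 96.3], [-1.4, 93.8], [-3.5, 34.5], [-3.4, 32.1], [-3.0, -29.7], [-2.9, -32.2], [-2.5, -93.9], [-2.4, -101.3], [-2.3, -113.7]]
50.5167
```

```bash
python3 - <<'E'
from h import *
print(env.state()['qvel'].round(3)); print(order.hand_in())
E
```

```text
[-0.    -0.009 -0.01   0.002  0.001  0.002]
the job is handed in; nothing more can be done
None
```

I clicked the lever back from the third notch to level and set all four sleds present in lanes 1 to 4. I then clicked the lever up one notch at a time to the fourth, with about a second of rest in each of the first three. The job was handed in at about 50 s of robot time; no verdict was reported.

Last checks, with the arm clear of the rig:
- **Lever:** its pad is within about 1 pixel of the predicted fourth-notch position in both cameras.
- **Sleds:** errors along the slope were +2.6, +3.1, +0.3 and +0.7 mm for lanes 1 to 4. Sideways errors were +0.6 to +1.5 mm, and every sled was square within about 1°. The limits are 6 mm and 5.7°.
- **Other things:** I compared the screwdriver, tape roll, foam block and blue look-alikes by eye only, and they look unmoved.

Two things disagreed:
- **Fingertip height:** the fingertips were about 32 mm higher than the stated tool geometry and the reported tool position imply. My first lever push passed over the pad because of this, and I worked from the camera evidence after that.
- **Sled length:** sleds on the board measured 61 to 62 mm long instead of 64 mm, so the along-slope errors could be off by about 1 mm.

I saw no sled knocked aside and no slackened grip.

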